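Kit the blue pipe flanges from a welding-booth carousel and lock them in

TASK

Swing the green tray's keeper bar open by its red handle, to about 40 degrees, then move every blue flange from the parts carousel into the tray, upright and flat on its floor, one to a pocket, turning the carousel by its orange grip to bring each flange out from under the wire guard. With all the blue ones in, swing the keeper bar fully shut past its sprung detent, and finish with the carousel turned so that the red reject flange, which must stay standing in it, faces the open front ready for the inspector. Do not disturb the tools and other things lying about.

Things in the scene. Friction and masses are not known exactly. Their poses are not given: they have to be found in the camera images.
- grip (a point): centre of the orange bar grip on top of the carousel's axis: 70 long x 22 wide x 45 high (mm), spanning heights 154 to 199, point at 176.5. It turns with the deck. Its x axis is the deck's x axis; the bar's long direction lies 45 degrees counter-clockwise of that x axis. Pinch its 22 mm width from above and turn; it is free to turn without end either way (friction about 0.12 N m) and stays where it is left
- deck (a joint): angle of the carousel deck on its stand, rad, counter-clockwise from above positive. At 0 the deck's x axis is the stand's x axis. The deck is a grey disc 390 dia, floor at height 34, rim lip to 44; low dividers (to height 50) at 45, 135, 225 and 315 degrees of the deck's x axis part it into four bays, whose middles lie on the deck's +x, +y, -x and -y directions, 125 from the axis. Flanges ride loose on the deck floor and may shift within a bay
- stand: fixed stand of the carousel, origin on the table under the deck's axis. Its -x direction is the open front, roughly towards the robot. A wire guard (yellow and steel bars, top at height 137) covers the deck from 50 in front of the axis (x = -50) to the back (x = +210), y from -217 to 217, so a flange can only be lifted out of the bay that faces -x; the grip stands above the guard
- flange_a_c (a point): blue round weld-neck pipe flange standing upright: a base disc 68 dia x 14 thick with a plain neck above it, 42 dia at its root tapering to 33 dia from 24 above the underside up to the top at 65; 0.3 to 0.55 kg. The point is on its axis, half-way up (32.5 above the underside); z is its axis, up. Its underside stands 34 above the table on the deck (may be absent)
- flange_b_c (a point): blue, like flange_a (may be absent)
- flange_c_c (a point): blue, like flange_a (may be absent)
- reject_c (a point): red reject flange, same shape and size; stays in the carousel
- tray: fixed tray, 82 in x by 238 in y, origin under its centre on the table; low green walls to height 20, grey floor at height 6. Three pockets in a row along its y, 74 x 74 inside. Its -x side faces the robot
- pocket0 (a point): floor centre of the pocket at tray y = -78 (floor height 6); axes as the tray's
- pocket1 (a point): floor centre of the middle pocket
- pocket2 (a point): floor centre of the pocket at tray y = +78
- keeper (a joint): angle of the keeper bar, rad: 0 is fully shut (bar along the tray's y, over the pockets' front side at tray x = -29, above the flange bases and in front of their necks); it starts shut and grows to 1.0 (its stop) as the handle swings horizontally towards -x of the tray. A sprung ball resists between about 0.10 and 0.01 rad both ways (about 3 to 8 N at the handle); otherwise it turns lightly and stays where left
- handle (a point): middle of the graspable part of the keeper's upright red handle, a post 20 dia from height 34 to 95 above the table at the end of the bar; point at 66. The steel bar (12 wide, heights 24 to 34) runs from here to the pivot, 275 away
- keeper_pivot (a point): vertical pivot axis of the keeper bar, fixed to the tray at tray x = -29, y = +135, outside its +y end (height 29)
- magsquare: red triangular magnetic square 90 x 90 x 20 mm lying flat, bystander, loose, not to be disturbed; origin at its underside
- hammer: hammer lying flat, about 300 mm, bystander, loose, not to be disturbed; origin at its underside
- spray: upright spray can 60 dia x 190 mm, bystander, loose, not to be disturbed; origin at its underside
- brush: wire brush, wooden back, 240 x 28 x 36 mm, bystander, loose, not to be disturbed; origin at its underside
- rodtin: upright green rod tin 80 dia x 150 mm, bystander, loose, not to be disturbed; origin at its underside
- wrench: wrench lying flat, about 200 mm, bystander, loose, not to be disturbed; origin at its underside
Mind the look-alikes: they are no part of the job. What is shaped like the part that bears flange_c_c but pink is not meant.

How it is judged:
By the outcome, as a careful person would: the job done as asked, in the order asked, and still so for the second after the job is handed in, with the robot touching nothing.
Of flange_a, flange_b, flange_c only 2 to 3 are there at a start; the rules pass over those that are not, and their reading is None.
At some moment in a run one of flange_a, flange_b, flange_c may be knocked a few centimetres aside while the robot is not near it.
It also fails if it takes over 210 s, if anything falls off the work surface, if the arm or the gripper's body presses on something with over 40 N, if the wrist force passes 120 N, or if a joint passes its speed limit or range.

ROBOT

A 6-joint arm with a two-finger parallel gripper is mounted at the origin on the work surface. World frame = base frame: x ahead of the robot, y to its left, z up, the work surface at z = 0. Lengths are in m, angles in rad, forces in N, time in s.
With the tool pointing down it reaches from about 0.325 to 0.9 m from the base axis. Payload 3.5 kg.
Tool frame: the origin (TCP) lies at the very end of the fingers, on their centre line; the grasp point (between the pads) lies 19 mm behind it (tcp_to_grasp is the distance from the TCP to the grasp point, in m); z points along the fingers, y is the direction in which the jaws open and shut (so a half turn about z gives the same grasp; the last joint's range is limited). The gripper opens to 85 mm and grips with 20 to 120 N. Pads are 22 mm wide; open, the fingers measure 114 mm over their backs; the gripper's body (76 mm by 85 mm) begins 54 mm behind the grasp point. The pads swing forward as they close: fully open they stand 13 mm farther back than shut.
Start: joints at [1.109, 0.276, -0.026, 1.268, 0, 1.467], TCP at [0.219, 0.585, 0.231] pointing down, gripper open.
Joint ranges: [-3.12, 3.12], [-0.85, 1.88], [-1.08, 1.24], [-1.95, 2.15], [-1.57, 1.53], [-3.14, 3.14]. Speed limits (rad/s): [2.57, 2.57, 3.14, 3.14, 3.14, 3.14].

INTERFACE

Orientations are given as a unit quaternion [w, x, y, z].
In Python, from workcell import * gives the robot as it stands.
- The arm moves only by the tool jog_arm, never from a script. Its argument "rows" is a list of rows, each an object of numbers: "x", "y", "z": the shift along the tool's x, y, z as a fraction of full scale; "ax", "ay", "az": the turn, a rotation vector about the tool's x, y, z as a fraction of full scale. In form: [{"x": .., "y": .., "z": .., "ax": .., "ay": .., "az": ..}, ...]. A call has 1 to 20 rows; each row shifts and turns the pose as measured when the row begins, along the tool's axes as they then stand; what a row does not reach is not made up. Full scale, the value 1, is 0.25 m for a shift and pi/2 rad for a turn. A row lasts 1/12 s, in which the tool goes at most 41.7 mm and 7.16 degrees, less where a joint would pass 70% of its speed; a pose out of reach is approached as far as the arm can. A call with a number of a shift or a turn outside -1 to 1 is refused whole. A call with a gripper value outside its range is refused whole. "fingers" is the gripper's target within -1 to 1 (shut at 1, half-way at 0, fully open at -1), set as the call begins (left out, the last holds). The fingers move at their own pace and stop on an object; "newtons" is the grip in N (left out, the last holds). Time passes only in rows, so rows that do not move let the fingers close. It gives the time, the measured TCP pose, the force and the opening at its end, in the units of the state.
- get_state(): the state, without advancing time (a new reading comes with each control period).
- grab_frame(name): name is "scene" or "top" or "wrist"; returns the picture (384x512x3 uint8, red, green, blue); there is no depth.
- camera_params(name): a dict with "mtx" (3x3 intrinsics, pixels), "k1" (the pictures are not rectified: a ray, as slopes to the right and down, at radius r is drawn at 1 + k1 r^2 times it, then the intrinsics apply), "R" (3x3) and "t" (3): a world point X has camera coordinates R X + t. Camera axes: x right, y down, z forward; pixel columns grow to the right and rows downward; lengths in m; the calibration is good to about 2 mm. A picture is of the moment at which its call begins: read the wrist's pose just before it. camera_params takes no time and is no camera call; for the wrist camera it gives the pose at the moment of the call.
- job_done(): hands the job in, once; it reports no verdict.
The state is a dict: "t": time; "q": joint angles; "dq": joint speeds; "joint_torque": joint torques, N m; "eef_pos": TCP position; "ee_rot": TCP orientation; "contact_force": force on the tool from outside, world axes, zero at the start; "ft_torque": the same for the moment, N m; "opening": finger opening in m.
Only numpy, scipy, OpenCV 4.12 (cv2) and the standard library are available. Lean on these libraries where they do the work, as an engineer would, in place of code of your own. Each camera call takes 0.05 s, during which the arm holds its last target.

## Working session

There is one attempt and no reset: what is moved stays moved. The work goes in short steps, Python scripts to look and compute and a tool call to move; the robot and the scene stay as the last step left them, time stands still between calls to the robot, and variables do not carry over. Pictures are saved under pics/ and viewed, and the job is handed in when it is done.

Besides the shell and the picture viewer there is one more tool, called after "Request:" as name(argument=value, ...), one argument or row to a line, values as JSON. jog_arm: Moves the arm, as the interface text tells. Its arguments: {"type":"object","properties":{"rows":{"type":"array","items":{"type":"object","properties":{"x":{"type":"number","minimum":-1,"maximum":1},"y":{"type":"number","minimum":-1,"maximum":1},"z":{"type":"number","minimum":-1,"maximum":1},"ax":{"type":"number","minimum":-1,"maximum":1},"ay":{"type":"number","minimum":-1,"maximum":1},"az":{"type":"number","minimum":-1,"maximum":1}}}},"fingers":{"type":"number"},"newtons":{"type":"number"}},"required":["rows"]}

```bash
ls; mkdir -p pics
python3 - <<'E'
from workcell import *
import cv2
print(get_state())
for n in ["scene","top","wrist"]:
    p=camera_params(n); print(n,p)
    cv2.imwrite(f"pics/{n}0.png",grab_frame(n)[:,:,::-1])
E
```

```text
pics
{'t': 0.0, 'q': array([ 1.10861200e+00,  2.77186703e-01, -2.79026102e-02,  1.26799211e+00,
       -2.10789272e-05,  1.46741103e+00]), 'dq': array([-0.00081057,  0.00077656, -0.0002501 ,  0.00010083,  0.00080472,
       -0.00218671]), 'joint_torque': array([ 8.58180065e-04, -4.45508623e+01,  2.95203656e+01,  1.62690505e-02,
       -1.11743668e-04,  3.80403250e-06]), 'eef_pos': array([0.2191231 , 0.58449022, 0.23011612]), 'ee_rot': array([-3.08685389e-04,  1.78438629e-01,  9.83950380e-01, -1.10010929e-03]), 'contact_force': array([-0.1995193 ,  0.25651192, -0.30181667]), 'ft_torque': array([-0.03768962, -0.01672403, -0.00307304]), 'opening': 0.08558650309989449}
scene {'mtx': array([[429.62411591,   0.        , 252.65772797],
       [  0.        , 429.62411591, 191.66219364],
       [  0.        ,   0.        ,   1.        ]]), 'k1': 0.049368819634759725, 'R': array([[-0.78352607,  0.62120624,  0.01377322],
       [ 0.33483764,  0.44079497, -0.83281663],
       [-0.52342205, -0.64792175, -0.55337759]]), 't': array([ 0.41653924, -0.07426121,  1.93580618])}
top {'mtx': array([[354.60813067,   0.        , 253.76418993],
       [  0.        , 354.60813067, 193.73689215],
       [  0.        ,   0.        ,   1.        ]]), 'k1': -0.03178942659377153, 'R': array([[-0.01823549, -0.99967729,  0.01768576],
       [-0.9908212 ,  0.01569861, -0.13426432],
       [ 0.13394335, -0.0199718 , -0.99078772]]), 't': array([0.02254946, 0.55250899, 1.16622912])}
wrist {'mtx': array([[339.90331489,   0.        , 251.23203417],
       [  0.        , 339.90331489, 192.41226235],
       [  0.        ,   0.        ,   1.        ]]), 'k1': -0.06280846887857736, 'R': array([[ 0.35062731,  0.93651351, -0.0017135 ],
       [ 0.8851591 , -0.33080172,  0.32720574],
       [ 0.30586577, -0.11624399, -0.94495157]]), 't': array([-0.62501035, -0.04395717,  0.38146467])}
```

View pics/top0.png

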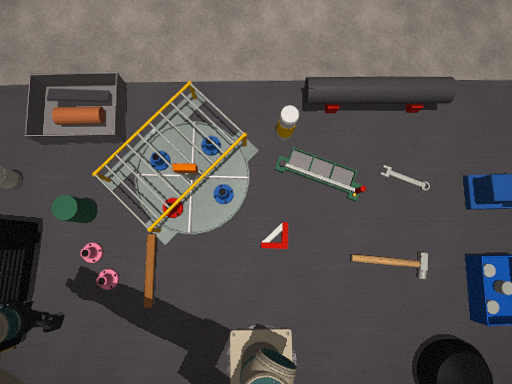

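View pics/scene0.png

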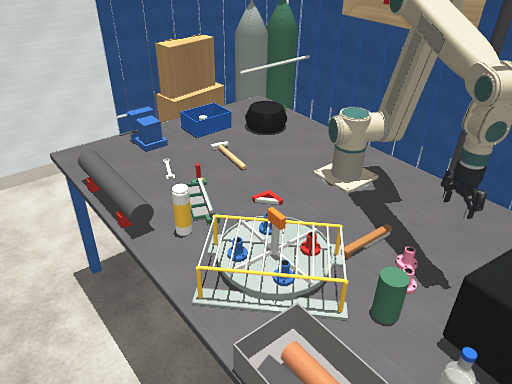

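View pics/wrist0.png

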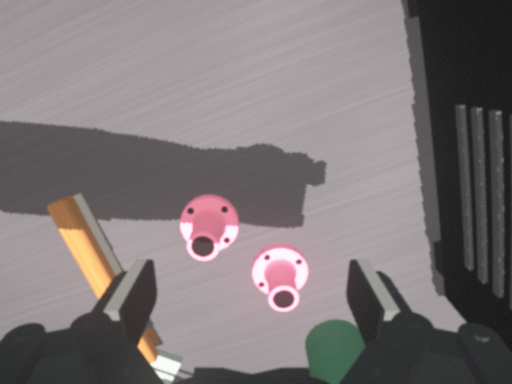

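```bash
cat > h.py <<'E'
import numpy as np, cv2
from workcell import *
from scipy.optimize import least_squares
def proj(name,X,p=None):
    p=p or camera_params(name); X=np.atleast_2d(X)
    c=X@p['R'].T+p['t']; s=c[:,:2]/c[:,2:]
    s=s*(1+p['k1']*(s**2).sum(1,keepdims=True))
    return s*[p['mtx'][0,0],p['mtx'][1,1]]+[p['mtx'][0,2],p['mtx'][1,2]]
def unproj(name,uv,z,p=None):
    p=p or camera_params(name); uv=np.atleast_2d(uv).astype(float)
    d=(uv-[p['mtx'][0,2],p['mtx'][1,2]])/[p['mtx'][0,0],p['mtx'][1,1]]
    s=d.copy()
    for _ in range(20): s=d/(1+p['k1']*(s**2).sum(1,keepdims=True))
    r=np.c_[s,np.ones(len(s))]@p['R']; C=-p['R'].T@p['t']
    return C+r*((z-C[2])/r[:,2])[:,None]
def crop(img,x0,y0,x1,y1,k,fn):
    cv2.imwrite(fn,cv2.resize(img[y0:y1,x0:x1],None,fx=k,fy=k,interpolation=cv2.INTER_CUBIC))
E
python3 - <<'E'
from h import *
im=cv2.imread('pics/top0.png')
crop(im,85,75,275,245,4,'pics/c1.png'); crop(im,265,135,385,215,6,'pics/c2.png')
crop(cv2.imread('pics/scene0.png'),150,150,350,320,4,'pics/c3.png')
E
```

```text
(no output)
```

View pics/c1.png

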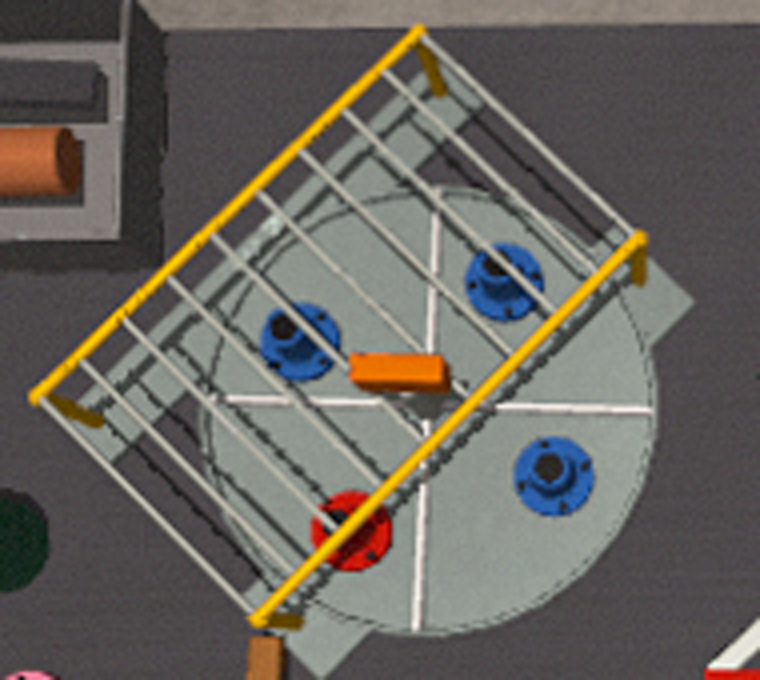

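View pics/c2.png

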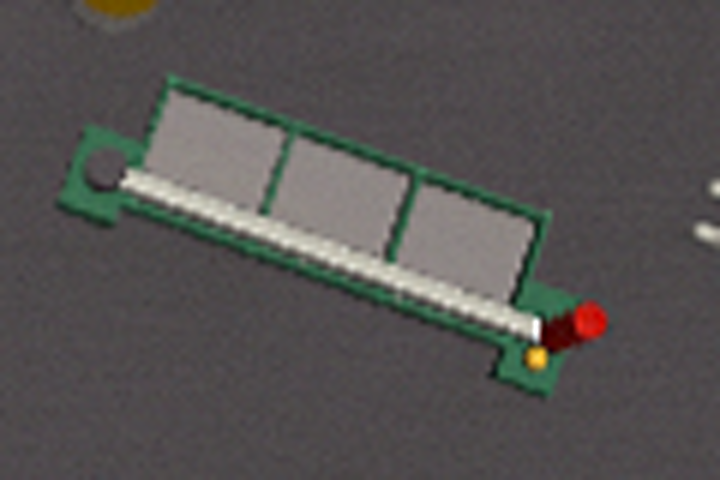

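View pics/c3.png

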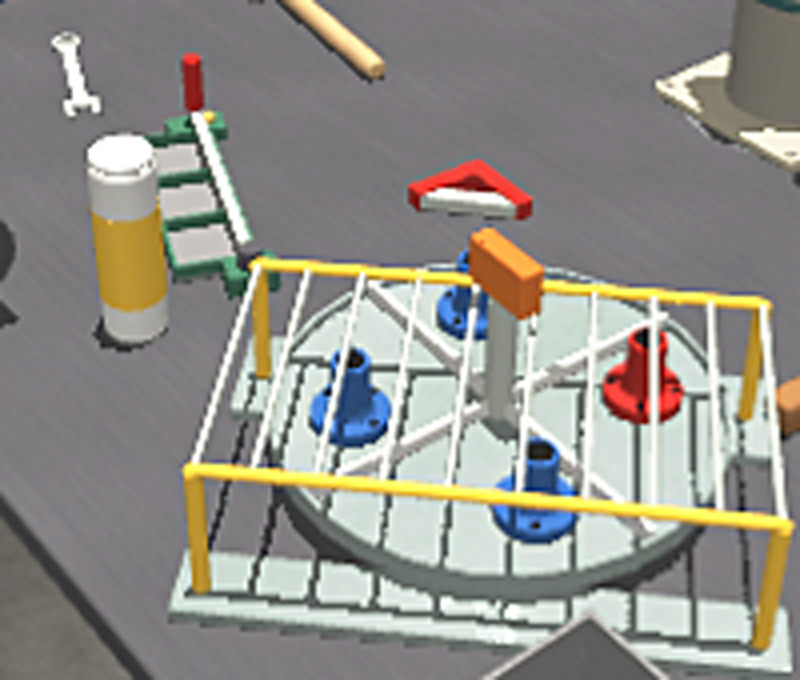

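Run:
```python
from h import *
T=camera_params('top');S=camera_params('scene')
c1=lambda a:np.array(a)/4+[85,75]-0.375
c2=lambda a:np.array(a)/6+[265,135]-0.4
c3=lambda a:np.array(a)/4+[150,150]-0.375
def se(p,L): 
    c,s=np.cos(p[2]),np.sin(p[2]); L=np.atleast_2d(L)
    return np.c_[p[0]+c*L[:,0]-s*L[:,1],p[1]+s*L[:,0]+c*L[:,1],L[:,2]]
# stand: guard corners
G=np.array([[-.05,-.217,.137],[-.05,.217,.137],[.21,.217,.137],[.21,-.217,.137]])
gt=c1([[640,238],[256,620],[36,398],[420,30]])
gs=c3([[256,260],[770,302],[790,525],[190,468]])
# scene: front-right? determine via projection
p0=[.45,.15,np.deg2rad(45)]
f=lambda p:np.r_[(proj('top',se(p,G),T)-gt).ravel()]
r=least_squares(f,p0); print('stand',r.x,np.rad2deg(r.x[2]),r.fun.round(1)); st=r.x
print(proj('scene',se(st,G),S).round(1)); print(gs.round(1))
# deck circle check
e=c1([[205,400],[655,405],[420,632],[435,188]])
E=unproj('top',e,.044,T); print(E.round(4)); 
d=c1([[225,398],[652,410],[435,195],[419,628]])
D=unproj('top',d,.05,T);print('div',D.round(4)); v=D[1]-D[0];print(np.rad2deg(np.arctan2(v[1],v[0])));v=D[3]-D[2];print(np.rad2deg(np.arctan2(v[1],v[0])))
# flanges
for n,h,b in [('front',(550,466),(553,477)),('right',(497,264),(505,283)),('back',(285,327),(300,342)),('red',(338,518),(351,531))]:
    print(n,unproj('top',c1(h),.099,T).round(4),unproj('top',c1(b),.045,T).round(4))
# tray
L=np.array([[.041,.119,.02],[.041,-.119,.02],[-.029,.135,.034],[-.029,-.14,.095]])
tt=c2([[172,77],[548,212],[103,165],[590,320]])
f=lambda p:(proj('top',se(p,L),T)-tt).ravel()
r=least_squares(f,[.47,-.15,np.deg2rad(-18)]);print('tray',r.x,np.rad2deg(r.x[2]),r.fun.round(2))
print('pred scene',(proj('scene',se(r.x,L),S)-[150,150]).round(1)*4, 'handle/world',se(r.x,L).round(4))
h=unproj('top',c2([590,320]),.095,T);print(h)
print('handle scene',unproj('scene',c3([192,58]),.095,S))
W=camera_params('wrist');C=-W['R'].T@W['t'];s=get_state();print('cam',C-s['eef_pos'])
```

```text
stand [0.6147616  0.22120483 0.78597966] 45.033317172136414 [ 2.6 -0.6 -0.1  2.5 -2.6 -0.1  0.2 -2.3]
[[212.6 212.7]
 [342.4 223.2]
 [348.1 280.1]
 [195.2 266. ]]
[[213.6 214.6]
 [342.1 225.1]
 [347.1 280.9]
 [197.1 266.6]]
[[0.6236 0.4118 0.044 ]
 [0.6134 0.0305 0.044 ]
 [0.425  0.2285 0.044 ]
 [0.8074 0.218  0.044 ]]
div [[0.6239 0.3931 0.05  ]
 [0.608  0.0331 0.05  ]
 [0.799  0.217  0.05  ]
 [0.4282 0.2284 0.05  ]]
-92.523395052223
178.2535526427606
front [[0.5545 0.116  0.099 ]] [[0.5529 0.1173 0.045 ]]
right [[0.7226 0.1584 0.099 ]] [[0.7215 0.1574 0.045 ]]
back [[0.6723 0.3309 0.099 ]] [[0.6724 0.3319 0.045 ]]
red [[0.5152 0.2856 0.099 ]] [[0.51   0.2864 0.045 ]]
tray [ 0.63761707 -0.22249628 -0.37693332] -21.596688488337374 [-0.62 -0.67  0.51  0.44  0.23  0.42 -0.12 -0.2 ]
pred scene [[172.4 266. ]
 [132.  135.6]
 [248.  251.6]
 [189.6  55.6]] handle/world [[ 0.7195 -0.1269  0.02  ]
 [ 0.6319 -0.3482  0.02  ]
 [ 0.6603 -0.0863  0.034 ]
 [ 0.5591 -0.342   0.095 ]]
[[ 0.55844538 -0.34233657  0.095     ]]
handle scene [[ 0.5594326 -0.3400302  0.095    ]]
cam [-0.07779922  0.03057105  0.14353507]
```

```bash
cat >> h.py <<'E'
from scipy.spatial.transform import Rotation as Ro
def pose():
    s=get_state(); w,x,y,z=s['ee_rot']; return s,np.array(s['eef_pos']),Ro.from_quat([x,y,z,w])
def yawR(yaw):  # tool down, tool y at world angle yaw (deg)
    a=np.deg2rad(yaw); y=np.array([np.cos(a),np.sin(a),0]); z=np.array([0,0,-1.]); return Ro.from_matrix(np.c_[np.cross(y,z),y,z])
def plan(xyz,yaw=None,n=None,step=.0405,near=True):
    s,p,R=pose(); xyz=np.array(xyz)
    ya=np.rad2deg(np.arctan2(*R.as_matrix()[:2,1][::-1]))
    if yaw is None: yaw=ya
    if near: yaw=ya+((yaw-ya+90)%180-90)
    Rt=yawR(yaw); rv=(R.inv()*Rt).as_rotvec()
    if n is None: n=int(np.ceil(max(np.linalg.norm(xyz-p)/step,np.rad2deg(np.linalg.norm(rv))/7.0,1)))
    print('cur',p.round(4),'yaw',ya.round(1),'->',round(yaw,1),'q',np.array(s['q']).round(2),'q6 end~',round(90+np.rad2deg(np.arctan2(xyz[1],xyz[0]))-yaw,0),'n',n)
    for i in range(n):
        Ri=R*Ro.from_rotvec(rv*i/n); d=Ri.inv().apply((xyz-p)/n)/.25; a=rv/n/(np.pi/2)
        if i==0 or np.linalg.norm(rv)>.02: print(i,'x %.3f y %.3f z %.3f | ax %.3f ay %.3f az %.3f'%(*d,*a))
E
python3 - <<'E'
from h import *
plan([.559,-.341,.23],-21.6)
E
```

```text
cur [0.2192 0.5846 0.2304] yaw 69.4 -> 158.4 q [ 1.11  0.28 -0.03  1.27  0.    1.47] q6 end~ -100.0 n 25
0 x -0.103 y -0.120 z 0.000 | ax -0.000 ay -0.000 az -0.040
1 x -0.095 y -0.126 z 0.000 | ax -0.000 ay -0.000 az -0.040
2 x -0.087 y -0.131 z 0.000 | ax -0.000 ay -0.000 az -0.040
3 x -0.079 y -0.137 z 0.000 | ax -0.000 ay -0.000 az -0.040
4 x -0.070 y -0.141 z 0.000 | ax -0.000 ay -0.000 az -0.040
5 x -0.061 y -0.145 z 0.000 | ax -0.000 ay -0.000 az -0.040
6 x -0.052 y -0.149 z 0.000 | ax -0.000 ay -0.000 az -0.040
7 x -0.043 y -0.152 z 0.000 | ax -0.000 ay -0.000 az -0.040
8 x -0.033 y -0.154 z 0.000 | ax -0.000 ay -0.000 az -0.040
9 x -0.024 y -0.156 z 0.000 | ax -0.000 ay -0.000 az -0.040
10 x -0.014 y -0.157 z 0.000 | ax -0.000 ay -0.000 az -0.040
11 x -0.004 y -0.158 z 0.000 | ax -0.000 ay -0.000 az -0.040
12 x 0.005 y -0.158 z 0.000 | ax -0.000 ay -0.000 az -0.040
13 x 0.015 y -0.157 z 0.000 | ax -0.000 ay -0.000 az -0.040
14 x 0.025 y -0.156 z 0.000 | ax -0.000 ay -0.000 az -0.040
15 x 0.035 y -0.154 z 0.000 | ax -0.000 ay -0.000 az -0.040
16 x 0.044 y -0.151 z 0.000 | ax -0.000 ay -0.000 az -0.040
17 x 0.053 y -0.148 z 0.000 | ax -0.000 ay -0.000 az -0.040
18 x 0.062 y -0.145 z 0.000 | ax -0.000 ay -0.000 az -0.040
19 x 0.071 y -0.141 z 0.000 | ax -0.000 ay -0.000 az -0.040
20 x 0.080 y -0.136 z 0.000 | ax -0.000 ay -0.000 az -0.040
21 x 0.088 y -0.131 z 0.000 | ax -0.000 ay -0.000 az -0.040
22 x 0.096 y -0.125 z 0.000 | ax -0.000 ay -0.000 az -0.040
23 x 0.104 y -0.119 z 0.000 | ax -0.000 ay -0.000 az -0.040
24 x 0.111 y -0.112 z 0.000 | ax -0.000 ay -0.000 az -0.040
```

Request:
jog_arm(
  rows=[
    {"x": -0.103,"y": -0.12},
    {"x": -0.103,"y": -0.12},
    {"x": -0.103,"y": -0.12},
    {"x": -0.103,"y": -0.12},
    {"x": -0.103,"y": -0.12},
    {"x": -0.103,"y": -0.12},
    {"x": -0.103,"y": -0.12},
    {"x": -0.103,"y": -0.12},
    {"x": -0.103,"y": -0.12},
    {"x": -0.103,"y": -0.12},
    {"x": -0.103,"y": -0.12},
    {"x": -0.103,"y": -0.12},
    {"x": -0.103,"y": -0.12},
    {"x": -0.103,"y": -0.12},
    {"x": -0.103,"y": -0.12},
    {"x": -0.103,"y": -0.12},
    {"x": -0.103,"y": -0.12},
    {"x": -0.103,"y": -0.12},
    {"x": -0.103,"y": -0.12},
    {"x": -0.103,"y": -0.12},
  ],
  fingers=-1,
  newtons=40,
)

```text
invalid input
```

Run:
```python
from h import *
plan([.559,-.341,.20],-21.6,near=False)
```

```text
cur [0.2192 0.5846 0.2304] yaw 69.4 -> -21.6 q [ 1.11  0.28 -0.03  1.27  0.    1.47] q6 end~ 80.0 n 25
0 x -0.103 y -0.120 z 0.005 | ax -0.000 ay 0.000 az 0.040
1 x -0.110 y -0.113 z 0.005 | ax -0.000 ay 0.000 az 0.040
2 x -0.117 y -0.106 z 0.005 | ax -0.000 ay 0.000 az 0.040
3 x -0.124 y -0.098 z 0.005 | ax -0.000 ay 0.000 az 0.040
4 x -0.130 y -0.090 z 0.005 | ax -0.000 ay 0.000 az 0.040
5 x -0.135 y -0.081 z 0.005 | ax -0.000 ay 0.000 az 0.040
6 x -0.140 y -0.073 z 0.005 | ax -0.000 ay 0.000 az 0.040
7 x -0.144 y -0.064 z 0.005 | ax -0.000 ay 0.000 az 0.040
8 x -0.148 y -0.054 z 0.005 | ax -0.000 ay 0.000 az 0.040
9 x -0.151 y -0.045 z 0.005 | ax -0.000 ay 0.000 az 0.040
10 x -0.154 y -0.035 z 0.005 | ax -0.000 ay 0.000 az 0.040
11 x -0.156 y -0.025 z 0.005 | ax -0.000 ay 0.000 az 0.040
12 x -0.157 y -0.015 z 0.005 | ax -0.000 ay 0.000 az 0.040
13 x -0.158 y -0.005 z 0.005 | ax -0.000 ay 0.000 az 0.040
14 x -0.158 y 0.005 z 0.005 | ax -0.000 ay 0.000 az 0.040
15 x -0.157 y 0.015 z 0.005 | ax -0.000 ay 0.000 az 0.040
16 x -0.156 y 0.025 z 0.005 | ax -0.000 ay 0.000 az 0.040
17 x -0.154 y 0.034 z 0.005 | ax -0.000 ay 0.000 az 0.040
18 x -0.151 y 0.044 z 0.005 | ax -0.000 ay 0.000 az 0.040
19 x -0.148 y 0.054 z 0.005 | ax -0.000 ay 0.000 az 0.040
20 x -0.145 y 0.063 z 0.005 | ax -0.000 ay 0.000 az 0.040
21 x -0.140 y 0.072 z 0.005 | ax -0.000 ay 0.000 az 0.040
22 x -0.135 y 0.081 z 0.005 | ax -0.000 ay 0.000 az 0.040
23 x -0.130 y 0.089 z 0.005 | ax -0.000 ay 0.000 az 0.040
24 x -0.124 y 0.097 z 0.005 | ax -0.000 ay 0.000 az 0.040
```

Request:
jog_arm(
  rows=[
    {"x": -0.103,"y": -0.12,"z": 0,"ax": 0,"ay": 0,"az": 0},
    {"x": -0.103,"y": -0.12,"z": 0,"ax": 0,"ay": 0,"az": 0},
  ],
)

```text
t: 0.32
eef_pos: [0.2455, 0.5145, 0.2286]
ee_rot: [-0.001, 0.175, 0.985, 0.001]
contact_force: [0.9, -0.5, 1.4]
opening: 0.0857
```

Request:
jog_arm(
  rows=[
    {"x": -0.103,"y": -0.12,"z": 0.0,"ax": 0,"ay": 0,"az": 0.04},
    {"x": -0.11,"y": -0.113,"z": 0,"ax": 0,"ay": 0,"az": 0.04},
    {"x": -0.117,"y": -0.106,"z": 0,"ax": 0,"ay": 0,"az": 0.04},
    {"x": -0.124,"y": -0.098,"z": 0,"ax": 0,"ay": 0,"az": 0.04},
    {"x": -0.13,"y": -0.09,"z": 0,"ax": 0,"ay": 0,"az": 0.04},
    {"x": -0.135,"y": -0.081,"z": 0,"ax": 0,"ay": 0,"az": 0.04},
    {"x": -0.14,"y": -0.073,"z": 0,"ax": 0,"ay": 0,"az": 0.04},
    {"x": -0.144,"y": -0.064,"z": 0,"ax": 0,"ay": 0,"az": 0.04},
    {"x": -0.148,"y": -0.054,"z": 0,"ax": 0,"ay": 0,"az": 0.04},
    {"x": -0.151,"y": -0.045,"z": 0,"ax": 0,"ay": 0,"az": 0.04},
    {"x": -0.154,"y": -0.035,"z": 0,"ax": 0,"ay": 0,"az": 0.04},
    {"x": -0.156,"y": -0.025,"z": 0,"ax": 0,"ay": 0,"az": 0.04},
    {"x": -0.157,"y": -0.015,"z": 0,"ax": 0,"ay": 0,"az": 0.04},
    {"x": -0.158,"y": -0.005,"z": 0,"ax": 0,"ay": 0,"az": 0.04},
    {"x": -0.158,"y": 0.005,"z": 0,"ax": 0,"ay": 0,"az": 0.04},
    {"x": -0.157,"y": 0.015,"z": 0,"ax": 0,"ay": 0,"az": 0.04},
    {"x": -0.156,"y": 0.025,"z": 0,"ax": 0,"ay": 0,"az": 0.04},
    {"x": -0.154,"y": 0.034,"z": 0,"ax": 0,"ay": 0,"az": 0.04},
    {"x": -0.151,"y": 0.044,"z": 0,"ax": 0,"ay": 0,"az": 0.04},
    {"x": -0.148,"y": 0.054,"z": 0,"ax": 0,"ay": 0,"az": 0.04},
  ],
  fingers=-1,
  newtons=40,
)

```text
t: 1.98
eef_pos: [0.5102, -0.2658, 0.2242]
ee_rot: [-0.0, 0.74, 0.673, 0.0]
contact_force: [1.3, 0.4, -0.0]
opening: 0.0855
```

Run:
```python
from h import *
plan([.559,-.341,.16],-21.6)
cv2.imwrite('pics/w1.png',grab_frame('wrist')[:,:,::-1])
```

```text
cur [ 0.5102 -0.2658  0.2242] yaw -5.4 -> -21.6 q [-0.59  0.19 -0.15  1.23  0.    1.07] q6 end~ 80.0 n 3
0 x -0.094 y 0.074 z 0.086 | ax -0.000 ay -0.000 az 0.060
1 x -0.086 y 0.083 z 0.086 | ax -0.000 ay -0.000 az 0.060
2 x -0.078 y 0.090 z 0.086 | ax -0.000 ay -0.000 az 0.060
```

View pics/w1.png

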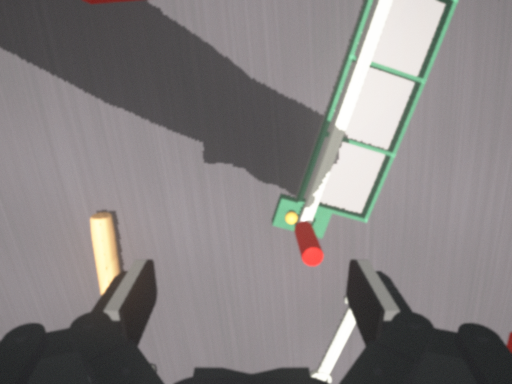

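Request:
jog_arm(
  rows=[
    {"x": -0.094,"y": 0.074,"z": 0.0,"ax": 0,"ay": 0,"az": 0.06},
    {"x": -0.086,"y": 0.083,"z": 0.04,"ax": 0,"ay": 0,"az": 0.06},
    {"x": -0.078,"y": 0.09,"z": 0.04,"ax": 0,"ay": 0,"az": 0.06},
    {"x": 0,"y": 0,"z": 0,"ax": 0,"ay": 0,"az": 0},
  ],
)

```text
t: 2.37
eef_pos: [0.5612, -0.3554, 0.2002]
ee_rot: [0.002, 0.834, 0.551, -0.001]
contact_force: [-0.5, -0.2, -0.6]
opening: 0.0859
```

Run:
```python
from h import *
plan([.559,-.341,.05],-21.6)
W=camera_params('wrist')
im=grab_frame('wrist')[:,:,::-1]
cv2.imwrite('pics/w2.png',im)
print(proj('wrist',[[.559,-.341,.095],[.559,-.341,.034]],W))
```

```text
cur [ 0.5612 -0.3554  0.2002] yaw -23.1 -> -21.6 q [-0.66  0.36  0.02  1.23 -0.    1.31] q6 end~ 80.0 n 4
0 x 0.013 y -0.008 z 0.150 | ax 0.000 ay 0.001 az -0.004
1 x 0.013 y -0.008 z 0.150 | ax 0.000 ay 0.001 az -0.004
2 x 0.013 y -0.008 z 0.150 | ax 0.000 ay 0.001 az -0.004
3 x 0.013 y -0.008 z 0.150 | ax 0.000 ay 0.001 az -0.004
[[239.67525848 175.88632144]
 [241.58580049 157.32503006]]
```

View pics/w2.png

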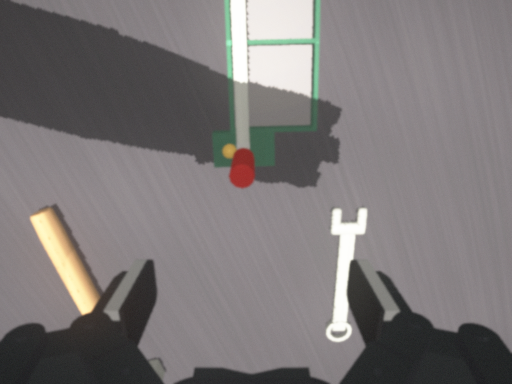

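Request:
jog_arm(
  rows=[
    {"x": 0.013,"y": -0.006,"z": 0.15,"ax": 0,"ay": 0,"az": -0.004},
    {"x": 0.013,"y": -0.006,"z": 0.15,"ax": 0,"ay": 0,"az": -0.004},
    {"x": 0.013,"y": -0.006,"z": 0.15,"ax": 0,"ay": 0,"az": -0.004},
    {"x": 0.013,"y": -0.006,"z": 0.15,"ax": 0,"ay": 0,"az": -0.004},
    {"x": 0,"y": 0,"z": 0,"ax": 0,"ay": 0,"az": 0},
  ],
)

```text
t: 2.83
eef_pos: [0.5608, -0.3376, 0.0516]
ee_rot: [0.004, 0.824, 0.567, 0.0]
contact_force: [-1.3, 0.2, -1.2]
opening: 0.0852
```

Run:
```python
from h import *
plan([.5595,-.3415,.048],-21.6)
```

```text
cur [ 0.5608 -0.3376  0.0516] yaw -21.0 -> -21.6 q [-0.64  0.46 -0.17  0.94 -0.    1.3 ] q6 end~ 80.0 n 1
0 x -0.016 y 0.001 z 0.014 | ax 0.004 ay 0.002 az 0.007
```

Request:
jog_arm(
  rows=[
    {"x": -0.014,"y": 0.001,"z": 0.012,"ax": 0.004,"ay": 0.002,"az": 0.006},
    {"x": 0,"y": 0,"z": 0,"ax": 0,"ay": 0,"az": 0},
  ],
)

```text
t: 3.0
eef_pos: [0.5582, -0.3384, 0.0489]
ee_rot: [-0.002, 0.826, 0.564, -0.001]
contact_force: [-0.3, -0.3, 0.4]
opening: 0.0852
```

Request:
jog_arm(
  rows=[
    {"x": 0,"y": 0,"z": 0,"ax": 0,"ay": 0,"az": 0},
    {"x": 0,"y": 0,"z": 0,"ax": 0,"ay": 0,"az": 0},
    {"x": 0,"y": 0,"z": 0,"ax": 0,"ay": 0,"az": 0},
    {"x": 0,"y": 0,"z": 0,"ax": 0,"ay": 0,"az": 0},
    {"x": 0,"y": 0,"z": 0,"ax": 0,"ay": 0,"az": 0},
    {"x": 0,"y": 0,"z": 0,"ax": 0,"ay": 0,"az": 0},
    {"x": 0,"y": 0,"z": 0,"ax": 0,"ay": 0,"az": 0},
    {"x": 0,"y": 0,"z": 0,"ax": 0,"ay": 0,"az": 0},
  ],
  fingers=1,
  newtons=30,
)

```text
t: 3.67
eef_pos: [0.5584, -0.3406, 0.0599]
ee_rot: [0.001, 0.826, 0.563, -0.001]
contact_force: [0.8, -0.4, -2.8]
opening: 0.0193
```

```bash
cat >> h.py <<'E'
PIV=np.array([.6603,-.0863]); TY=-21.6
def hpos(th,L=.275,piv=PIV,ty=TY):
    a=np.deg2rad(ty-90-th); return piv+L*np.array([np.cos(a),np.sin(a)])
def swing(dth,n):
    """rows: rotate current pose about pivot by -dth deg (opening)"""
    s,p,R=pose(); r=p[:2]-PIV
    print('r',np.linalg.norm(r).round(4),'th',((TY-90-np.rad2deg(np.arctan2(r[1],r[0])))+180)%360-180,'F',s['contact_force'].round(1),s['opening'])
    q=p[:2]; Rc=R
    for i in range(n):
        a=np.deg2rad(-dth*(i+1)/n); c,sn=np.cos(a),np.sin(a); q2=PIV+np.array([c*r[0]-sn*r[1],sn*r[0]+c*r[1]])
        am=np.deg2rad(-dth*i/n); Ri=Ro.from_rotvec([0,0,am])*R
        d=Ri.inv().apply(np.r_[q2-q,0])/.25; q=q2
        if i<2 or i==n-1: print(i,'x %.4f y %.4f z %.4f az %.4f'%(*d,np.deg2rad(dth/n)/(np.pi/2)))
E
python3 - <<'E'
from h import *
swing(40,16)
E
```

```text
r 0.274 th 0.2369576620277769 F [ 0.8 -0.4 -2.8] 0.019255648465904367
0 x 0.0014 y -0.0478 z 0.0000 az 0.0278
1 x 0.0014 y -0.0478 z 0.0000 az 0.0278
15 x 0.0014 y -0.0478 z 0.0000 az 0.0278
```

Request:
jog_arm(
  rows=[
    {"x": 0.001,"y": -0.048,"z": 0,"ax": 0,"ay": 0,"az": 0.028},
    {"x": 0.001,"y": -0.048,"z": 0,"ax": 0,"ay": 0,"az": 0.028},
    {"x": 0.001,"y": -0.048,"z": 0,"ax": 0,"ay": 0,"az": 0.028},
    {"x": 0.001,"y": -0.048,"z": 0,"ax": 0,"ay": 0,"az": 0.028},
    {"x": 0.001,"y": -0.048,"z": 0,"ax": 0,"ay": 0,"az": 0.028},
    {"x": 0.001,"y": -0.048,"z": 0,"ax": 0,"ay": 0,"az": 0.028},
    {"x": 0.001,"y": -0.048,"z": 0,"ax": 0,"ay": 0,"az": 0.028},
    {"x": 0.001,"y": -0.048,"z": 0,"ax": 0,"ay": 0,"az": 0.028},
  ],
)

```text
t: 4.33
eef_pos: [0.4802, -0.2931, 0.06]
ee_rot: [0.006, 0.914, 0.405, 0.001]
contact_force: [-0.1, -0.1, -0.5]
opening: 0.0197
```

Run:
```python
from h import *
swing(20,8); s,p,R=pose(); print(p, s['ee_rot'])
```

```text
r 0.2742 th 19.45763786941353 F [-0.1 -0.1 -0.5] 0.019662660262705047
0 x 0.0001 y -0.0478 z -0.0006 az 0.0278
1 x 0.0001 y -0.0478 z -0.0006 az 0.0278
7 x 0.0001 y -0.0478 z -0.0006 az 0.0278
[ 0.48020787 -0.29305187  0.0599579 ] [0.0057314  0.91422115 0.40517239 0.00147179]
```

Going smoothly at 19.5°; continue to 40°.

Request:
jog_arm(
  rows=[
    {"x": 0.0,"y": -0.048,"z": 0,"ax": 0,"ay": 0,"az": 0.028},
    {"x": 0.0,"y": -0.048,"z": 0,"ax": 0,"ay": 0,"az": 0.028},
    {"x": 0.0,"y": -0.048,"z": 0,"ax": 0,"ay": 0,"az": 0.028},
    {"x": 0.0,"y": -0.048,"z": 0,"ax": 0,"ay": 0,"az": 0.028},
    {"x": 0.0,"y": -0.048,"z": 0,"ax": 0,"ay": 0,"az": 0.028},
    {"x": 0.0,"y": -0.048,"z": 0,"ax": 0,"ay": 0,"az": 0.028},
    {"x": 0.0,"y": -0.048,"z": 0,"ax": 0,"ay": 0,"az": 0.028},
    {"x": 0.0,"y": -0.048,"z": 0,"ax": 0,"ay": 0,"az": 0.028},
    {"x": 0,"y": 0,"z": 0,"ax": 0,"ay": 0,"az": 0},
  ],
)

```text
t: 5.08
eef_pos: [0.417, -0.2124, 0.06]
ee_rot: [0.003, 0.973, 0.233, 0.004]
contact_force: [0.0, 0.1, -5.8]
opening: 0.0192
```

Run:
```python
from h import *
swing(20,8); s,p,R=pose(); print(p, s['ee_rot'])
```

```text
r 0.2741 th 41.013503670999484 F [ 0.   0.1 -5.8] 0.019232864146872742
0 x 0.0006 y -0.0478 z -0.0004 az 0.0278
1 x 0.0006 y -0.0478 z -0.0004 az 0.0278
7 x 0.0006 y -0.0478 z -0.0004 az 0.0278
[ 0.41695278 -0.21236646  0.05999504] [0.00324211 0.97257143 0.23255247 0.00369499]
```

Request:
jog_arm(
  rows=[
    {"x": 0,"y": 0,"z": 0,"ax": 0,"ay": 0,"az": 0},
    {"x": 0,"y": 0,"z": 0,"ax": 0,"ay": 0,"az": 0},
    {"x": 0,"y": 0,"z": 0,"ax": 0,"ay": 0,"az": 0},
    {"x": 0,"y": 0,"z": 0,"ax": 0,"ay": 0,"az": 0},
    {"x": 0,"y": 0,"z": 0,"ax": 0,"ay": 0,"az": 0},
    {"x": 0,"y": 0,"z": 0,"ax": 0,"ay": 0,"az": 0},
    {"x": 0,"y": 0,"z": -0.08,"ax": 0,"ay": 0,"az": 0},
    {"x": 0,"y": 0,"z": -0.15,"ax": 0,"ay": 0,"az": 0},
    {"x": 0,"y": 0,"z": -0.15,"ax": 0,"ay": 0,"az": 0},
    {"x": 0,"y": 0,"z": -0.15,"ax": 0,"ay": 0,"az": 0},
    {"x": 0,"y": 0,"z": -0.1,"ax": 0,"ay": 0,"az": 0},
    {"x": 0,"y": 0,"z": 0,"ax": 0,"ay": 0,"az": 0},
  ],
  fingers=-1,
)

```text
t: 6.08
eef_pos: [0.4179, -0.2155, 0.2245]
ee_rot: [0.005, 0.972, 0.233, 0.004]
contact_force: [0.1, 0.0, 1.0]
opening: 0.0855
```

Run:
```python
from h import *
im=grab_frame('top')[:,:,::-1]
cv2.imwrite('pics/t2.png',im); crop(im,130,70,390,265,3,'pics/t2c.png')
plan([.5535,.1165,.20],135,near=False)
```

```text
cur [ 0.4173 -0.2151  0.2227] yaw -63.0 -> 135 q [-0.61 -0.   -0.37  1.19 -0.    2.06] q6 end~ -33.0 n 24
0 x 0.045 y -0.039 z 0.004 | ax -0.000 ay -0.000 az 0.075
1 x 0.040 y -0.044 z 0.004 | ax -0.000 ay -0.000 az 0.075
2 x 0.035 y -0.048 z 0.004 | ax -0.000 ay -0.000 az 0.075
3 x 0.029 y -0.052 z 0.004 | ax -0.000 ay -0.000 az 0.075
4 x 0.023 y -0.055 z 0.003 | ax -0.000 ay -0.000 az 0.075
5 x 0.016 y -0.058 z 0.003 | ax -0.000 ay -0.000 az 0.075
6 x 0.009 y -0.059 z 0.003 | ax -0.000 ay -0.000 az 0.075
7 x 0.002 y -0.060 z 0.003 | ax -0.000 ay -0.000 az 0.075
8 x -0.005 y -0.060 z 0.003 | ax -0.000 ay -0.000 az 0.075
9 x -0.012 y -0.059 z 0.003 | ax -0.000 ay -0.000 az 0.075
10 x -0.019 y -0.057 z 0.003 | ax -0.000 ay -0.000 az 0.075
11 x -0.025 y -0.054 z 0.003 | ax -0.000 ay -0.000 az 0.075
12 x -0.031 y -0.051 z 0.003 | ax -0.000 ay -0.000 az 0.075
13 x -0.037 y -0.047 z 0.003 | ax -0.000 ay -0.000 az 0.075
14 x -0.042 y -0.042 z 0.003 | ax -0.000 ay -0.000 az 0.075
15 x -0.047 y -0.037 z 0.003 | ax -0.000 ay -0.000 az 0.075
16 x -0.051 y -0.031 z 0.003 | ax -0.000 ay -0.000 az 0.075
17 x -0.054 y -0.025 z 0.004 | ax -0.000 ay -0.000 az 0.075
18 x -0.057 y -0.018 z 0.004 | ax -0.000 ay -0.000 az 0.075
19 x -0.059 y -0.011 z 0.004 | ax -0.000 ay -0.000 az 0.075
20 x -0.060 y -0.004 z 0.004 | ax -0.000 ay -0.000 az 0.075
21 x -0.060 y 0.003 z 0.004 | ax -0.000 ay -0.000 az 0.075
22 x -0.059 y 0.010 z 0.004 | ax -0.000 ay -0.000 az 0.075
23 x -0.057 y 0.016 z 0.004 | ax -0.000 ay -0.000 az 0.075
```

View pics/t2c.png

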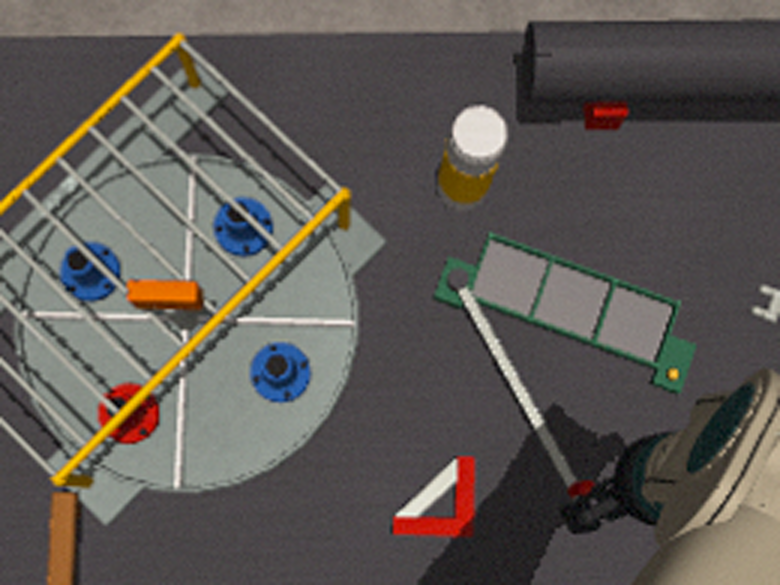

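Run:
```python
from h import *
im=cv2.imread('pics/t2.png'); crop(im,270,140,370,215,8,'pics/t2d.png')
```

```text
(no output)
```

View pics/t2d.png

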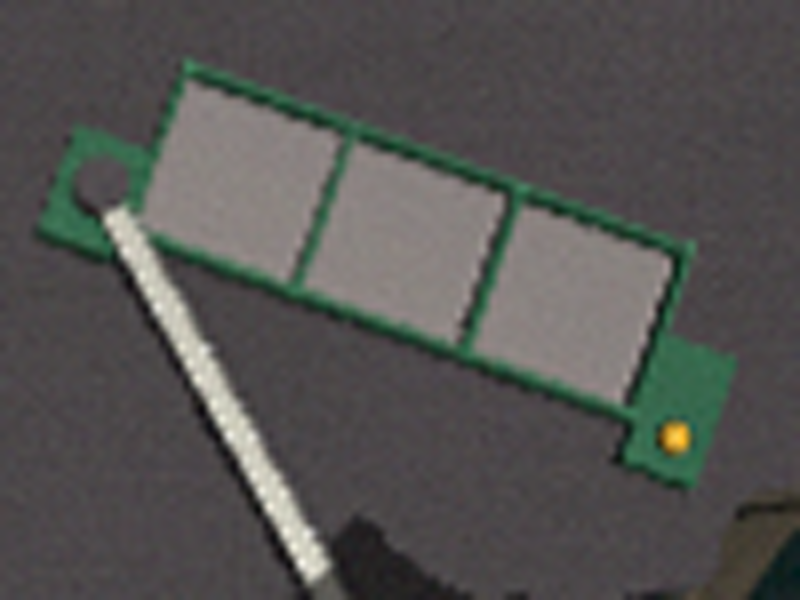

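Request:
jog_arm(
  rows=[
    {"x": 0.045,"y": -0.039,"z": 0,"ax": 0,"ay": 0,"az": 0.075},
    {"x": 0.04,"y": -0.044,"z": 0,"ax": 0,"ay": 0,"az": 0.075},
    {"x": 0.035,"y": -0.048,"z": 0,"ax": 0,"ay": 0,"az": 0.075},
    {"x": 0.029,"y": -0.052,"z": 0,"ax": 0,"ay": 0,"az": 0.075},
    {"x": 0.023,"y": -0.055,"z": 0,"ax": 0,"ay": 0,"az": 0.075},
    {"x": 0.016,"y": -0.058,"z": 0,"ax": 0,"ay": 0,"az": 0.075},
    {"x": 0.009,"y": -0.059,"z": 0,"ax": 0,"ay": 0,"az": 0.075},
    {"x": 0.002,"y": -0.06,"z": 0,"ax": 0,"ay": 0,"az": 0.075},
    {"x": -0.005,"y": -0.06,"z": 0,"ax": 0,"ay": 0,"az": 0.075},
    {"x": -0.012,"y": -0.059,"z": 0,"ax": 0,"ay": 0,"az": 0.075},
    {"x": -0.019,"y": -0.057,"z": 0,"ax": 0,"ay": 0,"az": 0.075},
    {"x": -0.025,"y": -0.054,"z": 0,"ax": 0,"ay": 0,"az": 0.075},
    {"x": -0.031,"y": -0.051,"z": 0,"ax": 0,"ay": 0,"az": 0.075},
    {"x": -0.037,"y": -0.047,"z": 0,"ax": 0,"ay": 0,"az": 0.075},
    {"x": -0.042,"y": -0.042,"z": 0,"ax": 0,"ay": 0,"az": 0.075},
    {"x": -0.047,"y": -0.037,"z": 0,"ax": 0,"ay": 0,"az": 0.075},
    {"x": -0.051,"y": -0.031,"z": 0,"ax": 0,"ay": 0,"az": 0.075},
    {"x": -0.054,"y": -0.025,"z": 0,"ax": 0,"ay": 0,"az": 0.075},
  ],
)

```text
t: 7.63
eef_pos: [0.2098, -0.209, 0.2186]
ee_rot: [-0.154, 0.795, -0.586, -0.013]
contact_force: [-0.6, -0.9, -0.1]
opening: 0.0857
```

Run:
```python
from h import *
s,p,R=pose(); print(s['q'].round(3),p,R.as_matrix().round(3),s['contact_force'])
# what rotation would level the tool with same yaw
m=R.as_matrix(); ya=np.rad2deg(np.arctan2(m[1,1],m[0,1])); print(ya)
for y in [120,100,90,80]:
  print(y,(R.inv()*yawR(y)).as_rotvec()/(np.pi/2))
```

```text
[-1.248 -0.216 -0.597  1.393  0.236  3.14 ] [ 0.20982583 -0.20904585  0.21863321] [[ 0.312 -0.937  0.159]
 [-0.928 -0.265  0.261]
 [-0.202 -0.229 -0.952]] [-0.63199814 -0.94027395 -0.07589591]
-164.20047298902634
120 [-0.03703847  0.2100532   0.8503834 ]
100 [-4.33395773e-07  2.23281972e-01  1.07034013e+00]
90 [0.01999691 0.2285708  1.18021238]
80 [0.04106547 0.23289651 1.28999532]
```

Run:
```python
from h import *
plan([.38,-.10,.23],-90,near=False,n=14)
```

```text
cur [ 0.2098 -0.209   0.2186] yaw -164.2 -> -90 q [-1.25 -0.22 -0.6   1.39  0.24  3.14] q6 end~ 165.0 n 14
0 x -0.014 y -0.055 z 0.013 | ax -0.015 ay 0.001 az -0.057
1 x -0.009 y -0.056 z 0.011 | ax -0.015 ay 0.001 az -0.057
2 x -0.004 y -0.057 z 0.010 | ax -0.015 ay 0.001 az -0.057
3 x 0.001 y -0.057 z 0.009 | ax -0.015 ay 0.001 az -0.057
4 x 0.006 y -0.057 z 0.007 | ax -0.015 ay 0.001 az -0.057
5 x 0.011 y -0.056 z 0.006 | ax -0.015 ay 0.001 az -0.057
6 x 0.016 y -0.055 z 0.005 | ax -0.015 ay 0.001 az -0.057
7 x 0.021 y -0.054 z 0.004 | ax -0.015 ay 0.001 az -0.057
8 x 0.026 y -0.052 z 0.002 | ax -0.015 ay 0.001 az -0.057
9 x 0.030 y -0.049 z 0.001 | ax -0.015 ay 0.001 az -0.057
10 x 0.034 y -0.046 z 0.000 | ax -0.015 ay 0.001 az -0.057
11 x 0.039 y -0.043 z -0.001 | ax -0.015 ay 0.001 az -0.057
12 x 0.042 y -0.039 z -0.002 | ax -0.015 ay 0.001 az -0.057
13 x 0.046 y -0.035 z -0.003 | ax -0.015 ay 0.001 az -0.057
```

Request:
jog_arm(
  rows=[
    {"x": -0.014,"y": -0.055,"z": 0.01,"ax": -0.015,"ay": 0.001,"az": -0.057},
    {"x": -0.009,"y": -0.056,"z": 0.01,"ax": -0.015,"ay": 0.001,"az": -0.057},
    {"x": -0.004,"y": -0.057,"z": 0.01,"ax": -0.015,"ay": 0.001,"az": -0.057},
    {"x": 0.001,"y": -0.057,"z": 0.009,"ax": -0.015,"ay": 0.001,"az": -0.057},
    {"x": 0.006,"y": -0.057,"z": 0.007,"ax": -0.015,"ay": 0.001,"az": -0.057},
    {"x": 0.011,"y": -0.056,"z": 0.006,"ax": -0.015,"ay": 0.001,"az": -0.057},
  ],
)

```text
t: 8.13
eef_pos: [0.2715, -0.1673, 0.2149]
ee_rot: [-0.095, 0.926, -0.366, -0.015]
contact_force: [0.1, 0.0, 1.3]
opening: 0.0857
```

Run:
```python
from h import *
plan([.38,-.10,.23],-90,near=False,n=8)
```

```text
cur [ 0.2715 -0.1673  0.2149] yaw -133.6 -> -90 q [-0.9  -0.21 -0.58  1.32  0.15  2.99] q6 end~ 165.0 n 8
0 x 0.016 y -0.062 z 0.001 | ax -0.016 ay 0.002 az -0.060
1 x 0.022 y -0.060 z -0.000 | ax -0.016 ay 0.002 az -0.060
2 x 0.028 y -0.058 z -0.002 | ax -0.016 ay 0.002 az -0.060
3 x 0.033 y -0.055 z -0.003 | ax -0.016 ay 0.002 az -0.060
4 x 0.038 y -0.052 z -0.004 | ax -0.016 ay 0.002 az -0.060
5 x 0.043 y -0.048 z -0.005 | ax -0.016 ay 0.002 az -0.060
6 x 0.047 y -0.044 z -0.006 | ax -0.016 ay 0.002 az -0.060
7 x 0.051 y -0.039 z -0.007 | ax -0.016 ay 0.002 az -0.060
```

Request:
jog_arm(
  rows=[
    {"x": 0.016,"y": -0.062,"z": 0,"ax": -0.016,"ay": 0.002,"az": -0.06},
    {"x": 0.022,"y": -0.06,"z": 0,"ax": -0.016,"ay": 0.002,"az": -0.06},
    {"x": 0.028,"y": -0.058,"z": -0.002,"ax": -0.016,"ay": 0.002,"az": -0.06},
    {"x": 0.033,"y": -0.055,"z": -0.003,"ax": -0.016,"ay": 0.002,"az": -0.06},
    {"x": 0.038,"y": -0.052,"z": -0.004,"ax": -0.016,"ay": 0.002,"az": -0.06},
    {"x": 0.043,"y": -0.048,"z": -0.005,"ax": -0.016,"ay": 0.002,"az": -0.06},
    {"x": 0.047,"y": -0.044,"z": -0.006,"ax": -0.016,"ay": 0.002,"az": -0.06},
    {"x": 0.051,"y": -0.039,"z": -0.007,"ax": -0.016,"ay": 0.002,"az": -0.06},
  ],
)

```text
t: 8.8
eef_pos: [0.378, -0.0909, 0.2165]
ee_rot: [0.001, 1.0, 0.02, -0.012]
contact_force: [-0.0, 0.1, -0.1]
opening: 0.0852
```

```bash
cat >> h.py <<'E'
def go(xyz,yaw,n=None,step=.0405):
    """yaw explicit (unwrapped so that q6=90+q1-yaw); chooses by q6: current yaw derived from q"""
    s,p,R=pose(); xyz=np.array(xyz); m=R.as_matrix()
    ya=np.rad2deg(np.arctan2(m[1,1],m[0,1])); q1,q6=np.rad2deg(s['q'][[0,5]])
    yq=90+q1-q6; ya+=360*np.round((yq-ya)/360)
    q6e=90+np.rad2deg(np.arctan2(xyz[1],xyz[0]))-yaw
    lev=(R.inv()*yawR(ya)).as_rotvec(); dz=-np.deg2rad(yaw-ya)
    if n is None: n=int(np.ceil(max(np.linalg.norm(xyz-p)/step,abs(yaw-ya)/7.0,1)))
    print('t %.1f'%s['t'],'cur',p.round(4),'yaw %.1f->%.1f q6 %.0f->%.0f n %d tilt %s open %.4f F %s'%(ya,yaw,q6,q6e,n,(lev/(np.pi/2)).round(3),s['opening'],s['contact_force'].round(1)), '' if abs(q6e)<175 else 'LIMIT!!')
    for i in range(n):
        Ri=R*Ro.from_rotvec(lev*i/n)*Ro.from_rotvec([0,0,dz*i/n]); d=Ri.inv().apply((xyz-p)/n)/.25
        if i==0 or abs(dz)>.03: print(i,'x %.3f y %.3f z %.3f az %.3f'%(*d,dz/n/(np.pi/2)))
E
python3 - <<'E'
from h import *
go([.5535,.1165,.20],135)
T=camera_params('top')
k=lambda a:np.array(a)/8+[270,140]-.4375
def se(p,L):
    c,s=np.cos(p[2]),np.sin(p[2]); L=np.atleast_2d(L)
    return np.c_[p[0]+c*L[:,0]-s*L[:,1],p[1]+s*L[:,0]+c*L[:,1],L[:,2]]
L=np.array([[.041,.119,.02],[.041,-.119,.02],[.039,.039,.02],[.039,-.039,.02],[-.041,.039,.02],[-.041,-.039,.02],[-.041,-.119,.02]])
u=k([[187,63],[692,243],[351,130],[518,192],[296,293],[463,354],[630,416]])
r=least_squares(lambda p:(proj('top',se(p,L),T)-u).ravel(),[.6376,-.2225,-.377]);print('tray',r.x,np.rad2deg(r.x[2]),r.fun.round(2))
print('pockets',se(r.x,[[0,y,.006] for y in(-.078,0,.078)]).round(4),'piv',se(r.x,[-.029,.135,0]))
print('spray', unproj('top',[286,133],0,T),unproj('top',[289,114],.19,T))
E
```

```text
t 8.8 cur [ 0.378  -0.0909  0.2165] yaw -87.7->135.0 q6 155->-33 n 32 tilt [ 0.001  0.015 -0.   ] open 0.0852 F [-0.   0.1 -0.1] 
0 x 0.023 y -0.025 z 0.001 az -0.077
1 x 0.026 y -0.022 z 0.002 az -0.077
2 x 0.028 y -0.019 z 0.002 az -0.077
3 x 0.030 y -0.015 z 0.002 az -0.077
4 x 0.032 y -0.011 z 0.002 az -0.077
5 x 0.033 y -0.007 z 0.002 az -0.077
6 x 0.034 y -0.003 z 0.002 az -0.077
7 x 0.034 y 0.001 z 0.002 az -0.077
8 x 0.034 y 0.005 z 0.002 az -0.077
9 x 0.033 y 0.009 z 0.002 az -0.077
10 x 0.031 y 0.013 z 0.002 az -0.077
11 x 0.030 y 0.017 z 0.002 az -0.077
12 x 0.027 y 0.020 z 0.002 az -0.077
13 x 0.025 y 0.023 z 0.002 az -0.077
14 x 0.022 y 0.026 z 0.002 az -0.077
15 x 0.019 y 0.028 z 0.002 az -0.077
16 x 0.015 y 0.031 z 0.002 az -0.077
17 x 0.011 y 0.032 z 0.002 az -0.077
18 x 0.007 y 0.033 z 0.002 az -0.077
19 x 0.003 y 0.034 z 0.002 az -0.077
20 x -0.001 y 0.034 z 0.002 az -0.077
21 x -0.005 y 0.034 z 0.002 az -0.077
22 x -0.009 y 0.033 z 0.002 az -0.077
23 x -0.013 y 0.031 z 0.002 az -0.077
24 x -0.017 y 0.030 z 0.002 az -0.077
25 x -0.020 y 0.027 z 0.002 az -0.077
26 x -0.023 y 0.025 z 0.002 az -0.077
27 x -0.026 y 0.022 z 0.002 az -0.077
28 x -0.029 y 0.018 z 0.002 az -0.077
29 x -0.031 y 0.015 z 0.002 az -0.077
30 x -0.032 y 0.011 z 0.002 az -0.077
31 x -0.033 y 0.007 z 0.002 az -0.077
tray [ 0.63710772 -0.22169036 -0.36893622] -21.138488554148417 [-0.69 -0.31  0.16  0.3   0.09 -0.43  0.2  -0.6  -0.39  0.25 -0.11  0.3
  0.75  0.44]
pockets [[ 0.609  -0.2944  0.006 ]
 [ 0.6371 -0.2217  0.006 ]
 [ 0.6652 -0.1489  0.006 ]] piv [[ 0.65874325 -0.08531623  0.        ]]
spray [[ 0.77613144 -0.10743905  0.        ]] [[ 0.77682629 -0.0962026   0.19      ]]
```

Request:
jog_arm(
  rows=[
    {"x": 0.023,"y": -0.025,"z": 0,"ax": 0,"ay": 0.008,"az": -0.077},
    {"x": 0.026,"y": -0.022,"z": 0,"ax": 0,"ay": 0,"az": -0.077},
    {"x": 0.028,"y": -0.019,"z": 0,"ax": 0,"ay": 0,"az": -0.077},
    {"x": 0.03,"y": -0.015,"z": 0,"ax": 0,"ay": 0,"az": -0.077},
    {"x": 0.032,"y": -0.011,"z": 0,"ax": 0,"ay": 0,"az": -0.077},
    {"x": 0.033,"y": -0.007,"z": 0,"ax": 0,"ay": 0,"az": -0.077},
    {"x": 0.034,"y": -0.003,"z": 0,"ax": 0,"ay": 0,"az": -0.077},
    {"x": 0.034,"y": 0.001,"z": 0,"ax": 0,"ay": 0,"az": -0.077},
    {"x": 0.034,"y": 0.005,"z": 0,"ax": 0,"ay": 0,"az": -0.077},
    {"x": 0.033,"y": 0.009,"z": 0,"ax": 0,"ay": 0,"az": -0.077},
    {"x": 0.031,"y": 0.013,"z": 0,"ax": 0,"ay": 0,"az": -0.077},
    {"x": 0.03,"y": 0.017,"z": 0,"ax": 0,"ay": 0,"az": -0.077},
    {"x": 0.027,"y": 0.02,"z": 0,"ax": 0,"ay": 0,"az": -0.077},
    {"x": 0.025,"y": 0.023,"z": 0,"ax": 0,"ay": 0,"az": -0.077},
    {"x": 0.022,"y": 0.026,"z": 0,"ax": 0,"ay": 0,"az": -0.077},
    {"x": 0.019,"y": 0.028,"z": 0,"ax": 0,"ay": 0,"az": -0.077},
    {"x": 0.015,"y": 0.031,"z": 0,"ax": 0,"ay": 0,"az": -0.077},
    {"x": 0.011,"y": 0.032,"z": 0,"ax": 0,"ay": 0,"az": -0.077},
    {"x": 0.007,"y": 0.033,"z": 0,"ax": 0,"ay": 0,"az": -0.077},
    {"x": 0.003,"y": 0.034,"z": 0,"ax": 0,"ay": 0,"az": -0.077},
  ],
)

```text
t: 10.47
eef_pos: [0.4683, 0.0539, 0.1749]
ee_rot: [-0.035, 0.296, 0.955, -0.006]
contact_force: [-0.5, 0.6, -0.4]
opening: 0.0853
```

Run:
```python
from h import *
go([.5535,.1165,.20],135)
```

```text
t 10.5 cur [0.4683 0.0539 0.1749] yaw 55.6->135.0 q6 33->-33 n 12 tilt [-0.02  -0.04  -0.001] open 0.0853 F [-0.5  0.6 -0.4] 
0 x -0.011 y 0.033 z -0.010 az -0.073
1 x -0.015 y 0.031 z -0.010 az -0.073
2 x -0.018 y 0.030 z -0.010 az -0.073
3 x -0.022 y 0.027 z -0.010 az -0.073
4 x -0.025 y 0.025 z -0.010 az -0.073
5 x -0.028 y 0.022 z -0.009 az -0.073
6 x -0.030 y 0.018 z -0.009 az -0.073
7 x -0.032 y 0.015 z -0.009 az -0.073
8 x -0.033 y 0.011 z -0.009 az -0.073
9 x -0.034 y 0.007 z -0.009 az -0.073
10 x -0.035 y 0.003 z -0.009 az -0.073
11 x -0.035 y -0.001 z -0.009 az -0.073
```

Request:
jog_arm(
  rows=[
    {"x": -0.011,"y": 0.033,"z": -0.02,"ax": -0.01,"ay": -0.02,"az": -0.073},
    {"x": -0.015,"y": 0.031,"z": -0.02,"ax": -0.01,"ay": -0.02,"az": -0.073},
    {"x": -0.018,"y": 0.03,"z": -0.01,"ax": 0,"ay": 0,"az": -0.073},
    {"x": -0.022,"y": 0.027,"z": -0.01,"ax": 0,"ay": 0,"az": -0.073},
    {"x": -0.025,"y": 0.025,"z": -0.01,"ax": 0,"ay": 0,"az": -0.073},
    {"x": -0.028,"y": 0.022,"z": -0.01,"ax": 0,"ay": 0,"az": -0.073},
    {"x": -0.03,"y": 0.018,"z": -0.01,"ax": 0,"ay": 0,"az": -0.073},
    {"x": -0.032,"y": 0.015,"z": -0.01,"ax": 0,"ay": 0,"az": -0.073},
    {"x": -0.033,"y": 0.011,"z": -0.01,"ax": 0,"ay": 0,"az": -0.073},
    {"x": -0.034,"y": 0.007,"z": -0.01,"ax": 0,"ay": 0,"az": -0.073},
    {"x": -0.035,"y": 0.003,"z": -0.01,"ax": 0,"ay": 0,"az": -0.073},
    {"x": -0.035,"y": 0,"z": -0.01,"ax": 0,"ay": 0,"az": -0.073},
    {"x": 0,"y": 0,"z": 0,"ax": 0,"ay": 0,"az": 0},
  ],
)

```text
t: 11.55
eef_pos: [0.5402, 0.1216, 0.1811]
ee_rot: [-0.017, -0.412, 0.911, 0.011]
contact_force: [-0.5, -0.5, -0.1]
opening: 0.0856
```

Run:
```python
from h import *
go([.5535,.1165,.20],135)
W=camera_params('wrist');cv2.imwrite('pics/w3.png',grab_frame('wrist')[:,:,::-1])
print(proj('wrist',[[.5535,.1165,.099],[.5535,.1165,.048],[.6155,.2212,.199]],W).round(1))
```

```text
t 11.6 cur [0.5402 0.1216 0.1811] yaw 138.6->135.0 q6 -43->-33 n 1 tilt [ 0.021 -0.014  0.   ] open 0.0856 F [-0.5 -0.5 -0.1] 
0 x -0.018 y -0.051 z -0.078 az 0.041
[[229.1 208.3]
 [230.8 187.4]
 [269.  466.6]]
```

View pics/w3.png

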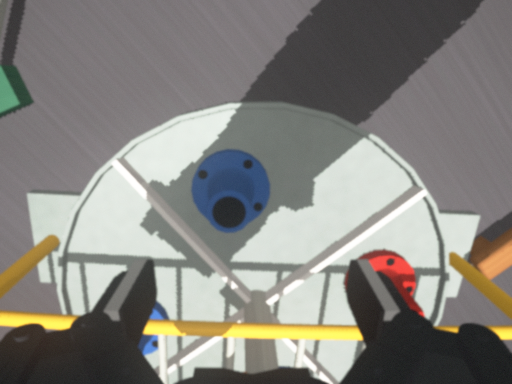

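Request:
jog_arm(
  rows=[
    {"x": -0.018,"y": -0.051,"z": 0.0,"ax": 0.021,"ay": -0.014,"az": 0.03},
    {"x": 0,"y": 0,"z": 0,"ax": 0,"ay": 0,"az": 0},
  ],
)

```text
t: 11.77
eef_pos: [0.5497, 0.1154, 0.1768]
ee_rot: [-0.004, -0.385, 0.923, 0.0]
contact_force: [-0.4, 0.3, -0.2]
opening: 0.0853
```

Run:
```python
from h import *
go([.5535,.1170,.066],135,n=4)
```

```text
t 11.8 cur [0.5497 0.1154 0.1768] yaw 135.3->135.0 q6 -40->-33 n 4 tilt [ 0.002 -0.005  0.   ] open 0.0853 F [-0.4  0.3 -0.2] 
0 x -0.005 y -0.002 z 0.111 az 0.001
```

Request:
jog_arm(
  rows=[
    {"x": -0.005,"y": -0.002,"z": 0.11,"ax": 0.002,"ay": -0.005,"az": 0},
    {"x": -0.005,"y": -0.002,"z": 0.11,"ax": 0,"ay": 0,"az": 0},
    {"x": -0.005,"y": -0.002,"z": 0.11,"ax": 0,"ay": 0,"az": 0},
    {"x": -0.005,"y": -0.002,"z": 0.11,"ax": 0,"ay": 0,"az": 0},
    {"x": 0,"y": 0,"z": 0,"ax": 0,"ay": 0,"az": 0},
  ],
)

```text
t: 12.18
eef_pos: [0.5509, 0.1162, 0.0627]
ee_rot: [-0.001, -0.381, 0.924, 0.001]
contact_force: [-0.7, 0.0, -0.9]
opening: 0.0854
```

Run:
```python
from h import *
go([.5535,.1170,.066],135,n=1)
```

```text
t 12.2 cur [0.5509 0.1162 0.0627] yaw 134.8->135.0 q6 -40->-33 n 1 tilt [ 0.002 -0.001  0.   ] open 0.0854 F [-0.7  0.  -0.9] 
0 x -0.010 y -0.005 z -0.013 az -0.002
```

Request:
jog_arm(
  rows=[
    {"x": -0.01,"y": -0.004,"z": -0.013,"ax": 0,"ay": 0,"az": 0},
    {"x": 0,"y": 0,"z": 0,"ax": 0,"ay": 0,"az": 0},
    {"x": 0,"y": 0,"z": 0,"ax": 0,"ay": 0,"az": 0},
    {"x": 0,"y": 0,"z": 0,"ax": 0,"ay": 0,"az": 0},
    {"x": 0,"y": 0,"z": 0,"ax": 0,"ay": 0,"az": 0},
    {"x": 0,"y": 0,"z": 0,"ax": 0,"ay": 0,"az": 0},
    {"x": 0,"y": 0,"z": 0,"ax": 0,"ay": 0,"az": 0},
    {"x": 0,"y": 0,"z": 0,"ax": 0,"ay": 0,"az": 0},
  ],
  fingers=1,
  newtons=40,
)

```text
t: 12.85
eef_pos: [0.5526, 0.1168, 0.0699]
ee_rot: [-0.002, -0.38, 0.925, 0.001]
contact_force: [-0.6, -0.3, -4.7]
opening: 0.0314
```

Run:
```python
from h import *
go([.5535,.1170,.20],135,n=4)
```

```text
t 12.8 cur [0.5526 0.1168 0.0699] yaw 134.7->135.0 q6 -39->-33 n 4 tilt [ 0.003 -0.001  0.   ] open 0.0314 F [-0.6 -0.3 -4.7] 
0 x -0.000 y 0.000 z -0.130 az -0.001
```

Request:
jog_arm(
  rows=[
    {"x": 0,"y": 0,"z": -0.06,"ax": 0.003,"ay": -0.001,"az": 0},
    {"x": 0,"y": 0,"z": -0.13,"ax": 0,"ay": 0,"az": 0},
    {"x": 0,"y": 0,"z": -0.13,"ax": 0,"ay": 0,"az": 0},
    {"x": 0,"y": 0,"z": -0.13,"ax": 0,"ay": 0,"az": 0},
    {"x": 0,"y": 0,"z": -0.06,"ax": 0,"ay": 0,"az": 0},
  ],
)

```text
t: 13.27
eef_pos: [0.5439, 0.1162, 0.1924]
ee_rot: [-0.011, -0.38, 0.925, 0.003]
contact_force: [1.9, 0.3, -3.6]
opening: 0.0313
```

Run:
```python
from h import *
go([.610,-.295,.19],158.7)
```

```text
t 13.3 cur [0.5439 0.1162 0.1924] yaw 134.6->158.7 q6 -39->-95 n 11 tilt [ 0.009 -0.012  0.   ] open 0.0313 F [ 1.9  0.3 -3.6] 
0 x 0.088 y -0.123 z 0.001 az -0.024
1 x 0.093 y -0.120 z 0.001 az -0.024
2 x 0.097 y -0.116 z 0.001 az -0.024
3 x 0.102 y -0.112 z 0.001 az -0.024
4 x 0.106 y -0.108 z 0.001 az -0.024
5 x 0.110 y -0.104 z 0.001 az -0.024
6 x 0.114 y -0.100 z 0.001 az -0.024
7 x 0.117 y -0.096 z 0.001 az -0.024
8 x 0.121 y -0.091 z 0.001 az -0.024
9 x 0.124 y -0.086 z 0.001 az -0.024
10 x 0.128 y -0.082 z 0.001 az -0.024
```

Request:
jog_arm(
  rows=[
    {"x": 0.088,"y": -0.123,"z": -0.01,"ax": 0.009,"ay": -0.012,"az": -0.024},
    {"x": 0.093,"y": -0.12,"z": -0.005,"ax": 0,"ay": 0,"az": -0.024},
    {"x": 0.097,"y": -0.116,"z": -0.005,"ax": 0,"ay": 0,"az": -0.024},
    {"x": 0.102,"y": -0.112,"z": -0.005,"ax": 0,"ay": 0,"az": -0.024},
    {"x": 0.106,"y": -0.108,"z": -0.005,"ax": 0,"ay": 0,"az": -0.024},
    {"x": 0.11,"y": -0.104,"z": -0.005,"ax": 0,"ay": 0,"az": -0.024},
    {"x": 0.114,"y": -0.1,"z": -0.005,"ax": 0,"ay": 0,"az": -0.024},
    {"x": 0.117,"y": -0.096,"z": -0.005,"ax": 0,"ay": 0,"az": -0.024},
    {"x": 0.121,"y": -0.091,"z": 0,"ax": 0,"ay": 0,"az": -0.024},
    {"x": 0.124,"y": -0.086,"z": 0,"ax": 0,"ay": 0,"az": -0.024},
    {"x": 0.1,"y": -0.07,"z": 0,"ax": 0,"ay": 0,"az": -0.024},
    {"x": 0,"y": 0,"z": 0,"ax": 0,"ay": 0,"az": 0},
  ],
)

```text
t: 14.27
eef_pos: [0.6151, -0.3002, 0.202]
ee_rot: [0.003, -0.575, 0.818, 0.002]
contact_force: [-0.3, 0.3, -5.2]
opening: 0.031
```

Run:
```python
from h import *
go([.610,-.295,.10],158.7)
```

```text
t 14.3 cur [ 0.6151 -0.3002  0.202 ] yaw 160.2->158.7 q6 -102->-95 n 3 tilt [-0.     0.004  0.   ] open 0.0310 F [-0.3  0.3 -5.2] 
0 x -0.003 y 0.009 z 0.136 az 0.006
```

Request:
jog_arm(
  rows=[
    {"x": -0.003,"y": 0.009,"z": 0.13,"ax": 0,"ay": 0.004,"az": 0.006},
    {"x": -0.003,"y": 0.009,"z": 0.13,"ax": 0,"ay": 0,"az": 0.006},
    {"x": -0.003,"y": 0.009,"z": 0.13,"ax": 0,"ay": 0,"az": 0.006},
    {"x": 0,"y": 0,"z": 0,"ax": 0,"ay": 0,"az": 0},
  ],
)

```text
t: 14.6
eef_pos: [0.6103, -0.3004, 0.1015]
ee_rot: [0.001, -0.56, 0.828, -0.002]
contact_force: [-2.6, 1.7, -6.9]
opening: 0.0313
```

Run:
```python
from h import *
go([.610,-.295,.05],158.7)
W=camera_params('wrist');im=grab_frame('wrist')[:,:,::-1];cv2.imwrite('pics/w4.png',im)
tx=.6373;ty=-.2220;a=np.deg2rad(-21.3)
def tr(L): L=np.atleast_2d(L); return np.c_[tx+np.cos(a)*L[:,0]-np.sin(a)*L[:,1],ty+np.sin(a)*L[:,0]+np.cos(a)*L[:,1],L[:,2]]
P=tr([[x,y,.02] for x in(-.041,.041) for y in(-.119,-.039,.039)])
uv=proj('wrist',P,W);print(uv.round(0))
v=im.copy()
for u in uv: cv2.circle(v,tuple(int(c) for c in u),3,(0,0,255),1)
cv2.imwrite('pics/w4b.png',v)
im=grab_frame('scene')[:,:,::-1]; crop(im,150,130,350,280,4,'pics/s4.png')
```

```text
t 14.6 cur [ 0.6103 -0.3004  0.1015] yaw 158.1->158.7 q6 -100->-95 n 2 tilt [-0.002 -0.    -0.   ] open 0.0313 F [-2.6  1.7 -6.9] 
0 x -0.010 y 0.005 z 0.103 az -0.003
[[318. 149.]
 [312. 254.]
 [307. 336.]
 [196. 150.]
 [203. 255.]
 [209. 337.]]
```

View pics/w4b.png

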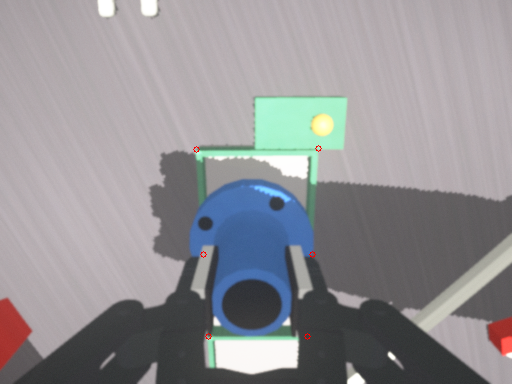

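View pics/s4.png

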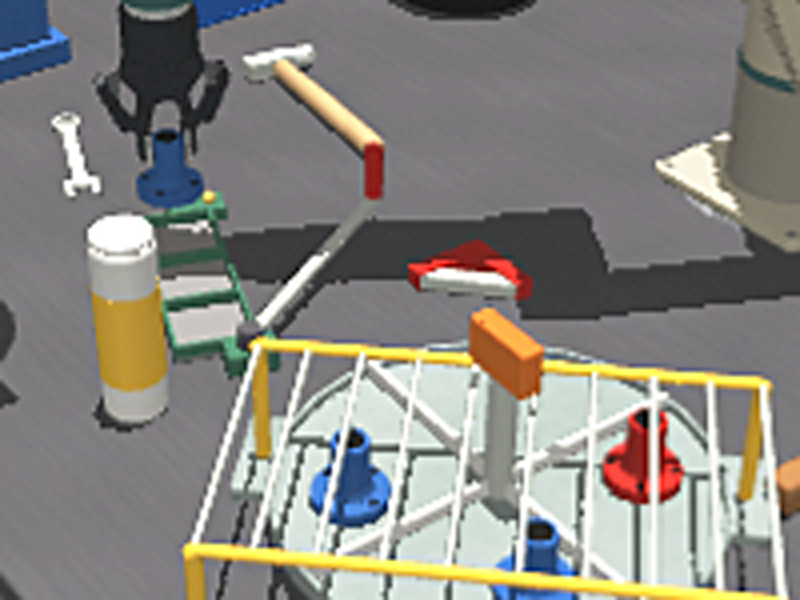

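Request:
jog_arm(
  rows=[
    {"x": -0.021,"y": 0.009,"z": 0.09,"ax": -0.002,"ay": 0,"az": -0.004},
    {"x": 0,"y": 0,"z": 0.06,"ax": 0,"ay": 0,"az": 0},
    {"x": 0,"y": 0,"z": 0,"ax": 0,"ay": 0,"az": 0},
  ],
)

```text
t: 14.95
eef_pos: [0.6212, -0.3, 0.0792]
ee_rot: [0.005, -0.564, 0.826, -0.012]
contact_force: [-0.2, -0.0, -4.9]
opening: 0.031
```

Run:
```python
from h import *
go([.610,-.295,.042],158.7)
s,p,R=pose()
W=camera_params('wrist')
for off in(.031,.036): print(proj('wrist',[[p[0],p[1],p[2]-off+.065],[p[0],p[1],p[2]-off+.014]],W).round(1))
im=grab_frame('wrist')[:,:,::-1];cv2.imwrite('pics/w5.png',im)
```

```text
t 14.9 cur [ 0.6212 -0.3     0.0792] yaw 158.6->158.7 q6 -100->-95 n 1 tilt [-0.016 -0.003 -0.   ] open 0.0310 F [-0.2 -0.  -4.9] 
0 x -0.003 y 0.053 z 0.147 az -0.001
[[250.7 302.7]
 [253.4 242.2]]
[[251.1 294.9]
 [253.6 238. ]]
```

View pics/w5.png

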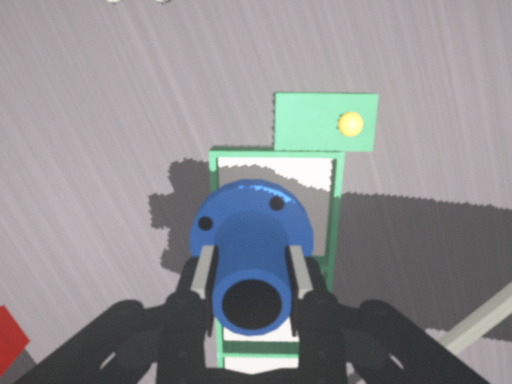

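Request:
jog_arm(
  rows=[
    {"x": 0,"y": 0.05,"z": 0.0,"ax": -0.016,"ay": -0.003,"az": 0},
    {"x": 0,"y": 0,"z": 0,"ax": 0,"ay": 0,"az": 0},
    {"x": 0,"y": 0,"z": 0,"ax": 0,"ay": 0,"az": 0},
  ],
)

```text
t: 15.25
eef_pos: [0.6132, -0.297, 0.0878]
ee_rot: [0.002, -0.564, 0.826, -0.004]
contact_force: [-0.3, -0.2, -5.4]
opening: 0.0314
```

Run:
```python
from h import *
go([.610,-.295,.055],158.7)
```

```text
t 15.2 cur [ 0.6132 -0.297   0.0878] yaw 158.7->158.7 q6 -100->-95 n 1 tilt [-0.006 -0.001 -0.   ] open 0.0314 F [-0.3 -0.2 -5.4] 
0 x -0.003 y 0.016 z 0.131 az -0.000
```

Request:
jog_arm(
  rows=[
    {"x": -0.003,"y": 0.014,"z": 0.07,"ax": -0.006,"ay": -0.001,"az": 0},
    {"x": 0,"y": 0,"z": 0.06,"ax": 0,"ay": 0,"az": 0},
    {"x": 0,"y": 0,"z": 0,"ax": 0,"ay": 0,"az": 0},
  ],
)

```text
t: 15.5
eef_pos: [0.6136, -0.2972, 0.0587]
ee_rot: [0.002, -0.564, 0.826, -0.004]
contact_force: [-0.2, 1.0, -6.2]
opening: 0.0309
```

Run:
```python
from h import *
go([.610,-.295,.040],158.7)
```

```text
t 15.5 cur [ 0.6136 -0.2972  0.0587] yaw 158.7->158.7 q6 -100->-95 n 1 tilt [-0.006 -0.001 -0.   ] open 0.0309 F [-0.2  1.  -6.2] 
0 x -0.003 y 0.017 z 0.075 az -0.000
```

Request:
jog_arm(
  rows=[
    {"x": -0.004,"y": 0.024,"z": 0.02,"ax": -0.008,"ay": -0.001,"az": 0},
    {"x": 0,"y": 0.004,"z": 0.01,"ax": -0.002,"ay": 0,"az": 0},
  ],
)

```text
t: 15.67
eef_pos: [0.6069, -0.2937, 0.0505]
ee_rot: [-0.002, -0.564, 0.826, 0.004]
contact_force: [-1.3, 0.4, -5.5]
opening: 0.031
```

Run:
```python
from h import *
go([.610,-.295,.040],158.7)
```

```text
t 15.7 cur [ 0.6069 -0.2937  0.0505] yaw 158.6->158.7 q6 -100->-95 n 1 tilt [ 0.005  0.    -0.   ] open 0.0310 F [-1.3  0.4 -5.5] 
0 x 0.000 y -0.014 z 0.042 az -0.001
```

Request:
jog_arm(
  rows=[
    {"x": 0,"y": -0.012,"z": 0.0,"ax": 0.005,"ay": 0,"az": 0},
    {"x": 0,"y": 0,"z": 0,"ax": 0,"ay": 0,"az": 0},
  ],
)

```text
t: 15.83
eef_pos: [0.609, -0.2947, 0.0495]
ee_rot: [-0.001, -0.564, 0.826, 0.001]
contact_force: [0.8, -0.2, -4.9]
opening: 0.0307
```

Run:
```python
from h import *
go([.610,-.295,.040],158.7)
```

```text
t 15.8 cur [ 0.609  -0.2947  0.0495] yaw 158.6->158.7 q6 -100->-95 n 1 tilt [ 0.001  0.    -0.   ] open 0.0307 F [ 0.8 -0.2 -4.9] 
0 x -0.000 y -0.004 z 0.038 az -0.001
```

Aligned within 1 mm. Lower gently.

Request:
jog_arm(
  rows=[
    {"x": 0,"y": -0.002,"z": 0.02,"ax": 0.001,"ay": 0,"az": 0},
    {"x": 0,"y": 0,"z": 0.015,"ax": 0,"ay": 0,"az": 0},
    {"x": 0,"y": 0,"z": 0.008,"ax": 0,"ay": 0,"az": 0},
  ],
)

```text
t: 16.08
eef_pos: [0.6112, -0.2952, 0.0407]
ee_rot: [0.001, -0.564, 0.826, -0.001]
contact_force: [-2.7, 3.6, 12.2]
opening: 0.0312
```

Run:
```python
from h import *
go([.610,-.295,.038],158.7)
```

```text
t 16.1 cur [ 0.6112 -0.2952  0.0407] yaw 158.6->158.7 q6 -100->-95 n 1 tilt [-0.002  0.001  0.   ] open 0.0312 F [-2.7  3.6 12.2] 
0 x 0.001 y 0.005 z 0.011 az -0.001
```

Request:
jog_arm(
  rows=[
    {"x": 0,"y": 0,"z": 0,"ax": 0,"ay": 0,"az": 0},
    {"x": 0,"y": 0,"z": 0,"ax": 0,"ay": 0,"az": 0},
    {"x": 0,"y": 0,"z": 0,"ax": 0,"ay": 0,"az": 0},
    {"x": 0,"y": 0,"z": 0,"ax": 0,"ay": 0,"az": 0},
  ],
  fingers=-0.4,
)

```text
t: 16.42
eef_pos: [0.6149, -0.2972, 0.0448]
ee_rot: [0.003, -0.564, 0.826, -0.005]
contact_force: [-1.1, -0.0, 0.3]
opening: 0.0597
```

Request:
jog_arm(
  rows=[
    {"x": 0,"y": 0,"z": -0.02,"ax": 0,"ay": 0,"az": 0},
    {"x": 0,"y": 0,"z": -0.06,"ax": 0,"ay": 0,"az": 0},
    {"x": 0,"y": 0,"z": -0.12,"ax": 0,"ay": 0,"az": 0},
    {"x": 0,"y": 0,"z": -0.15,"ax": 0,"ay": 0,"az": 0},
    {"x": 0,"y": 0,"z": -0.15,"ax": 0,"ay": 0,"az": 0},
    {"x": 0,"y": 0,"z": -0.1,"ax": 0,"ay": 0,"az": 0},
    {"x": 0,"y": 0,"z": 0,"ax": 0,"ay": 0,"az": 0},
  ],
)

```text
t: 17.0
eef_pos: [0.6122, -0.2962, 0.2015]
ee_rot: [0.003, -0.564, 0.826, -0.004]
contact_force: [0.7, -0.8, 0.2]
opening: 0.0596
```

Run:
```python
from h import *
im=grab_frame('wrist')[:,:,::-1];cv2.imwrite('pics/w6.png',im)
go([.6155,.2212,.25],178)
```

```text
t 17.1 cur [ 0.6118 -0.296   0.1997] yaw 158.6->178.0 q6 -100->-68 n 13 tilt [-0.005  0.     0.   ] open 0.0597 F [-0.1  0.1  0.2] 
0 x -0.149 y 0.057 z -0.016 az -0.017
1 x -0.150 y 0.053 z -0.016 az -0.017
2 x -0.151 y 0.049 z -0.016 az -0.017
3 x -0.153 y 0.045 z -0.016 az -0.017
4 x -0.154 y 0.041 z -0.016 az -0.017
5 x -0.155 y 0.037 z -0.016 az -0.017
6 x -0.156 y 0.033 z -0.016 az -0.017
7 x -0.156 y 0.029 z -0.016 az -0.017
8 x -0.157 y 0.025 z -0.016 az -0.017
9 x -0.158 y 0.021 z -0.016 az -0.017
10 x -0.158 y 0.017 z -0.016 az -0.017
11 x -0.159 y 0.013 z -0.016 az -0.017
12 x -0.159 y 0.009 z -0.015 az -0.017
```

View pics/w6.png

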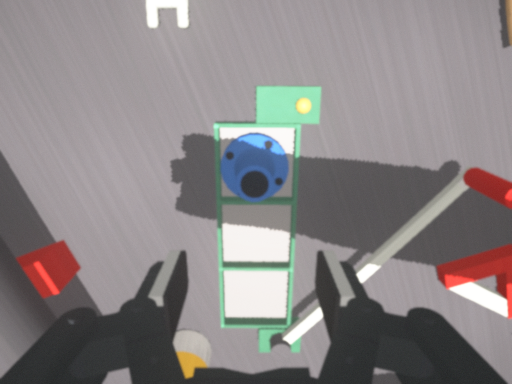

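Request:
jog_arm(
  rows=[
    {"x": -0.145,"y": 0.055,"z": -0.05,"ax": 0,"ay": 0,"az": -0.017},
    {"x": -0.145,"y": 0.053,"z": -0.05,"ax": 0,"ay": 0,"az": -0.017},
    {"x": -0.145,"y": 0.049,"z": -0.05,"ax": 0,"ay": 0,"az": -0.017},
    {"x": -0.153,"y": 0.045,"z": -0.03,"ax": 0,"ay": 0,"az": -0.017},
    {"x": -0.154,"y": 0.041,"z": -0.02,"ax": 0,"ay": 0,"az": -0.017},
    {"x": -0.155,"y": 0.037,"z": -0.01,"ax": 0,"ay": 0,"az": -0.017},
    {"x": -0.156,"y": 0.033,"z": -0.01,"ax": 0,"ay": 0,"az": -0.017},
    {"x": -0.156,"y": 0.029,"z": -0.01,"ax": 0,"ay": 0,"az": -0.017},
    {"x": -0.157,"y": 0.025,"z": -0.01,"ax": 0,"ay": 0,"az": -0.017},
    {"x": -0.15,"y": 0.021,"z": 0,"ax": 0,"ay": 0,"az": -0.017},
    {"x": -0.1,"y": 0.01,"z": 0,"ax": 0,"ay": 0,"az": -0.017},
    {"x": 0,"y": 0,"z": 0,"ax": 0,"ay": 0,"az": 0},
  ],
  fingers=-1,
)

```text
t: 18.05
eef_pos: [0.6063, 0.1368, 0.2485]
ee_rot: [-0.002, -0.681, 0.732, 0.002]
contact_force: [-1.2, -0.5, 0.1]
opening: 0.0854
```

Run:
```python
from h import *
go([.6155,.2212,.25],178)
W=camera_params('wrist')
im=grab_frame('wrist')[:,:,::-1];cv2.imwrite('pics/w7.png',im)
print(proj('wrist',[[.6155,.2212,.199]],W))
```

```text
t 18.1 cur [0.6063 0.1368 0.2485] yaw 175.8->178.0 q6 -79->-68 n 3 tilt [ 0.003 -0.001  0.   ] open 0.0854 F [-1.2 -0.5  0.1] 
0 x -0.113 y -0.004 z -0.002 az -0.008
1 x -0.113 y -0.005 z -0.002 az -0.008
2 x -0.113 y -0.007 z -0.002 az -0.008
[[247.97886163 328.79894481]]
```

View pics/w7.png

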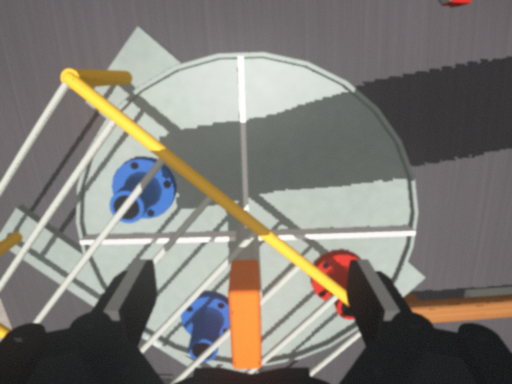

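Request:
jog_arm(
  rows=[
    {"x": -0.113,"y": -0.005,"z": 0,"ax": 0.003,"ay": 0,"az": -0.007},
    {"x": -0.113,"y": -0.005,"z": 0,"ax": 0,"ay": 0,"az": -0.007},
    {"x": -0.1,"y": -0.005,"z": 0,"ax": 0,"ay": 0,"az": -0.005},
    {"x": 0,"y": 0,"z": 0,"ax": 0,"ay": 0,"az": 0},
    {"x": 0,"y": 0,"z": 0,"ax": 0,"ay": 0,"az": 0},
  ],
)

```text
t: 18.52
eef_pos: [0.6139, 0.2133, 0.2422]
ee_rot: [-0.006, -0.689, 0.725, 0.0]
contact_force: [0.1, -0.1, 0.4]
opening: 0.0854
```

Run:
```python
from h import *
go([.6155,.2212,.16],178)
```

```text
t 18.5 cur [0.6139 0.2133 0.2422] yaw 177.1->178.0 q6 -74->-68 n 3 tilt [ 0.006 -0.005  0.   ] open 0.0854 F [ 0.1 -0.1  0.4] 
0 x -0.012 y -0.003 z 0.110 az -0.003
```

Request:
jog_arm(
  rows=[
    {"x": -0.02,"y": -0.004,"z": 0.09,"ax": 0.006,"ay": -0.005,"az": -0.005},
    {"x": -0.012,"y": -0.003,"z": 0.1,"ax": 0,"ay": 0,"az": -0.003},
    {"x": -0.01,"y": -0.003,"z": 0.1,"ax": 0,"ay": 0,"az": 0},
    {"x": 0,"y": 0,"z": 0.02,"ax": 0,"ay": 0,"az": 0},
    {"x": 0,"y": 0,"z": 0,"ax": 0,"ay": 0,"az": 0},
  ],
)

```text
t: 18.93
eef_pos: [0.6183, 0.2154, 0.1621]
ee_rot: [-0.001, -0.691, 0.723, -0.002]
contact_force: [-0.8, -0.1, -0.0]
opening: 0.0852
```

Run:
```python
from h import *
go([.6155,.2212,.16],178)
```

```text
t 18.9 cur [0.6183 0.2154 0.1621] yaw 177.4->178.0 q6 -74->-68 n 1 tilt [-0.001 -0.002 -0.   ] open 0.0852 F [-0.8 -0.1 -0. ] 
0 x -0.023 y 0.012 z 0.008 az -0.007
```

Request:
jog_arm(
  rows=[
    {"x": -0.025,"y": 0.01,"z": 0.005,"ax": 0,"ay": -0.002,"az": -0.004},
    {"x": 0,"y": 0,"z": 0,"ax": 0,"ay": 0,"az": 0},
    {"x": 0,"y": 0,"z": 0,"ax": 0,"ay": 0,"az": 0},
  ],
)

```text
t: 19.18
eef_pos: [0.6164, 0.2193, 0.1623]
ee_rot: [0.0, -0.692, 0.722, -0.001]
contact_force: [-0.6, 0.1, 0.6]
opening: 0.0851
```

Run:
```python
from h import *
go([.6155,.2212,.16],178)
```

```text
t 19.2 cur [0.6164 0.2193 0.1623] yaw 177.5->178.0 q6 -74->-68 n 1 tilt [-0.001 -0.001 -0.   ] open 0.0851 F [-0.6  0.1  0.6] 
0 x -0.008 y 0.004 z 0.009 az -0.005
```

Request:
jog_arm(
  rows=[
    {"x": -0.008,"y": 0,"z": 0.005,"ax": 0,"ay": 0,"az": -0.004},
    {"x": 0,"y": 0,"z": 0,"ax": 0,"ay": 0,"az": 0},
    {"x": 0,"y": 0,"z": 0,"ax": 0,"ay": 0,"az": 0},
    {"x": 0,"y": 0,"z": 0,"ax": 0,"ay": 0,"az": 0},
    {"x": 0,"y": 0,"z": 0,"ax": 0,"ay": 0,"az": 0},
    {"x": 0,"y": 0,"z": 0,"ax": 0,"ay": 0,"az": 0},
    {"x": 0,"y": 0,"z": 0,"ax": 0,"ay": 0,"az": 0},
    {"x": 0,"y": 0,"z": 0,"ax": 0,"ay": 0,"az": 0},
  ],
  fingers=1,
  newtons=40,
)

```text
t: 19.85
eef_pos: [0.6167, 0.2223, 0.1665]
ee_rot: [0.002, -0.694, 0.72, -0.001]
contact_force: [0.7, 0.5, 0.5]
opening: 0.021
```

Request:
jog_arm(
  rows=[
    {"x": 0,"y": 0,"z": 0,"ax": 0,"ay": 0,"az": 0.015},
    {"x": 0,"y": 0,"z": 0,"ax": 0,"ay": 0,"az": 0.03},
    {"x": 0,"y": 0,"z": 0,"ax": 0,"ay": 0,"az": 0.045},
    {"x": 0,"y": 0,"z": 0,"ax": 0,"ay": 0,"az": 0.05},
    {"x": 0,"y": 0,"z": 0,"ax": 0,"ay": 0,"az": 0.05},
  ],
)

```text
t: 20.27
eef_pos: [0.6164, 0.2223, 0.1665]
ee_rot: [0.002, -0.574, 0.819, -0.001]
contact_force: [-1.2, -0.1, 0.6]
opening: 0.0214
```

Run:
```python
from h import *
go([.6155,.2212,.16],90)
```

```text
t 20.3 cur [0.6164 0.2223 0.1665] yaw 160.1->90.0 q6 -56->20 n 11 tilt [-0.002  0.001  0.   ] open 0.0214 F [-1.2 -0.1  0.6] 
0 x 0.000 y 0.000 z 0.002 az 0.071
1 x 0.000 y 0.000 z 0.002 az 0.071
2 x 0.001 y 0.000 z 0.002 az 0.071
3 x 0.001 y -0.000 z 0.002 az 0.071
4 x 0.001 y -0.000 z 0.002 az 0.071
5 x 0.000 y -0.000 z 0.002 az 0.071
6 x 0.000 y -0.000 z 0.002 az 0.071
7 x 0.000 y -0.000 z 0.002 az 0.071
8 x 0.000 y -0.000 z 0.002 az 0.071
9 x 0.000 y -0.000 z 0.002 az 0.071
10 x 0.000 y -0.000 z 0.002 az 0.071
```

Request:
jog_arm(
  rows=[
    {"x": 0,"y": 0,"z": 0,"ax": 0,"ay": 0,"az": 0.055},
    {"x": 0,"y": 0,"z": 0,"ax": 0,"ay": 0,"az": 0.055},
    {"x": 0,"y": 0,"z": 0,"ax": 0,"ay": 0,"az": 0.055},
    {"x": 0,"y": 0,"z": 0,"ax": 0,"ay": 0,"az": 0.055},
    {"x": 0,"y": 0,"z": 0,"ax": 0,"ay": 0,"az": 0.055},
    {"x": 0,"y": 0,"z": 0,"ax": 0,"ay": 0,"az": 0.055},
    {"x": 0,"y": 0,"z": 0,"ax": 0,"ay": 0,"az": 0.055},
    {"x": 0,"y": 0,"z": 0,"ax": 0,"ay": 0,"az": 0.055},
    {"x": 0,"y": 0,"z": 0,"ax": 0,"ay": 0,"az": 0.055},
    {"x": 0,"y": 0,"z": 0,"ax": 0,"ay": 0,"az": 0.055},
    {"x": 0,"y": 0,"z": 0,"ax": 0,"ay": 0,"az": 0.055},
    {"x": 0,"y": 0,"z": 0,"ax": 0,"ay": 0,"az": 0.055},
    {"x": 0,"y": 0,"z": 0,"ax": 0,"ay": 0,"az": 0.055},
    {"x": 0,"y": 0,"z": 0,"ax": 0,"ay": 0,"az": 0.05},
    {"x": 0,"y": 0,"z": 0,"ax": 0,"ay": 0,"az": 0.04},
    {"x": 0,"y": 0,"z": 0,"ax": 0,"ay": 0,"az": 0.02},
    {"x": 0,"y": 0,"z": 0,"ax": 0,"ay": 0,"az": 0},
  ],
)

```text
t: 21.68
eef_pos: [0.6156, 0.2235, 0.1665]
ee_rot: [0.001, 0.077, 0.997, -0.0]
contact_force: [-1.8, 0.7, 1.5]
opening: 0.0215
```

Run:
```python
from h import *
go([.6155,.2212,.16],82)
```

```text
t 21.7 cur [0.6156 0.2235 0.1665] yaw 81.1->82.0 q6 23->28 n 1 tilt [-0.     0.002  0.   ] open 0.0215 F [-1.8  0.7  1.5] 
0 x -0.001 y -0.009 z 0.026 az -0.010
```

Request:
jog_arm(
  rows=[
    {"x": 0,"y": 0,"z": 0,"ax": 0,"ay": 0,"az": 0},
    {"x": 0,"y": 0,"z": 0,"ax": 0,"ay": 0,"az": 0},
    {"x": 0,"y": 0,"z": 0,"ax": 0,"ay": 0,"az": 0},
    {"x": 0,"y": 0,"z": 0,"ax": 0,"ay": 0,"az": 0},
    {"x": 0,"y": 0,"z": 0,"ax": 0,"ay": 0,"az": 0},
    {"x": 0,"y": 0,"z": 0,"ax": 0,"ay": 0,"az": 0},
    {"x": 0,"y": 0,"z": -0.1,"ax": 0,"ay": 0,"az": 0},
    {"x": 0,"y": 0,"z": -0.13,"ax": 0,"ay": 0,"az": 0},
    {"x": 0,"y": 0,"z": -0.13,"ax": 0,"ay": 0,"az": 0},
    {"x": 0,"y": 0,"z": -0.03,"ax": 0,"ay": 0,"az": 0},
    {"x": 0,"y": 0,"z": 0,"ax": 0,"ay": 0,"az": 0},
  ],
  fingers=-1,
)

```text
t: 22.6
eef_pos: [0.6146, 0.2231, 0.2645]
ee_rot: [-0.0, 0.076, 0.997, -0.001]
contact_force: [-0.1, -0.5, -0.3]
opening: 0.0855
```

Run:
```python
from h import *
go([.53,.135,.24],135)
```

```text
t 22.6 cur [0.6146 0.2231 0.2645] yaw 81.2->135.0 q6 23->-31 n 8 tilt [-0.002 -0.    -0.   ] open 0.0855 F [-0.1 -0.5 -0.3] 
0 x 0.035 y -0.050 z 0.012 az -0.075
1 x 0.041 y -0.046 z 0.012 az -0.075
2 x 0.046 y -0.040 z 0.012 az -0.075
3 x 0.050 y -0.035 z 0.012 az -0.075
4 x 0.054 y -0.029 z 0.012 az -0.075
5 x 0.057 y -0.022 z 0.012 az -0.075
6 x 0.059 y -0.015 z 0.012 az -0.075
7 x 0.060 y -0.008 z 0.012 az -0.075
```

Request:
jog_arm(
  rows=[
    {"x": 0.035,"y": -0.05,"z": 0,"ax": 0,"ay": 0,"az": -0.075},
    {"x": 0.041,"y": -0.046,"z": 0,"ax": 0,"ay": 0,"az": -0.075},
    {"x": 0.046,"y": -0.04,"z": 0,"ax": 0,"ay": 0,"az": -0.075},
    {"x": 0.05,"y": -0.035,"z": 0.0,"ax": 0,"ay": 0,"az": -0.075},
    {"x": 0.054,"y": -0.029,"z": 0,"ax": 0,"ay": 0,"az": -0.075},
    {"x": 0.057,"y": -0.022,"z": 0.012,"ax": 0,"ay": 0,"az": -0.075},
    {"x": 0.059,"y": -0.015,"z": 0.012,"ax": 0,"ay": 0,"az": -0.075},
    {"x": 0.06,"y": -0.008,"z": 0.012,"ax": 0,"ay": 0,"az": -0.075},
    {"x": 0,"y": 0,"z": 0,"ax": 0,"ay": 0,"az": 0},
    {"x": 0,"y": 0,"z": 0,"ax": 0,"ay": 0,"az": 0},
  ],
)

```text
t: 23.43
eef_pos: [0.5251, 0.1301, 0.2446]
ee_rot: [-0.005, -0.406, 0.914, 0.0]
contact_force: [0.0, -0.9, -0.3]
opening: 0.0858
```

```bash
cat >> h.py <<'E'
def snap(name,fn):
    p=camera_params(name); im=grab_frame(name)[:,:,::-1].copy(); cv2.imwrite(fn,im); np.save(fn+'.npy',p,allow_pickle=True); return p,im
def load(fn): return np.load(fn+'.npy',allow_pickle=True).item()
E
python3 - <<'E'
from h import *
go([.53,.135,.24],135)
snap('wrist','pics/w8.png')
E
```

```text
t 23.4 cur [0.5251 0.1301 0.2446] yaw 137.9->135.0 q6 -41->-31 n 1 tilt [ 0.003 -0.005  0.   ] open 0.0858 F [ 0.  -0.9 -0.3] 
0 x -0.028 y -0.001 z 0.018 az 0.032
```

View pics/w8.png

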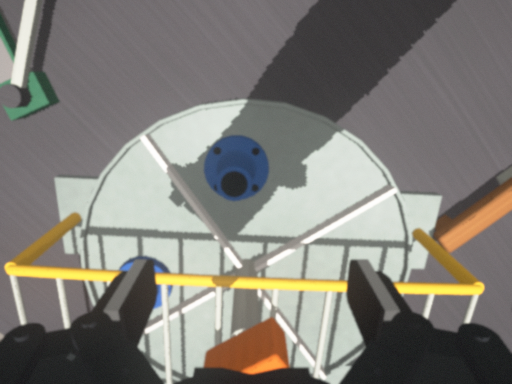

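Run:
```python
from h import *
p=load('pics/w8.png')
a=unproj('wrist',[235,183],.099,p)[0];b=unproj('wrist',[237,167.5],.047,p)[0];print(a,b)
m=(a+b)/2
go([m[0],m[1],.17],135); go([m[0],m[1],.066],135,n=4)
```

```text
[0.54033354 0.12572661 0.099     ] [0.53983485 0.12503535 0.047     ]
t 23.5 cur [0.5248 0.1301 0.2444] yaw 137.9->135.0 q6 -41->-32 n 2 tilt [ 0.003 -0.006  0.   ] open 0.0855 F [-1.   0.  -0.2] 
0 x -0.015 y -0.030 z 0.149 az 0.016
1 x -0.015 y -0.029 z 0.149 az 0.016
t 23.5 cur [0.5248 0.1301 0.2444] yaw 137.9->135.0 q6 -41->-32 n 4 tilt [ 0.003 -0.006  0.   ] open 0.0855 F [-1.   0.  -0.2] 
0 x -0.008 y -0.015 z 0.178 az 0.008
1 x -0.008 y -0.015 z 0.178 az 0.008
2 x -0.008 y -0.015 z 0.178 az 0.008
3 x -0.008 y -0.014 z 0.178 az 0.008
```

Request:
jog_arm(
  rows=[
    {"x": -0.018,"y": -0.032,"z": 0.02,"ax": 0.003,"ay": -0.006,"az": 0.016},
    {"x": -0.015,"y": -0.029,"z": 0.05,"ax": 0,"ay": 0,"az": 0.016},
    {"x": 0,"y": 0,"z": 0.12,"ax": 0,"ay": 0,"az": 0},
    {"x": 0,"y": 0,"z": 0.12,"ax": 0,"ay": 0,"az": 0},
    {"x": 0,"y": 0,"z": 0,"ax": 0,"ay": 0,"az": 0},
    {"x": 0,"y": 0,"z": 0,"ax": 0,"ay": 0,"az": 0},
  ],
)

```text
t: 23.98
eef_pos: [0.5505, 0.1276, 0.1622]
ee_rot: [0.005, -0.377, 0.926, -0.001]
contact_force: [0.5, 0.1, 0.3]
opening: 0.0852
```

Run:
```python
from h import *
go([.5401,.1254,.066],135,n=2)
```

```text
t 24.0 cur [0.5505 0.1276 0.1622] yaw 134.3->135.0 q6 -38->-32 n 2 tilt [-0.003  0.005  0.   ] open 0.0852 F [0.5 0.1 0.3] 
0 x 0.020 y 0.012 z 0.192 az -0.004
```

Request:
jog_arm(
  rows=[
    {"x": 0.025,"y": 0.014,"z": 0.06,"ax": -0.003,"ay": 0.005,"az": -0.004},
    {"x": 0.012,"y": 0.008,"z": 0.09,"ax": 0,"ay": 0,"az": 0},
    {"x": 0,"y": 0,"z": 0.05,"ax": 0,"ay": 0,"az": 0},
    {"x": 0,"y": 0,"z": 0,"ax": 0,"ay": 0,"az": 0},
    {"x": 0,"y": 0,"z": 0,"ax": 0,"ay": 0,"az": 0},
  ],
)

```text
t: 24.4
eef_pos: [0.5466, 0.1262, 0.1151]
ee_rot: [0.004, -0.378, 0.926, -0.001]
contact_force: [-0.0, 0.5, 0.2]
opening: 0.0853
```

Run:
```python
from h import *
go([.5401,.1254,.066],135,n=2)
```

```text
t 24.4 cur [0.5466 0.1262 0.1151] yaw 134.4->135.0 q6 -38->-32 n 2 tilt [-0.003  0.004  0.   ] open 0.0853 F [-0.   0.5  0.2] 
0 x 0.011 y 0.008 z 0.098 az -0.003
```

Request:
jog_arm(
  rows=[
    {"x": 0.03,"y": 0.018,"z": 0.03,"ax": -0.005,"ay": 0.008,"az": -0.004},
    {"x": 0.006,"y": 0.004,"z": 0.09,"ax": 0,"ay": 0,"az": 0},
    {"x": 0,"y": 0,"z": 0.08,"ax": 0,"ay": 0,"az": 0},
    {"x": 0,"y": 0,"z": 0,"ax": 0,"ay": 0,"az": 0},
  ],
)

```text
t: 24.73
eef_pos: [0.5419, 0.1244, 0.0703]
ee_rot: [0.002, -0.381, 0.925, -0.001]
contact_force: [-0.1, -0.7, 0.3]
opening: 0.0855
```

Run:
```python
from h import *
go([.5401,.1254,.066],135,n=1)
```

```text
t 24.7 cur [0.5419 0.1244 0.0703] yaw 134.8->135.0 q6 -38->-32 n 1 tilt [-0.002  0.001  0.   ] open 0.0855 F [-0.1 -0.7  0.3] 
0 x 0.002 y 0.008 z 0.017 az -0.002
```

Good (within 2 mm). Close.

Request:
jog_arm(
  rows=[
    {"x": 0.003,"y": 0.008,"z": 0.025,"ax": -0.002,"ay": 0.001,"az": 0},
    {"x": 0,"y": 0,"z": 0,"ax": 0,"ay": 0,"az": 0},
    {"x": 0,"y": 0,"z": 0,"ax": 0,"ay": 0,"az": 0},
    {"x": 0,"y": 0,"z": 0,"ax": 0,"ay": 0,"az": 0},
    {"x": 0,"y": 0,"z": 0,"ax": 0,"ay": 0,"az": 0},
    {"x": 0,"y": 0,"z": 0,"ax": 0,"ay": 0,"az": 0},
    {"x": 0,"y": 0,"z": 0,"ax": 0,"ay": 0,"az": 0},
    {"x": 0,"y": 0,"z": 0,"ax": 0,"ay": 0,"az": 0},
  ],
  fingers=1,
  newtons=40,
)

```text
t: 25.4
eef_pos: [0.5422, 0.1257, 0.0685]
ee_rot: [0.002, -0.381, 0.925, -0.001]
contact_force: [-0.3, 0.1, -3.7]
opening: 0.0313
```

Request:
jog_arm(
  rows=[
    {"x": 0,"y": 0,"z": -0.05,"ax": 0,"ay": 0,"az": 0},
    {"x": 0,"y": 0,"z": -0.12,"ax": 0,"ay": 0,"az": 0},
    {"x": 0,"y": 0,"z": -0.13,"ax": 0,"ay": 0,"az": 0},
    {"x": 0,"y": 0,"z": -0.12,"ax": 0,"ay": 0,"az": 0},
    {"x": 0,"y": 0,"z": -0.06,"ax": 0,"ay": 0,"az": 0},
  ],
)

```text
t: 25.82
eef_pos: [0.5338, 0.1246, 0.1839]
ee_rot: [-0.008, -0.381, 0.925, 0.002]
contact_force: [0.8, 0.1, -3.7]
opening: 0.0314
```

Run:
```python
from h import *
go([.6385,-.2225,.19],158.7,n=11)
```

```text
t 25.8 cur [0.5338 0.1246 0.1839] yaw 134.8->158.7 q6 -38->-88 n 11 tilt [ 0.006 -0.008  0.   ] open 0.0314 F [ 0.8  0.1 -3.7] 
0 x 0.062 y -0.116 z -0.003 az -0.024
1 x 0.066 y -0.114 z -0.003 az -0.024
2 x 0.071 y -0.111 z -0.002 az -0.024
3 x 0.075 y -0.109 z -0.002 az -0.024
4 x 0.079 y -0.106 z -0.002 az -0.024
5 x 0.083 y -0.103 z -0.002 az -0.024
6 x 0.087 y -0.099 z -0.002 az -0.024
7 x 0.090 y -0.096 z -0.002 az -0.024
8 x 0.094 y -0.093 z -0.002 az -0.024
9 x 0.097 y -0.089 z -0.002 az -0.024
10 x 0.101 y -0.085 z -0.002 az -0.024
```

Request:
jog_arm(
  rows=[
    {"x": 0.062,"y": -0.116,"z": -0.01,"ax": 0.006,"ay": -0.008,"az": -0.024},
    {"x": 0.066,"y": -0.114,"z": -0.006,"ax": 0,"ay": 0,"az": -0.024},
    {"x": 0.071,"y": -0.111,"z": -0.006,"ax": 0,"ay": 0,"az": -0.024},
    {"x": 0.075,"y": -0.109,"z": -0.006,"ax": 0,"ay": 0,"az": -0.024},
    {"x": 0.079,"y": -0.106,"z": -0.006,"ax": 0,"ay": 0,"az": -0.024},
    {"x": 0.083,"y": -0.103,"z": -0.006,"ax": 0,"ay": 0,"az": -0.024},
    {"x": 0.087,"y": -0.099,"z": -0.002,"ax": 0,"ay": 0,"az": -0.024},
    {"x": 0.09,"y": -0.096,"z": -0.002,"ax": 0,"ay": 0,"az": -0.024},
    {"x": 0.094,"y": -0.093,"z": 0,"ax": 0,"ay": 0,"az": -0.024},
    {"x": 0.09,"y": -0.085,"z": 0,"ax": 0,"ay": 0,"az": -0.02},
    {"x": 0.06,"y": -0.05,"z": 0,"ax": 0,"ay": 0,"az": -0.015},
    {"x": 0,"y": 0,"z": 0,"ax": 0,"ay": 0,"az": 0},
    {"x": 0,"y": 0,"z": 0,"ax": 0,"ay": 0,"az": 0},
  ],
)

```text
t: 26.9
eef_pos: [0.6408, -0.221, 0.1945]
ee_rot: [0.002, -0.565, 0.825, 0.001]
contact_force: [0.1, -0.0, -2.9]
opening: 0.0314
```

Run:
```python
from h import *
go([.6385,-.2225,.09],158.7,n=3)
```

```text
t 26.9 cur [ 0.6408 -0.221   0.1945] yaw 158.8->158.7 q6 -93->-88 n 3 tilt [-0.     0.003  0.   ] open 0.0314 F [ 0.1 -0.  -2.9] 
0 x 0.004 y 0.002 z 0.139 az 0.000
```

Request:
jog_arm(
  rows=[
    {"x": 0.004,"y": 0.004,"z": 0.08,"ax": 0,"ay": 0.003,"az": 0},
    {"x": 0.004,"y": 0.004,"z": 0.12,"ax": 0,"ay": 0,"az": 0},
    {"x": 0.002,"y": 0,"z": 0.12,"ax": 0,"ay": 0,"az": 0},
    {"x": 0,"y": 0,"z": 0.07,"ax": 0,"ay": 0,"az": 0},
    {"x": 0,"y": 0,"z": 0,"ax": 0,"ay": 0,"az": 0},
    {"x": 0,"y": 0,"z": 0,"ax": 0,"ay": 0,"az": 0},
  ],
)

```text
t: 27.4
eef_pos: [0.6364, -0.2176, 0.0938]
ee_rot: [0.0, -0.566, 0.825, 0.001]
contact_force: [-0.3, 0.1, -2.2]
opening: 0.0312
```

Run:
```python
from h import *
go([.6385,-.2225,.055],158.7,n=1)
s,p,R=pose()
W,im=snap('wrist','pics/w9.png')
for off in(.031,.036): print(proj('wrist',[[p[0],p[1],p[2]-off+.065],[p[0],p[1],p[2]-off+.014]],W).round(1))
```

```text
t 27.4 cur [ 0.6364 -0.2176  0.0938] yaw 158.9->158.7 q6 -93->-88 n 1 tilt [ 0.001  0.001 -0.   ] open 0.0312 F [-0.3  0.1 -2.2] 
0 x 0.015 y -0.015 z 0.155 az 0.002
[[253.1 303.2]
 [252.5 242. ]]
[[253.  295.3]
 [252.5 237.7]]
```

View pics/w9.png

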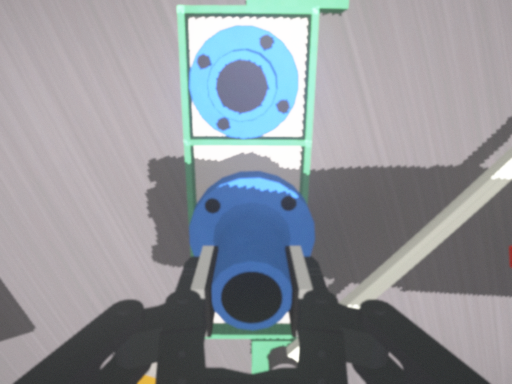

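Run:
```python
from h import *
im=cv2.imread('pics/w9.png');W=load('pics/w9.png')
s,p,R=pose()
v=im.copy()
a=np.linspace(0,2*np.pi,60)
for off,c in((.0345,(0,0,255)),):
  for r,h in((.034,.014),(.034,0),(.0165,.065)):
    X=np.c_[p[0]+r*np.cos(a),p[1]+r*np.sin(a),np.full(60,p[2]-off+h)]
    cv2.polylines(v,[proj('wrist',X,W).round().astype(int)],True,c,1)
crop(v,170,150,340,350,3,'pics/w9c.png')
```

```text
(no output)
```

View pics/w9c.png

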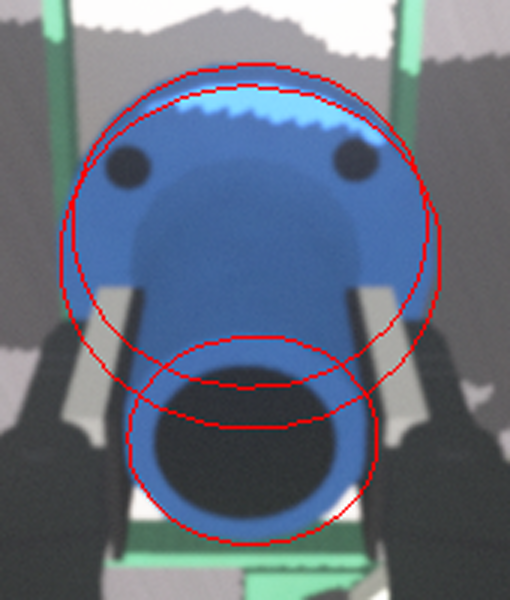

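Request:
jog_arm(
  rows=[
    {"x": 0.018,"y": -0.015,"z": 0.05,"ax": 0.001,"ay": 0.001,"az": 0},
    {"x": 0,"y": 0,"z": 0.08,"ax": 0,"ay": 0,"az": 0},
    {"x": 0,"y": 0,"z": 0,"ax": 0,"ay": 0,"az": 0},
    {"x": 0,"y": 0,"z": 0,"ax": 0,"ay": 0,"az": 0},
  ],
)

```text
t: 27.78
eef_pos: [0.6428, -0.2243, 0.0659]
ee_rot: [0.002, -0.566, 0.824, -0.004]
contact_force: [1.0, -1.2, -2.1]
opening: 0.0312
```

Run:
```python
from h import *
go([.6385,-.2225,.055],158.7,n=1)
```

```text
t 27.8 cur [ 0.6428 -0.2243  0.0659] yaw 159.0->158.7 q6 -94->-88 n 1 tilt [-0.006 -0.001 -0.   ] open 0.0312 F [ 1.  -1.2 -2.1] 
0 x -0.001 y 0.019 z 0.043 az 0.003
```

Request:
jog_arm(
  rows=[
    {"x": 0,"y": 0.024,"z": 0.025,"ax": -0.008,"ay": -0.001,"az": 0.003},
    {"x": 0,"y": 0,"z": 0.01,"ax": 0,"ay": 0,"az": 0},
    {"x": 0,"y": 0,"z": 0,"ax": 0,"ay": 0,"az": 0},
  ],
)

```text
t: 28.03
eef_pos: [0.639, -0.2232, 0.0597]
ee_rot: [0.0, -0.564, 0.826, -0.0]
contact_force: [-0.7, -0.7, -3.0]
opening: 0.0313
```

Run:
```python
from h import *
go([.6385,-.2225,.055],158.7,n=1)
```

```text
t 28.0 cur [ 0.639  -0.2232  0.0597] yaw 158.7->158.7 q6 -93->-88 n 1 tilt [-0.001  0.     0.   ] open 0.0313 F [-0.7 -0.7 -3. ] 
0 x -0.002 y 0.003 z 0.019 az -0.000
```

Aligned within 1 mm; lower to the floor.

Request:
jog_arm(
  rows=[
    {"x": -0.002,"y": 0.003,"z": 0.025,"ax": 0,"ay": 0,"az": 0},
    {"x": 0,"y": 0,"z": 0.03,"ax": 0,"ay": 0,"az": 0},
    {"x": 0,"y": 0,"z": 0.015,"ax": 0,"ay": 0,"az": 0},
  ],
)

```text
t: 28.28
eef_pos: [0.6399, -0.2233, 0.0437]
ee_rot: [0.001, -0.564, 0.826, -0.002]
contact_force: [-0.5, 0.4, -4.1]
opening: 0.031
```

Run:
```python
from h import *
go([.6385,-.2225,.040],158.7,n=1)
```

```text
t 28.3 cur [ 0.6399 -0.2233  0.0437] yaw 158.7->158.7 q6 -93->-88 n 1 tilt [-0.003 -0.    -0.   ] open 0.0310 F [-0.5  0.4 -4.1] 
0 x -0.001 y 0.006 z 0.015 az -0.000
```

Request:
jog_arm(
  rows=[
    {"x": 0,"y": 0.006,"z": 0.016,"ax": -0.003,"ay": 0,"az": 0},
    {"x": 0,"y": 0,"z": 0.01,"ax": 0,"ay": 0,"az": 0},
  ],
)

```text
t: 28.45
eef_pos: [0.6389, -0.2231, 0.0397]
ee_rot: [0.0, -0.564, 0.826, -0.001]
contact_force: [-8.5, 4.4, 25.6]
opening: 0.0314
```

Run:
```python
from h import *
go([.6385,-.2225,.040],158.7,n=1)
```

```text
t 28.4 cur [ 0.6389 -0.2231  0.0397] yaw 158.7->158.7 q6 -93->-88 n 1 tilt [-0.001 -0.    -0.   ] open 0.0314 F [-8.5  4.4 25.6] 
0 x -0.001 y 0.002 z -0.001 az -0.000
```

Request:
jog_arm(
  rows=[
    {"x": 0,"y": 0,"z": 0,"ax": 0,"ay": 0,"az": 0},
  ],
)

```text
t: 28.53
eef_pos: [0.639, -0.223, 0.0406]
ee_rot: [0.0, -0.564, 0.826, -0.001]
contact_force: [-0.2, -0.9, -3.4]
opening: 0.0313
```

Request:
jog_arm(
  rows=[
    {"x": 0,"y": 0,"z": 0,"ax": 0,"ay": 0,"az": 0},
    {"x": 0,"y": 0,"z": 0,"ax": 0,"ay": 0,"az": 0},
    {"x": 0,"y": 0,"z": 0,"ax": 0,"ay": 0,"az": 0},
    {"x": 0,"y": 0,"z": 0,"ax": 0,"ay": 0,"az": 0},
    {"x": 0,"y": 0,"z": -0.04,"ax": 0,"ay": 0,"az": 0},
    {"x": 0,"y": 0,"z": -0.08,"ax": 0,"ay": 0,"az": 0},
    {"x": 0,"y": 0,"z": -0.14,"ax": 0,"ay": 0,"az": 0},
    {"x": 0,"y": 0,"z": -0.15,"ax": 0,"ay": 0,"az": 0},
    {"x": 0,"y": 0,"z": -0.15,"ax": 0,"ay": 0,"az": 0},
    {"x": 0,"y": 0,"z": -0.12,"ax": 0,"ay": 0,"az": 0},
    {"x": 0,"y": 0,"z": 0,"ax": 0,"ay": 0,"az": 0},
  ],
  fingers=-0.4,
)

```text
t: 29.45
eef_pos: [0.6384, -0.2228, 0.2191]
ee_rot: [-0.0, -0.564, 0.826, -0.0]
contact_force: [0.7, 0.0, 0.8]
opening: 0.0596
```

Run:
```python
from h import *
snap('wrist','pics/w10.png'); snap('top','pics/t10.png')
go([.6155,.2220,.25],171)
```

```text
t 29.6 cur [ 0.6362 -0.2218  0.2137] yaw 158.7->171.0 q6 -93->-61 n 12 tilt [ 0.005 -0.     0.   ] open 0.0599 F [-0.5 -1.9 -0.8] 
0 x -0.135 y 0.060 z -0.012 az -0.011
1 x -0.136 y 0.058 z -0.012 az -0.011
2 x -0.137 y 0.055 z -0.012 az -0.011
3 x -0.138 y 0.053 z -0.012 az -0.011
4 x -0.139 y 0.050 z -0.012 az -0.011
5 x -0.140 y 0.048 z -0.012 az -0.011
6 x -0.141 y 0.045 z -0.012 az -0.011
7 x -0.142 y 0.043 z -0.012 az -0.011
8 x -0.143 y 0.040 z -0.012 az -0.011
9 x -0.143 y 0.038 z -0.012 az -0.011
10 x -0.144 y 0.035 z -0.012 az -0.011
11 x -0.144 y 0.033 z -0.012 az -0.011
```

View pics/w10.png

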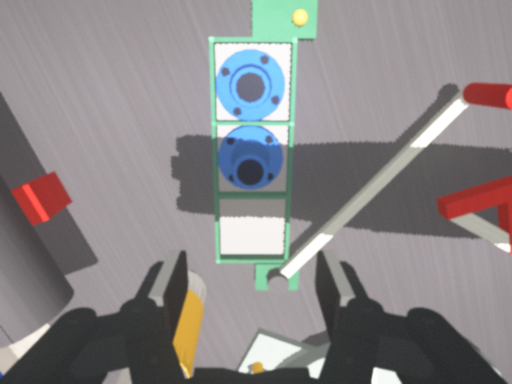

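View pics/t10.png

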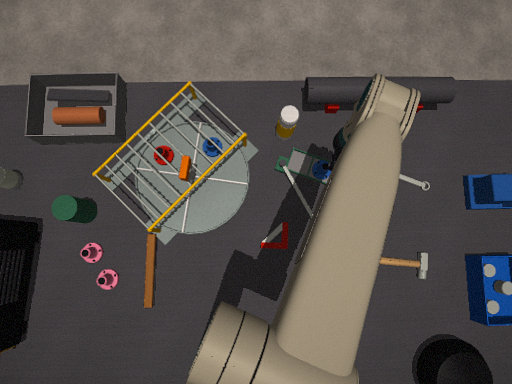

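Run:
```python
from h import *
crop(cv2.imread('pics/t10.png'),130,110,260,240,6,'pics/t10c.png')
go([.6155,.2220,.25],261.1,n=16)
```

```text
t 29.6 cur [ 0.6362 -0.2218  0.2137] yaw 158.7->261.1 q6 -93->-151 n 16 tilt [ 0.005 -0.     0.   ] open 0.0599 F [-0.5 -1.9 -0.8] 
0 x -0.101 y 0.045 z -0.009 az -0.071
1 x -0.106 y 0.034 z -0.009 az -0.071
2 x -0.109 y 0.022 z -0.009 az -0.071
3 x -0.111 y 0.009 z -0.009 az -0.071
4 x -0.111 y -0.003 z -0.009 az -0.071
5 x -0.110 y -0.015 z -0.009 az -0.071
6 x -0.108 y -0.028 z -0.009 az -0.071
7 x -0.104 y -0.039 z -0.009 az -0.071
8 x -0.099 y -0.051 z -0.009 az -0.071
9 x -0.093 y -0.061 z -0.009 az -0.071
10 x -0.085 y -0.071 z -0.009 az -0.071
11 x -0.077 y -0.080 z -0.009 az -0.071
12 x -0.067 y -0.088 z -0.009 az -0.071
13 x -0.057 y -0.095 z -0.009 az -0.071
14 x -0.046 y -0.101 z -0.009 az -0.071
15 x -0.034 y -0.106 z -0.009 az -0.071
```

View pics/t10c.png

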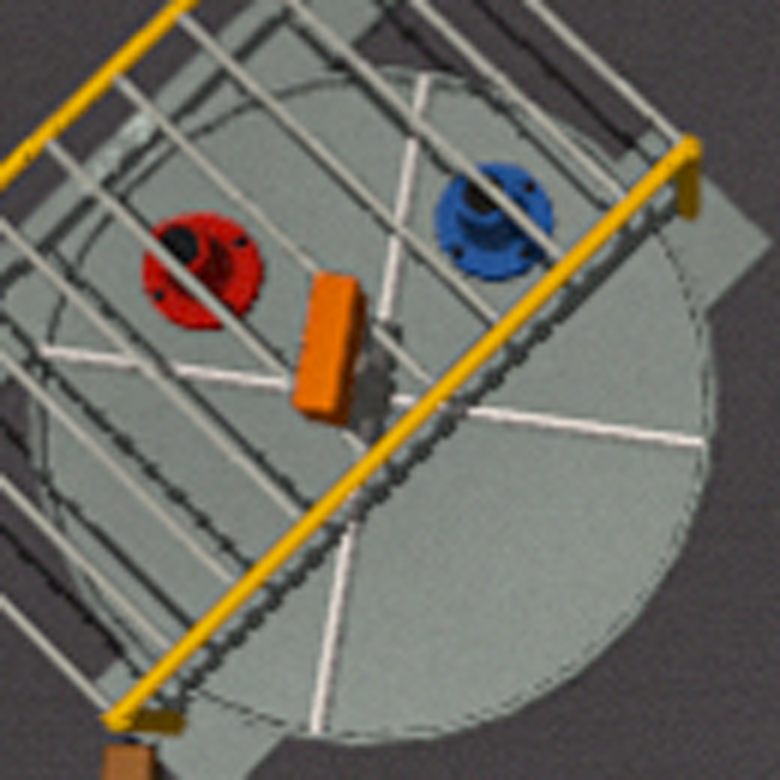

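Request:
jog_arm(
  rows=[
    {"x": -0.101,"y": 0.045,"z": -0.05,"ax": 0.005,"ay": 0,"az": -0.071},
    {"x": -0.106,"y": 0.034,"z": -0.05,"ax": 0,"ay": 0,"az": -0.071},
    {"x": -0.109,"y": 0.022,"z": -0.04,"ax": 0,"ay": 0,"az": -0.071},
    {"x": -0.111,"y": 0.009,"z": -0.03,"ax": 0,"ay": 0,"az": -0.071},
    {"x": -0.111,"y": -0.003,"z": -0.02,"ax": 0,"ay": 0,"az": -0.071},
    {"x": -0.11,"y": -0.015,"z": -0.02,"ax": 0,"ay": 0,"az": -0.071},
    {"x": -0.108,"y": -0.028,"z": -0.01,"ax": 0,"ay": 0,"az": -0.071},
    {"x": -0.104,"y": -0.039,"z": -0.01,"ax": 0,"ay": 0,"az": -0.071},
    {"x": -0.099,"y": -0.051,"z": -0.01,"ax": 0,"ay": 0,"az": -0.071},
    {"x": -0.093,"y": -0.061,"z": -0.01,"ax": 0,"ay": 0,"az": -0.071},
  ],
  fingers=-1,
)

```text
t: 30.38
eef_pos: [0.6067, 0.0624, 0.2582]
ee_rot: [0.004, 0.924, -0.383, -0.016]
contact_force: [0.3, -0.2, -0.4]
opening: 0.0852
```

Run:
```python
from h import *
go([.6155,.2220,.255],261.1)
T=camera_params('top'); print(unproj('top',[210.2,142.3],.099,T),unproj('top',[212.3,146.8],.047,T))
print(unproj('top',[130+182/6,110+243/6],.099,T),unproj('top',[130+205/6,110+272/6],.047,T))
```

```text
t 30.4 cur [0.6067 0.0624 0.2582] yaw 225.0->261.1 q6 -135->-151 n 6 tilt [ 0.013  0.017 -0.   ] open 0.0852 F [ 0.3 -0.2 -0.4] 
0 x -0.071 y -0.079 z 0.002 az -0.067
1 x -0.062 y -0.086 z 0.002 az -0.067
2 x -0.053 y -0.092 z 0.002 az -0.067
3 x -0.043 y -0.098 z 0.002 az -0.067
4 x -0.033 y -0.101 z 0.002 az -0.067
5 x -0.022 y -0.104 z 0.002 az -0.067
[[0.71682703 0.15408313 0.099     ]] [[0.71580882 0.15229467 0.047     ]]
[[0.69168072 0.31678409 0.099     ]] [[0.68835673 0.31626825 0.047     ]]
```

Request:
jog_arm(
  rows=[
    {"x": -0.071,"y": -0.079,"z": 0,"ax": 0.013,"ay": 0.017,"az": -0.067},
    {"x": -0.062,"y": -0.086,"z": 0,"ax": 0,"ay": 0,"az": -0.067},
    {"x": -0.053,"y": -0.092,"z": 0,"ax": 0,"ay": 0,"az": -0.067},
    {"x": -0.043,"y": -0.098,"z": 0,"ax": 0,"ay": 0,"az": -0.067},
    {"x": -0.033,"y": -0.101,"z": 0,"ax": 0,"ay": 0,"az": -0.067},
    {"x": -0.018,"y": -0.08,"z": 0,"ax": 0,"ay": 0,"az": -0.05},
    {"x": 0,"y": 0,"z": 0,"ax": 0,"ay": 0,"az": 0},
    {"x": 0,"y": 0,"z": 0,"ax": 0,"ay": 0,"az": 0},
  ],
)

```text
t: 31.05
eef_pos: [0.6002, 0.2275, 0.24]
ee_rot: [0.002, 0.997, -0.07, -0.015]
contact_force: [-1.0, 0.0, -0.4]
opening: 0.0853
```

Run:
```python
from h import *
go([.6155,.2220,.16],261.1,n=3)
```

```text
t 31.1 cur [0.6002 0.2275 0.24  ] yaw 262.0->261.1 q6 -157->-151 n 3 tilt [ 0.004  0.018 -0.   ] open 0.0853 F [-1.   0.  -0.4] 
0 x 0.024 y 0.004 z 0.106 az 0.003
```

Request:
jog_arm(
  rows=[
    {"x": 0.05,"y": 0.01,"z": 0.01,"ax": 0.004,"ay": 0.018,"az": 0.006},
    {"x": 0.03,"y": 0.006,"z": 0.05,"ax": 0,"ay": 0.004,"az": 0},
    {"x": 0,"y": 0,"z": 0.08,"ax": 0,"ay": 0,"az": 0},
    {"x": 0,"y": 0,"z": 0,"ax": 0,"ay": 0,"az": 0},
    {"x": 0,"y": 0,"z": 0,"ax": 0,"ay": 0,"az": 0},
  ],
)

```text
t: 31.47
eef_pos: [0.6167, 0.2161, 0.1978]
ee_rot: [0.002, 0.997, -0.078, -0.001]
contact_force: [0.0, -0.1, 0.2]
opening: 0.0854
```

Run:
```python
from h import *
go([.6155,.2220,.16],261.1,n=1)
```

```text
t 31.5 cur [0.6167 0.2161 0.1978] yaw 261.0->261.1 q6 -157->-151 n 1 tilt [ 0.003  0.001 -0.   ] open 0.0854 F [ 0.  -0.1  0.2] 
0 x -0.008 y -0.023 z 0.151 az -0.001
```

Request:
jog_arm(
  rows=[
    {"x": -0.008,"y": -0.023,"z": 0.06,"ax": 0.003,"ay": 0.001,"az": 0},
    {"x": 0,"y": 0,"z": 0.08,"ax": 0,"ay": 0,"az": 0},
    {"x": 0,"y": 0,"z": 0.02,"ax": 0,"ay": 0,"az": 0},
    {"x": 0,"y": 0,"z": 0,"ax": 0,"ay": 0,"az": 0},
  ],
)

```text
t: 31.8
eef_pos: [0.616, 0.2193, 0.1587]
ee_rot: [0.0, 0.997, -0.081, -0.0]
contact_force: [0.4, 0.4, 0.1]
opening: 0.0853
```

Run:
```python
from h import *
go([.6155,.2220,.16],261.1,n=1)
```

```text
t 31.8 cur [0.616  0.2193 0.1587] yaw 260.7->261.1 q6 -157->-151 n 1 tilt [ 0.  0. -0.] open 0.0853 F [0.4 0.4 0.1] 
0 x -0.004 y -0.010 z -0.005 az -0.005
```

Close on the grip and turn about 97° clockwise.

Request:
jog_arm(
  rows=[
    {"x": -0.003,"y": -0.008,"z": 0,"ax": 0,"ay": 0,"az": -0.003},
    {"x": 0,"y": 0,"z": 0,"ax": 0,"ay": 0,"az": 0},
    {"x": 0,"y": 0,"z": 0,"ax": 0,"ay": 0,"az": 0},
    {"x": 0,"y": 0,"z": 0,"ax": 0,"ay": 0,"az": 0},
    {"x": 0,"y": 0,"z": 0,"ax": 0,"ay": 0,"az": 0},
    {"x": 0,"y": 0,"z": 0,"ax": 0,"ay": 0,"az": 0},
    {"x": 0,"y": 0,"z": 0,"ax": 0,"ay": 0,"az": 0},
    {"x": 0,"y": 0,"z": 0,"ax": 0,"ay": 0,"az": 0},
  ],
  fingers=1,
  newtons=40,
)

```text
t: 32.47
eef_pos: [0.6181, 0.2232, 0.1638]
ee_rot: [-0.002, 0.997, -0.079, 0.003]
contact_force: [1.1, 1.0, -2.0]
opening: 0.0214
```

Request:
jog_arm(
  rows=[
    {"x": 0,"y": 0,"z": 0,"ax": 0,"ay": 0,"az": 0.015},
    {"x": 0,"y": 0,"z": 0,"ax": 0,"ay": 0,"az": 0.03},
    {"x": 0,"y": 0,"z": 0,"ax": 0,"ay": 0,"az": 0.045},
    {"x": 0,"y": 0,"z": 0,"ax": 0,"ay": 0,"az": 0.055},
    {"x": 0,"y": 0,"z": 0,"ax": 0,"ay": 0,"az": 0.055},
    {"x": 0,"y": 0,"z": 0,"ax": 0,"ay": 0,"az": 0.055},
    {"x": 0,"y": 0,"z": 0,"ax": 0,"ay": 0,"az": 0.055},
    {"x": 0,"y": 0,"z": 0,"ax": 0,"ay": 0,"az": 0.055},
    {"x": 0,"y": 0,"z": 0,"ax": 0,"ay": 0,"az": 0.055},
    {"x": 0,"y": 0,"z": 0,"ax": 0,"ay": 0,"az": 0.055},
  ],
)

```text
t: 33.3
eef_pos: [0.6175, 0.2223, 0.1638]
ee_rot: [-0.001, 0.891, -0.454, 0.002]
contact_force: [1.3, -0.3, -0.7]
opening: 0.0217
```

Run:
```python
from h import *
go([.6155,.2220,.16],163,n=1)
```

```text
t 33.3 cur [0.6175 0.2223 0.1638] yaw 216.0->163.0 q6 -112->-53 n 1 tilt [-0.003 -0.002 -0.   ] open 0.0217 F [ 1.3 -0.3 -0.7] 
0 x -0.004 y 0.007 z 0.015 az 0.589
```

Request:
jog_arm(
  rows=[
    {"x": 0,"y": 0,"z": 0,"ax": 0,"ay": 0,"az": 0.055},
    {"x": 0,"y": 0,"z": 0,"ax": 0,"ay": 0,"az": 0.055},
    {"x": 0,"y": 0,"z": 0,"ax": 0,"ay": 0,"az": 0.055},
    {"x": 0,"y": 0,"z": 0,"ax": 0,"ay": 0,"az": 0.055},
    {"x": 0,"y": 0,"z": 0,"ax": 0,"ay": 0,"az": 0.055},
    {"x": 0,"y": 0,"z": 0,"ax": 0,"ay": 0,"az": 0.055},
    {"x": 0,"y": 0,"z": 0,"ax": 0,"ay": 0,"az": 0.055},
    {"x": 0,"y": 0,"z": 0,"ax": 0,"ay": 0,"az": 0.055},
    {"x": 0,"y": 0,"z": 0,"ax": 0,"ay": 0,"az": 0.05},
    {"x": 0,"y": 0,"z": 0,"ax": 0,"ay": 0,"az": 0.04},
    {"x": 0,"y": 0,"z": 0,"ax": 0,"ay": 0,"az": 0.02},
    {"x": 0,"y": 0,"z": 0,"ax": 0,"ay": 0,"az": 0},
  ],
)

```text
t: 34.3
eef_pos: [0.6163, 0.2221, 0.1638]
ee_rot: [0.001, -0.596, 0.803, -0.001]
contact_force: [0.8, 1.2, -0.8]
opening: 0.0214
```

Request:
jog_arm(
  rows=[
    {"x": 0,"y": 0,"z": 0,"ax": 0,"ay": 0,"az": 0},
    {"x": 0,"y": 0,"z": 0,"ax": 0,"ay": 0,"az": 0},
    {"x": 0,"y": 0,"z": 0,"ax": 0,"ay": 0,"az": 0},
    {"x": 0,"y": 0,"z": 0,"ax": 0,"ay": 0,"az": 0},
    {"x": 0,"y": 0,"z": 0,"ax": 0,"ay": 0,"az": 0},
    {"x": 0,"y": 0,"z": 0,"ax": 0,"ay": 0,"az": 0},
    {"x": 0,"y": 0,"z": -0.1,"ax": 0,"ay": 0,"az": 0},
    {"x": 0,"y": 0,"z": -0.13,"ax": 0,"ay": 0,"az": 0},
    {"x": 0,"y": 0,"z": -0.13,"ax": 0,"ay": 0,"az": 0},
    {"x": 0,"y": 0,"z": -0.03,"ax": 0,"ay": 0,"az": 0},
    {"x": 0,"y": 0,"z": 0,"ax": 0,"ay": 0,"az": 0},
  ],
  fingers=-1,
)

```text
t: 35.22
eef_pos: [0.6147, 0.2213, 0.2638]
ee_rot: [-0.001, -0.597, 0.802, 0.0]
contact_force: [-0.9, -0.8, -0.9]
opening: 0.0856
```

Run:
```python
from h import *
go([.53,.132,.24],135)
```

```text
t 35.2 cur [0.6147 0.2213 0.2638] yaw 163.3->135.0 q6 -59->-31 n 5 tilt [ 0.001 -0.001  0.   ] open 0.0856 F [-0.9 -0.8 -0.9] 
0 x 0.088 y 0.044 z 0.019 az 0.063
1 x 0.092 y 0.035 z 0.019 az 0.063
2 x 0.095 y 0.026 z 0.019 az 0.063
3 x 0.097 y 0.017 z 0.019 az 0.063
4 x 0.098 y 0.007 z 0.019 az 0.063
```

Request:
jog_arm(
  rows=[
    {"x": 0.088,"y": 0.044,"z": 0,"ax": 0,"ay": 0,"az": 0.063},
    {"x": 0.092,"y": 0.035,"z": 0,"ax": 0,"ay": 0,"az": 0.063},
    {"x": 0.095,"y": 0.026,"z": 0,"ax": 0,"ay": 0,"az": 0.063},
    {"x": 0.097,"y": 0.017,"z": 0.02,"ax": 0,"ay": 0,"az": 0.06},
    {"x": 0.09,"y": 0.007,"z": 0.02,"ax": 0,"ay": 0,"az": 0.05},
    {"x": 0,"y": 0,"z": 0,"ax": 0,"ay": 0,"az": 0},
    {"x": 0,"y": 0,"z": 0,"ax": 0,"ay": 0,"az": 0},
  ],
)

```text
t: 35.8
eef_pos: [0.5266, 0.1313, 0.247]
ee_rot: [-0.002, -0.384, 0.923, 0.001]
contact_force: [0.3, 0.5, -0.7]
opening: 0.0853
```

Run:
```python
from h import *
go([.53,.135,.24],135)
snap('wrist','pics/w11.png')
```

```text
t 35.8 cur [0.5266 0.1313 0.247 ] yaw 135.2->135.0 q6 -38->-31 n 1 tilt [ 0.002 -0.002  0.   ] open 0.0853 F [ 0.3  0.5 -0.7] 
0 x -0.020 y 0.001 z 0.028 az 0.002
```

View pics/w11.png

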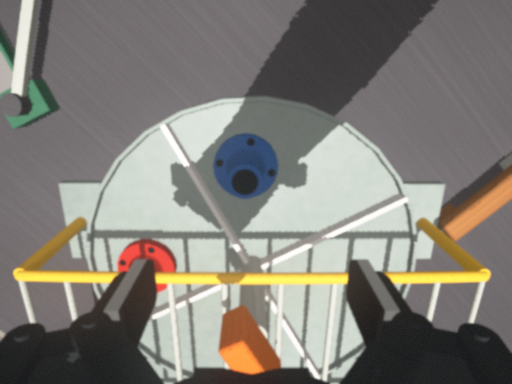

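Run:
```python
from h import *
p=load('pics/w11.png')
a=unproj('wrist',[244,181.5],.099,p)[0];b=unproj('wrist',[246,165.5],.047,p)[0];print(a,b)
m=(a+b)/2
go([m[0],m[1],.066],135,n=4)
```

```text
[0.53602155 0.13173817 0.099     ] [0.53415861 0.13148449 0.047     ]
t 35.9 cur [0.5262 0.1314 0.2467] yaw 135.2->135.0 q6 -38->-31 n 4 tilt [ 0.002 -0.003  0.   ] open 0.0853 F [-0.3 -0.6  0.2] 
0 x -0.007 y -0.007 z 0.181 az 0.001
```

Request:
jog_arm(
  rows=[
    {"x": -0.01,"y": -0.01,"z": 0.06,"ax": 0.002,"ay": -0.003,"az": 0},
    {"x": 0,"y": 0,"z": 0.12,"ax": 0,"ay": 0,"az": 0},
    {"x": 0,"y": 0,"z": 0.13,"ax": 0,"ay": 0,"az": 0},
    {"x": 0,"y": 0,"z": 0.13,"ax": 0,"ay": 0,"az": 0},
    {"x": 0,"y": 0,"z": 0.06,"ax": 0,"ay": 0,"az": 0},
    {"x": 0,"y": 0,"z": 0,"ax": 0,"ay": 0,"az": 0},
    {"x": 0,"y": 0,"z": 0,"ax": 0,"ay": 0,"az": 0},
  ],
)

```text
t: 36.43
eef_pos: [0.5378, 0.1359, 0.1176]
ee_rot: [0.004, -0.389, 0.921, -0.0]
contact_force: [-0.3, 0.7, 1.2]
opening: 0.0854
```

Run:
```python
from h import *
go([.5355,.1316,.066],135,n=1)
```

```text
t 36.4 cur [0.5378 0.1359 0.1176] yaw 135.8->135.0 q6 -38->-31 n 1 tilt [-0.003  0.005  0.   ] open 0.0854 F [-0.3  0.7  1.2] 
0 x 0.020 y -0.005 z 0.206 az 0.008
```

Request:
jog_arm(
  rows=[
    {"x": 0.028,"y": -0.006,"z": 0.03,"ax": -0.004,"ay": 0.006,"az": 0.008},
    {"x": 0.004,"y": 0,"z": 0.07,"ax": 0,"ay": 0,"az": 0},
    {"x": 0,"y": 0,"z": 0.09,"ax": 0,"ay": 0,"az": 0},
    {"x": 0,"y": 0,"z": 0.02,"ax": 0,"ay": 0,"az": 0},
    {"x": 0,"y": 0,"z": 0,"ax": 0,"ay": 0,"az": 0},
  ],
)

```text
t: 36.85
eef_pos: [0.5403, 0.1298, 0.0691]
ee_rot: [0.004, -0.383, 0.924, -0.001]
contact_force: [0.6, 0.2, -0.3]
opening: 0.0855
```

Run:
```python
from h import *
go([.5355,.1316,.066],135,n=1)
```

```text
t 36.9 cur [0.5403 0.1298 0.0691] yaw 135.0->135.0 q6 -38->-31 n 1 tilt [-0.003  0.004  0.   ] open 0.0855 F [ 0.6  0.2 -0.3] 
0 x 0.009 y 0.019 z 0.012 az 0.001
```

Request:
jog_arm(
  rows=[
    {"x": 0.012,"y": 0.022,"z": 0.012,"ax": -0.005,"ay": 0.006,"az": 0},
    {"x": 0,"y": 0,"z": 0,"ax": 0,"ay": 0,"az": 0},
  ],
)

```text
t: 37.02
eef_pos: [0.5354, 0.1316, 0.0679]
ee_rot: [-0.001, -0.383, 0.924, 0.001]
contact_force: [0.5, 0.5, -0.9]
opening: 0.085
```

Run:
```python
from h import *
go([.5355,.1316,.066],135,n=1)
```

```text
t 37.0 cur [0.5354 0.1316 0.0679] yaw 135.0->135.0 q6 -38->-31 n 1 tilt [ 0.001 -0.001  0.   ] open 0.0850 F [ 0.5  0.5 -0.9] 
0 x -0.000 y -0.000 z 0.008 az 0.000
```

Request:
jog_arm(
  rows=[
    {"x": 0,"y": 0,"z": 0.008,"ax": 0,"ay": 0,"az": 0},
    {"x": 0,"y": 0,"z": 0,"ax": 0,"ay": 0,"az": 0},
    {"x": 0,"y": 0,"z": 0,"ax": 0,"ay": 0,"az": 0},
    {"x": 0,"y": 0,"z": 0,"ax": 0,"ay": 0,"az": 0},
    {"x": 0,"y": 0,"z": 0,"ax": 0,"ay": 0,"az": 0},
    {"x": 0,"y": 0,"z": 0,"ax": 0,"ay": 0,"az": 0},
    {"x": 0,"y": 0,"z": 0,"ax": 0,"ay": 0,"az": 0},
    {"x": 0,"y": 0,"z": 0,"ax": 0,"ay": 0,"az": 0},
  ],
  fingers=1,
  newtons=40,
)

```text
t: 37.68
eef_pos: [0.5386, 0.1323, 0.0701]
ee_rot: [0.002, -0.383, 0.924, -0.0]
contact_force: [0.4, 0.1, 0.5]
opening: 0.0312
```

Request:
jog_arm(
  rows=[
    {"x": 0,"y": 0,"z": -0.05,"ax": 0,"ay": 0,"az": 0},
    {"x": 0,"y": 0,"z": -0.12,"ax": 0,"ay": 0,"az": 0},
    {"x": 0,"y": 0,"z": -0.13,"ax": 0,"ay": 0,"az": 0},
    {"x": 0,"y": 0,"z": -0.12,"ax": 0,"ay": 0,"az": 0},
    {"x": 0,"y": 0,"z": -0.06,"ax": 0,"ay": 0,"az": 0},
  ],
)

```text
t: 38.1
eef_pos: [0.528, 0.1306, 0.1827]
ee_rot: [-0.011, -0.383, 0.924, 0.003]
contact_force: [1.0, -0.4, -4.7]
opening: 0.0312
```

Run:
```python
from h import *
go([.6670,-.1498,.19],158.7,n=11)
```

```text
t 38.1 cur [0.528  0.1306 0.1827] yaw 135.0->158.7 q6 -38->-81 n 11 tilt [ 0.009 -0.011  0.   ] open 0.0312 F [ 1.  -0.4 -4.7] 
0 x 0.036 y -0.108 z -0.003 az -0.024
1 x 0.040 y -0.106 z -0.003 az -0.024
2 x 0.044 y -0.105 z -0.003 az -0.024
3 x 0.048 y -0.103 z -0.003 az -0.024
4 x 0.052 y -0.101 z -0.003 az -0.024
5 x 0.056 y -0.099 z -0.003 az -0.024
6 x 0.060 y -0.097 z -0.003 az -0.024
7 x 0.063 y -0.095 z -0.003 az -0.024
8 x 0.067 y -0.092 z -0.003 az -0.024
9 x 0.070 y -0.090 z -0.003 az -0.024
10 x 0.073 y -0.087 z -0.003 az -0.024
```

Request:
jog_arm(
  rows=[
    {"x": 0.036,"y": -0.108,"z": -0.01,"ax": 0.009,"ay": -0.011,"az": -0.024},
    {"x": 0.04,"y": -0.106,"z": -0.006,"ax": 0,"ay": 0,"az": -0.024},
    {"x": 0.044,"y": -0.105,"z": -0.006,"ax": 0,"ay": 0,"az": -0.024},
    {"x": 0.048,"y": -0.103,"z": -0.006,"ax": 0,"ay": 0,"az": -0.024},
    {"x": 0.052,"y": -0.101,"z": -0.006,"ax": 0,"ay": 0,"az": -0.024},
    {"x": 0.056,"y": -0.099,"z": -0.006,"ax": 0,"ay": 0,"az": -0.024},
    {"x": 0.06,"y": -0.097,"z": -0.002,"ax": 0,"ay": 0,"az": -0.024},
    {"x": 0.063,"y": -0.095,"z": -0.002,"ax": 0,"ay": 0,"az": -0.024},
    {"x": 0.067,"y": -0.092,"z": 0,"ax": 0,"ay": 0,"az": -0.024},
    {"x": 0.065,"y": -0.085,"z": 0,"ax": 0,"ay": 0,"az": -0.02},
    {"x": 0.045,"y": -0.055,"z": 0,"ax": 0,"ay": 0,"az": -0.015},
    {"x": 0,"y": 0,"z": 0,"ax": 0,"ay": 0,"az": 0},
    {"x": 0,"y": 0,"z": 0,"ax": 0,"ay": 0,"az": 0},
  ],
)

```text
t: 39.18
eef_pos: [0.6613, -0.1474, 0.1806]
ee_rot: [-0.007, -0.566, 0.824, 0.008]
contact_force: [-1.4, 0.8, -4.0]
opening: 0.0315
```

Run:
```python
from h import *
go([.6670,-.1498,.09],158.7,n=3)
```

```text
t 39.2 cur [ 0.6613 -0.1474  0.1806] yaw 159.0->158.7 q6 -87->-81 n 3 tilt [ 0.014 -0.001  0.   ] open 0.0315 F [-1.4  0.8 -4. ] 
0 x -0.000 y -0.011 z 0.121 az 0.001
```

Request:
jog_arm(
  rows=[
    {"x": 0,"y": -0.015,"z": 0.06,"ax": 0.014,"ay": 0,"az": 0},
    {"x": 0,"y": -0.005,"z": 0.1,"ax": 0,"ay": 0,"az": 0},
    {"x": 0,"y": 0,"z": 0.1,"ax": 0,"ay": 0,"az": 0},
    {"x": 0,"y": 0,"z": 0.06,"ax": 0,"ay": 0,"az": 0},
    {"x": 0,"y": 0,"z": 0,"ax": 0,"ay": 0,"az": 0},
    {"x": 0,"y": 0,"z": 0,"ax": 0,"ay": 0,"az": 0},
  ],
)

```text
t: 39.68
eef_pos: [0.6602, -0.1442, 0.0937]
ee_rot: [-0.003, -0.567, 0.824, 0.004]
contact_force: [0.9, -0.5, -3.5]
opening: 0.031
```

```bash
cat >> h.py <<'E'
def overlay(fn,off=.0345):
    s,p,R=pose(); W,im=snap('wrist',fn); v=im.copy(); a=np.linspace(0,2*np.pi,60)
    for r,h in((.034,.014),(.034,0),(.0165,.065)):
        X=np.c_[p[0]+r*np.cos(a),p[1]+r*np.sin(a),np.full(60,p[2]-off+h)]
        cv2.polylines(v,[proj('wrist',X,W).round().astype(int)],True,(0,0,255),1)
    aa=np.deg2rad(-21.3)
    for x in(-.041,.041):
        for y in(-.119,-.039,.039,.119):
            u=proj('wrist',[[.6373+np.cos(aa)*x-np.sin(aa)*y,-.222+np.sin(aa)*x+np.cos(aa)*y,.02]],W)[0]
            cv2.circle(v,tuple(int(c) for c in u),3,(0,0,255),1)
    crop(v,100,0,412,384,2,fn.replace('.png','o.png'))
E
python3 - <<'E'
from h import *
go([.6670,-.1498,.055],158.7,n=1)
overlay('pics/w12.png')
E
```

```text
t 39.7 cur [ 0.6602 -0.1442  0.0937] yaw 159.0->158.7 q6 -87->-81 n 1 tilt [ 0.006 -0.001  0.   ] open 0.0310 F [ 0.9 -0.5 -3.5] 
0 x 0.011 y -0.035 z 0.154 az 0.004
```

View pics/w12o.png

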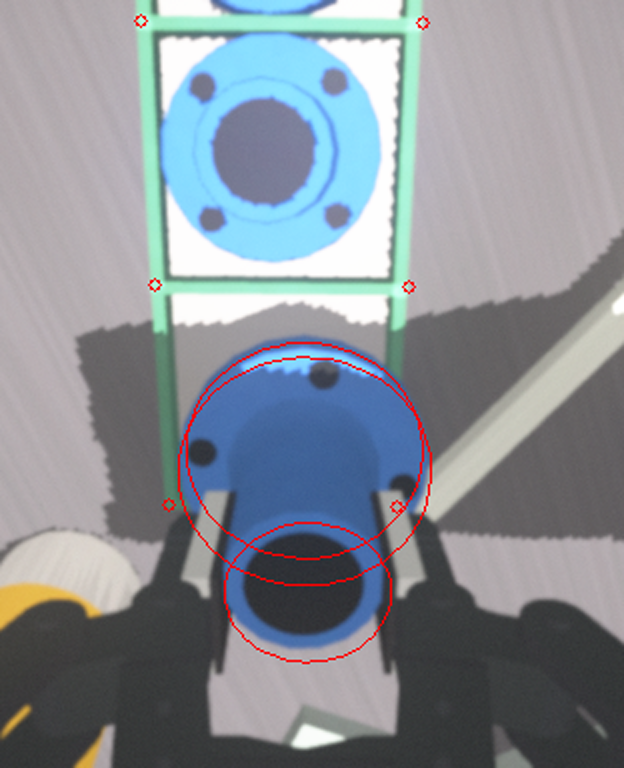

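Request:
jog_arm(
  rows=[
    {"x": 0.004,"y": -0.036,"z": 0.02,"ax": 0.008,"ay": -0.001,"az": 0.003},
    {"x": 0,"y": 0,"z": 0.05,"ax": 0,"ay": 0,"az": 0},
    {"x": 0,"y": 0,"z": 0.03,"ax": 0,"ay": 0,"az": 0},
    {"x": 0,"y": 0,"z": 0,"ax": 0,"ay": 0,"az": 0},
    {"x": 0,"y": 0,"z": 0,"ax": 0,"ay": 0,"az": 0},
  ],
)

```text
t: 40.15
eef_pos: [0.6718, -0.1485, 0.0708]
ee_rot: [0.003, -0.565, 0.825, -0.004]
contact_force: [-0.2, 0.9, -4.8]
opening: 0.0307
```

Run:
```python
from h import *
go([.6677,-.1479,.055],158.7,n=1)
```

```text
t 40.1 cur [ 0.6718 -0.1485  0.0708] yaw 158.8->158.7 q6 -87->-81 n 1 tilt [-0.007  0.001  0.   ] open 0.0307 F [-0.2  0.9 -4.8] 
0 x 0.004 y 0.017 z 0.063 az 0.001
```

Request:
jog_arm(
  rows=[
    {"x": 0.004,"y": 0.022,"z": 0.035,"ax": -0.009,"ay": 0.001,"az": 0},
    {"x": 0,"y": 0,"z": 0.01,"ax": 0,"ay": 0,"az": 0},
    {"x": 0,"y": 0,"z": 0,"ax": 0,"ay": 0,"az": 0},
  ],
)

```text
t: 40.4
eef_pos: [0.6667, -0.1477, 0.0594]
ee_rot: [-0.001, -0.565, 0.825, 0.001]
contact_force: [0.4, -0.4, -4.9]
opening: 0.031
```

Run:
```python
from h import *
go([.6677,-.1479,.055],158.7,n=1)
```

```text
t 40.4 cur [ 0.6667 -0.1477  0.0594] yaw 158.8->158.7 q6 -87->-81 n 1 tilt [ 0.002 -0.     0.   ] open 0.0310 F [ 0.4 -0.4 -4.9] 
0 x -0.001 y -0.004 z 0.018 az 0.001
```

Run:
```python
from h import *
overlay('pics/w13.png')
```

View pics/w13o.png

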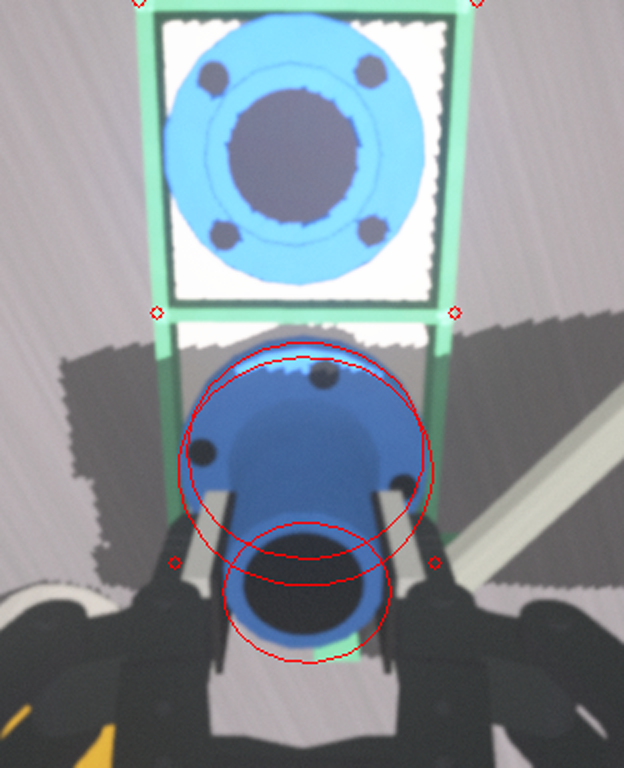

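Request:
jog_arm(
  rows=[
    {"x": -0.001,"y": -0.004,"z": 0.025,"ax": 0.002,"ay": 0,"az": 0},
    {"x": 0,"y": 0,"z": 0.03,"ax": 0,"ay": 0,"az": 0},
    {"x": 0,"y": 0,"z": 0.012,"ax": 0,"ay": 0,"az": 0},
  ],
)

```text
t: 40.7
eef_pos: [0.6686, -0.1482, 0.0427]
ee_rot: [0.001, -0.565, 0.825, -0.001]
contact_force: [-0.6, 0.7, -4.1]
opening: 0.0312
```

Run:
```python
from h import *
go([.6677,-.1479,.040],158.7,n=1)
```

```text
t 40.7 cur [ 0.6686 -0.1482  0.0427] yaw 158.8->158.7 q6 -87->-81 n 1 tilt [-0.002 -0.    -0.   ] open 0.0312 F [-0.6  0.7 -4.1] 
0 x 0.000 y 0.004 z 0.011 az 0.001
```

Request:
jog_arm(
  rows=[
    {"x": 0,"y": 0.004,"z": 0.012,"ax": -0.002,"ay": 0,"az": 0},
    {"x": 0,"y": 0,"z": 0.008,"ax": 0,"ay": 0,"az": 0},
  ],
)

```text
t: 40.87
eef_pos: [0.6688, -0.1485, 0.042]
ee_rot: [0.0, -0.565, 0.825, -0.001]
contact_force: [-6.1, 2.0, 7.8]
opening: 0.0314
```

Run:
```python
from h import *
go([.6677,-.1479,.040],158.7,n=1)
```

```text
t 40.9 cur [ 0.6688 -0.1485  0.042 ] yaw 158.8->158.7 q6 -87->-81 n 1 tilt [-0.001 -0.001 -0.   ] open 0.0314 F [-6.1  2.   7.8] 
0 x -0.001 y 0.005 z 0.008 az 0.001
```

Request:
jog_arm(
  rows=[
    {"x": 0,"y": 0,"z": 0,"ax": 0,"ay": 0,"az": 0},
  ],
)

```text
t: 40.95
eef_pos: [0.6689, -0.1485, 0.0427]
ee_rot: [0.0, -0.565, 0.825, -0.001]
contact_force: [0.4, 0.5, -4.6]
opening: 0.0313
```

Request:
jog_arm(
  rows=[
    {"x": 0,"y": 0,"z": 0,"ax": 0,"ay": 0,"az": 0},
    {"x": 0,"y": 0,"z": 0,"ax": 0,"ay": 0,"az": 0},
    {"x": 0,"y": 0,"z": 0,"ax": 0,"ay": 0,"az": 0},
    {"x": 0,"y": 0,"z": 0,"ax": 0,"ay": 0,"az": 0},
    {"x": 0,"y": 0,"z": -0.04,"ax": 0,"ay": 0,"az": 0},
    {"x": 0,"y": 0,"z": -0.08,"ax": 0,"ay": 0,"az": 0},
    {"x": 0,"y": 0,"z": -0.14,"ax": 0,"ay": 0,"az": 0},
    {"x": 0,"y": 0,"z": -0.15,"ax": 0,"ay": 0,"az": 0},
    {"x": 0,"y": 0,"z": -0.15,"ax": 0,"ay": 0,"az": 0},
    {"x": 0,"y": 0,"z": -0.08,"ax": 0,"ay": 0,"az": 0},
    {"x": 0,"y": 0,"z": 0,"ax": 0,"ay": 0,"az": 0},
  ],
  fingers=-0.4,
)

```text
t: 41.87
eef_pos: [0.6694, -0.1485, 0.2133]
ee_rot: [0.001, -0.565, 0.825, -0.002]
contact_force: [0.3, 0.5, 0.1]
opening: 0.0597
```

Run:
```python
from h import *
snap('wrist','pics/w14.png')
go([.417,-.213,.2],119)
```

```text
t 41.9 cur [ 0.6693 -0.1485  0.212 ] yaw 158.8->119.0 q6 -87->-56 n 7 tilt [-0.003 -0.001 -0.   ] open 0.0600 F [-0.1 -0.4  0.9] 
0 x 0.087 y 0.121 z 0.006 az 0.063
1 x 0.098 y 0.112 z 0.006 az 0.063
2 x 0.109 y 0.102 z 0.007 az 0.063
3 x 0.118 y 0.090 z 0.007 az 0.063
4 x 0.127 y 0.078 z 0.007 az 0.063
5 x 0.134 y 0.065 z 0.007 az 0.063
6 x 0.140 y 0.052 z 0.007 az 0.063
```

View pics/w14.png

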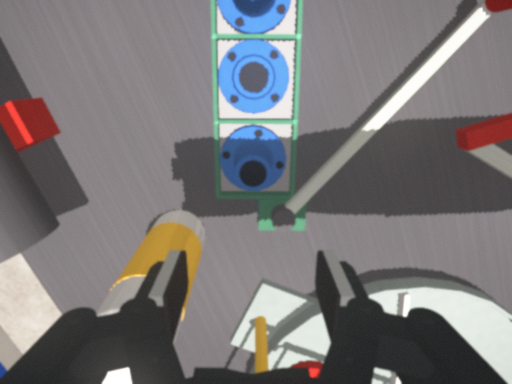

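Request:
jog_arm(
  rows=[
    {"x": 0.087,"y": 0.121,"z": 0,"ax": 0,"ay": 0,"az": 0.063},
    {"x": 0.098,"y": 0.112,"z": 0,"ax": 0,"ay": 0,"az": 0.063},
    {"x": 0.109,"y": 0.102,"z": 0,"ax": 0,"ay": 0,"az": 0.063},
    {"x": 0.118,"y": 0.09,"z": 0,"ax": 0,"ay": 0,"az": 0.063},
    {"x": 0.127,"y": 0.078,"z": 0,"ax": 0,"ay": 0,"az": 0.063},
    {"x": 0.13,"y": 0.062,"z": 0,"ax": 0,"ay": 0,"az": 0.06},
    {"x": 0.11,"y": 0.04,"z": 0,"ax": 0,"ay": 0,"az": 0.05},
    {"x": 0,"y": 0,"z": 0,"ax": 0,"ay": 0,"az": 0},
    {"x": 0,"y": 0,"z": 0,"ax": 0,"ay": 0,"az": 0},
  ],
  fingers=-1,
)

```text
t: 42.67
eef_pos: [0.4095, -0.2056, 0.1955]
ee_rot: [-0.005, -0.248, 0.969, 0.005]
contact_force: [0.5, -0.1, -0.3]
opening: 0.0855
```

Run:
```python
from h import *
go([.417,-.2125,.2],117.5)
W,im=snap('wrist','pics/w15.png'); print(proj('wrist',[[.417,-.2125,.095],[.417,-.2125,.034]],W))
```

```text
t 42.7 cur [ 0.4095 -0.2056  0.1955] yaw 118.7->117.5 q6 -63->-55 n 1 tilt [ 0.007 -0.004  0.   ] open 0.0855 F [ 0.5 -0.1 -0.3] 
0 x -0.013 y -0.038 z -0.019 az 0.014
[[236.84738322 195.57162378]
 [238.75309888 174.01284044]]
```

View pics/w15.png

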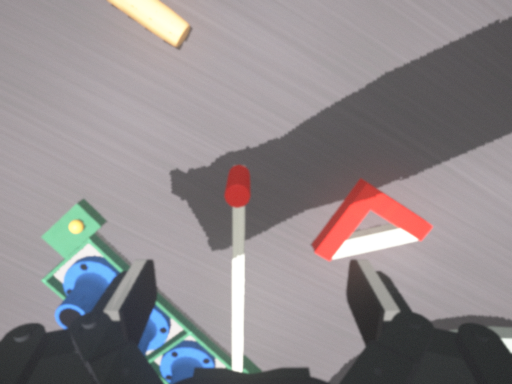

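Request:
jog_arm(
  rows=[
    {"x": -0.013,"y": -0.038,"z": 0,"ax": 0.007,"ay": -0.004,"az": 0.012},
    {"x": 0,"y": 0,"z": 0.06,"ax": 0,"ay": 0,"az": 0},
    {"x": 0,"y": 0,"z": 0.06,"ax": 0,"ay": 0,"az": 0},
    {"x": 0,"y": 0,"z": 0,"ax": 0,"ay": 0,"az": 0},
  ],
)

```text
t: 43.05
eef_pos: [0.4223, -0.2137, 0.1636]
ee_rot: [0.001, -0.24, 0.971, -0.001]
contact_force: [0.7, 0.8, 0.0]
opening: 0.0854
```

Run:
```python
from h import *
go([.417,-.2125,.052],117.5,n=1)
```

```text
t 43.0 cur [ 0.4223 -0.2137  0.1636] yaw 117.7->117.5 q6 -62->-55 n 1 tilt [-0.002  0.001  0.   ] open 0.0854 F [0.7 0.8 0. ] 
0 x 0.017 y 0.015 z 0.446 az 0.003
```

Request:
jog_arm(
  rows=[
    {"x": 0.02,"y": 0.018,"z": 0.06,"ax": -0.002,"ay": 0.001,"az": 0.002},
    {"x": 0,"y": 0,"z": 0.11,"ax": 0,"ay": 0,"az": 0},
    {"x": 0,"y": 0,"z": 0.12,"ax": 0,"ay": 0,"az": 0},
    {"x": 0,"y": 0,"z": 0.08,"ax": 0,"ay": 0,"az": 0},
    {"x": 0,"y": 0,"z": 0,"ax": 0,"ay": 0,"az": 0},
    {"x": 0,"y": 0,"z": 0,"ax": 0,"ay": 0,"az": 0},
  ],
)

```text
t: 43.55
eef_pos: [0.4271, -0.2156, 0.0707]
ee_rot: [0.004, -0.241, 0.971, -0.004]
contact_force: [0.2, -0.0, 1.1]
opening: 0.0856
```

Run:
```python
from h import *
go([.417,-.2125,.052],117.5,n=1)
```

```text
t 43.5 cur [ 0.4271 -0.2156  0.0707] yaw 117.9->117.5 q6 -62->-55 n 1 tilt [-0.006  0.003  0.   ] open 0.0856 F [ 0.2 -0.   1.1] 
0 x 0.030 y 0.031 z 0.074 az 0.004
```

Request:
jog_arm(
  rows=[
    {"x": 0.035,"y": 0.036,"z": 0.04,"ax": -0.007,"ay": 0.004,"az": 0.004},
    {"x": 0,"y": 0,"z": 0.04,"ax": 0,"ay": 0,"az": 0},
    {"x": 0,"y": 0,"z": 0,"ax": 0,"ay": 0,"az": 0},
  ],
)

```text
t: 43.8
eef_pos: [0.4181, -0.2133, 0.0523]
ee_rot: [0.001, -0.238, 0.971, -0.001]
contact_force: [-1.2, 0.7, 0.5]
opening: 0.0853
```

Run:
```python
from h import *
go([.417,-.2125,.052],117.5,n=1)
```

```text
t 43.8 cur [ 0.4181 -0.2133  0.0523] yaw 117.5->117.5 q6 -62->-55 n 1 tilt [-0.001  0.001  0.   ] open 0.0853 F [-1.2  0.7  0.5] 
0 x 0.003 y 0.005 z 0.001 az 0.000
```

Request:
jog_arm(
  rows=[
    {"x": 0,"y": 0,"z": 0,"ax": 0,"ay": 0,"az": 0},
    {"x": 0,"y": 0,"z": 0,"ax": 0,"ay": 0,"az": 0},
    {"x": 0,"y": 0,"z": 0,"ax": 0,"ay": 0,"az": 0},
    {"x": 0,"y": 0,"z": 0,"ax": 0,"ay": 0,"az": 0},
    {"x": 0,"y": 0,"z": 0,"ax": 0,"ay": 0,"az": 0},
    {"x": 0,"y": 0,"z": 0,"ax": 0,"ay": 0,"az": 0},
    {"x": 0,"y": 0,"z": 0,"ax": 0,"ay": 0,"az": 0},
    {"x": 0,"y": 0,"z": 0,"ax": 0,"ay": 0,"az": 0},
  ],
  fingers=1,
  newtons=40,
)

```text
t: 44.47
eef_pos: [0.4198, -0.2144, 0.0549]
ee_rot: [0.003, -0.238, 0.971, -0.002]
contact_force: [0.7, -0.2, -0.4]
opening: 0.019
```

Run:
```python
from h import *
s,p,R=pose();print(p,s['opening'],s['contact_force'])
swing(-36,14)
```

```text
[ 0.41978452 -0.21442577  0.054932  ] 0.019008881757609498 [ 0.68711018 -0.22454621 -0.3588208 ]
r 0.2725 th 40.355183292915996 F [ 0.7 -0.2 -0.4] 0.019008881757609498
0 x -0.0016 y -0.0489 z 0.0003 az -0.0286
1 x -0.0016 y -0.0489 z 0.0003 az -0.0286
13 x -0.0016 y -0.0489 z 0.0003 az -0.0286
```

Request:
jog_arm(
  rows=[
    {"x": -0.002,"y": -0.03,"z": 0,"ax": 0,"ay": 0,"az": -0.018},
    {"x": -0.002,"y": -0.049,"z": 0,"ax": 0,"ay": 0,"az": -0.029},
    {"x": -0.002,"y": -0.049,"z": 0,"ax": 0,"ay": 0,"az": -0.029},
    {"x": -0.002,"y": -0.049,"z": 0,"ax": 0,"ay": 0,"az": -0.029},
    {"x": -0.002,"y": -0.049,"z": 0,"ax": 0,"ay": 0,"az": -0.029},
    {"x": -0.002,"y": -0.049,"z": 0,"ax": 0,"ay": 0,"az": -0.029},
    {"x": -0.002,"y": -0.049,"z": 0,"ax": 0,"ay": 0,"az": -0.029},
    {"x": -0.002,"y": -0.049,"z": 0,"ax": 0,"ay": 0,"az": -0.029},
    {"x": -0.002,"y": -0.049,"z": 0,"ax": 0,"ay": 0,"az": -0.029},
    {"x": -0.002,"y": -0.049,"z": 0,"ax": 0,"ay": 0,"az": -0.029},
  ],
)

```text
t: 45.3
eef_pos: [0.4977, -0.305, 0.0549]
ee_rot: [0.001, -0.449, 0.894, -0.002]
contact_force: [1.3, 0.6, 0.5]
opening: 0.0191
```

Run:
```python
from h import *
swing(-10,5); s,p,R=pose(); m=R.as_matrix(); print(p,np.rad2deg(np.arctan2(m[1,1],m[0,1])))
```

```text
r 0.2725 th 15.030358035983056 F [1.3 0.6 0.5] 0.019098736368695603
0 x -0.0007 y -0.0380 z 0.0002 az -0.0222
1 x -0.0007 y -0.0380 z 0.0002 az -0.0222
4 x -0.0007 y -0.0380 z 0.0002 az -0.0222
[ 0.49771625 -0.30497705  0.05493342] 143.34545441283902
```

Request:
jog_arm(
  rows=[
    {"x": -0.001,"y": -0.038,"z": 0,"ax": 0,"ay": 0,"az": -0.022},
    {"x": -0.001,"y": -0.038,"z": 0,"ax": 0,"ay": 0,"az": -0.022},
    {"x": -0.001,"y": -0.038,"z": 0,"ax": 0,"ay": 0,"az": -0.022},
    {"x": -0.001,"y": -0.038,"z": 0,"ax": 0,"ay": 0,"az": -0.022},
  ],
)

```text
t: 45.63
eef_pos: [0.5322, -0.3268, 0.0549]
ee_rot: [0.002, -0.512, 0.859, -0.002]
contact_force: [-0.2, 0.9, 1.1]
opening: 0.019
```

Run:
```python
from h import *
swing(-6,5); s,p,R=pose(); m=R.as_matrix(); print(p,np.rad2deg(np.arctan2(m[1,1],m[0,1])))
```

```text
r 0.2725 th 6.450405438771952 F [-0.2  0.9  1.1] 0.01903736851700707
0 x -0.0004 y -0.0228 z 0.0001 az -0.0133
1 x -0.0004 y -0.0228 z 0.0001 az -0.0133
4 x -0.0004 y -0.0228 z 0.0001 az -0.0133
[ 0.53216933 -0.32676816  0.05492942] 151.5940635217821
```

Request:
jog_arm(
  rows=[
    {"x": 0,"y": -0.026,"z": 0,"ax": 0,"ay": 0,"az": -0.014},
    {"x": 0,"y": -0.026,"z": 0,"ax": 0,"ay": 0,"az": -0.014},
    {"x": 0,"y": -0.026,"z": 0,"ax": 0,"ay": 0,"az": -0.014},
    {"x": 0,"y": -0.026,"z": 0,"ax": 0,"ay": 0,"az": -0.014},
  ],
)

```text
t: 45.97
eef_pos: [0.5506, -0.3355, 0.0549]
ee_rot: [-0.002, -0.551, 0.835, 0.005]
contact_force: [-1.3, 0.3, -0.4]
opening: 0.019
```

Run:
```python
from h import *
swing(-2,2); s,p,R=pose(); m=R.as_matrix(); print(p,np.rad2deg(np.arctan2(m[1,1],m[0,1])))
```

```text
r 0.2723 th 2.154058062221111 F [-1.3  0.3 -0.4] 0.018982656542769604
0 x 0.0000 y -0.0190 z -0.0002 az -0.0111
1 x 0.0000 y -0.0190 z -0.0002 az -0.0111
[ 0.55061364 -0.33553333  0.05492218] 156.84062200569394
```

Request:
jog_arm(
  rows=[
    {"x": 0,"y": -0.025,"z": 0,"ax": 0.004,"ay": 0.001,"az": -0.009},
    {"x": 0,"y": -0.025,"z": 0,"ax": 0.003,"ay": 0,"az": -0.009},
    {"x": 0,"y": -0.02,"z": 0,"ax": 0,"ay": 0,"az": 0},
  ],
)

```text
t: 46.22
eef_pos: [0.5601, -0.3396, 0.0546]
ee_rot: [-0.005, -0.564, 0.826, 0.007]
contact_force: [-19.7, 6.9, 17.2]
opening: 0.0191
```

Run:
```python
from h import *
swing(-2,2); s,p,R=pose(); m=R.as_matrix(); print(p,np.rad2deg(np.arctan2(m[1,1],m[0,1])))
```

```text
r 0.2724 th -0.015147401261287996 F [-19.7   6.9  17.2] 0.019061253802939906
0 x -0.0001 y -0.0190 z -0.0003 az -0.0111
1 x -0.0001 y -0.0190 z -0.0003 az -0.0111
[ 0.56009558 -0.33958308  0.05457105] 158.6595242015593
```

Request:
jog_arm(
  rows=[
    {"x": 0,"y": -0.004,"z": 0,"ax": 0,"ay": 0,"az": 0},
    {"x": 0,"y": -0.004,"z": 0,"ax": 0,"ay": 0,"az": 0},
  ],
)

```text
t: 46.38
eef_pos: [0.5597, -0.3394, 0.0547]
ee_rot: [-0.007, -0.564, 0.826, 0.009]
contact_force: [-5.4, 0.9, 3.1]
opening: 0.019
```

Request:
jog_arm(
  rows=[
    {"x": 0,"y": 0,"z": 0,"ax": 0,"ay": 0,"az": 0},
    {"x": 0,"y": 0,"z": 0,"ax": 0,"ay": 0,"az": 0},
    {"x": 0,"y": 0,"z": 0,"ax": 0,"ay": 0,"az": 0},
    {"x": 0,"y": 0,"z": 0,"ax": 0,"ay": 0,"az": 0},
    {"x": 0,"y": 0,"z": 0,"ax": 0,"ay": 0,"az": 0},
    {"x": 0,"y": 0,"z": 0,"ax": 0,"ay": 0,"az": 0},
    {"x": 0,"y": 0,"z": -0.05,"ax": 0,"ay": 0,"az": 0},
    {"x": 0,"y": 0,"z": -0.12,"ax": 0,"ay": 0,"az": 0},
    {"x": 0,"y": 0,"z": -0.15,"ax": 0,"ay": 0,"az": 0},
    {"x": 0,"y": 0,"z": -0.15,"ax": 0,"ay": 0,"az": 0},
    {"x": 0,"y": 0,"z": -0.12,"ax": 0,"ay": 0,"az": 0},
    {"x": 0,"y": 0,"z": 0,"ax": 0,"ay": 0,"az": 0},
  ],
  fingers=-1,
)

```text
t: 47.38
eef_pos: [0.5628, -0.3396, 0.2078]
ee_rot: [-0.008, -0.565, 0.825, 0.01]
contact_force: [0.7, -0.6, -0.2]
opening: 0.0855
```

Run:
```python
from h import *
go([.6155,.2220,.25],163)
W,im=snap('wrist','pics/w16.png')
```

```text
t 47.4 cur [ 0.5628 -0.3396  0.2078] yaw 158.8->163.0 q6 -105->-53 n 14 tilt [ 0.016 -0.001  0.   ] open 0.0855 F [ 0.7 -0.6 -0.2] 
0 x -0.155 y 0.044 z -0.011 az -0.003
1 x -0.155 y 0.043 z -0.011 az -0.003
2 x -0.156 y 0.043 z -0.011 az -0.003
3 x -0.156 y 0.042 z -0.011 az -0.003
4 x -0.156 y 0.041 z -0.011 az -0.003
5 x -0.156 y 0.040 z -0.011 az -0.003
6 x -0.156 y 0.039 z -0.011 az -0.003
7 x -0.157 y 0.038 z -0.012 az -0.003
8 x -0.157 y 0.038 z -0.012 az -0.003
9 x -0.157 y 0.037 z -0.012 az -0.003
10 x -0.157 y 0.036 z -0.012 az -0.003
11 x -0.157 y 0.035 z -0.012 az -0.003
12 x -0.158 y 0.034 z -0.012 az -0.003
13 x -0.158 y 0.033 z -0.012 az -0.003
```

View pics/w16.png

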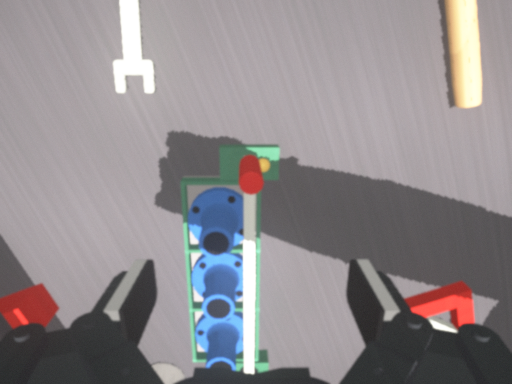

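Request:
jog_arm(
  rows=[
    {"x": -0.12,"y": 0.035,"z": -0.05,"ax": 0.016,"ay": 0,"az": -0.003},
    {"x": -0.15,"y": 0.043,"z": -0.05,"ax": 0,"ay": 0,"az": -0.003},
    {"x": -0.15,"y": 0.043,"z": -0.05,"ax": 0,"ay": 0,"az": -0.003},
    {"x": -0.156,"y": 0.042,"z": -0.03,"ax": 0,"ay": 0,"az": -0.003},
    {"x": -0.156,"y": 0.041,"z": -0.02,"ax": 0,"ay": 0,"az": -0.003},
    {"x": -0.156,"y": 0.04,"z": -0.01,"ax": 0,"ay": 0,"az": -0.003},
    {"x": -0.156,"y": 0.039,"z": -0.01,"ax": 0,"ay": 0,"az": -0.003},
    {"x": -0.157,"y": 0.038,"z": -0.01,"ax": 0,"ay": 0,"az": -0.003},
    {"x": -0.157,"y": 0.038,"z": -0.01,"ax": 0,"ay": 0,"az": -0.003},
    {"x": -0.157,"y": 0.037,"z": 0,"ax": 0,"ay": 0,"az": -0.003},
    {"x": -0.12,"y": 0.028,"z": 0,"ax": 0,"ay": 0,"az": -0.003},
    {"x": 0,"y": 0,"z": 0,"ax": 0,"ay": 0,"az": 0},
    {"x": 0,"y": 0,"z": 0,"ax": 0,"ay": 0,"az": 0},
  ],
)

```text
t: 48.52
eef_pos: [0.5981, 0.0962, 0.2606]
ee_rot: [-0.004, -0.585, 0.811, 0.004]
contact_force: [0.4, -0.2, 0.2]
opening: 0.0856
```

Run:
```python
from h import *
go([.6155,.2220,.25],163.3)
W,im=snap('wrist','pics/w17.png'); W,im=snap('top','pics/t17.png'); crop(im,130,100,380,250,3,'pics/t17c.png')
```

```text
t 48.5 cur [0.5981 0.0962 0.2606] yaw 161.6->163.3 q6 -69->-53 n 4 tilt [ 0.007 -0.001  0.   ] open 0.0856 F [ 0.4 -0.2  0.2] 
0 x -0.125 y 0.023 z 0.011 az -0.005
```

View pics/w17.png

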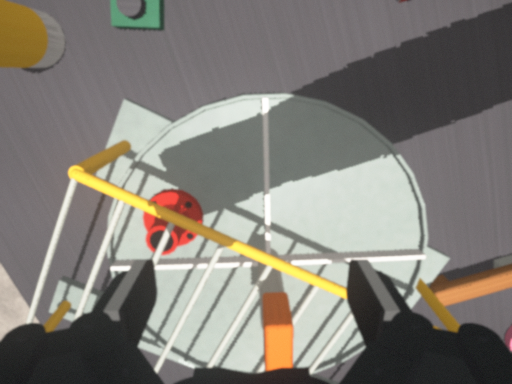

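View pics/t17c.png

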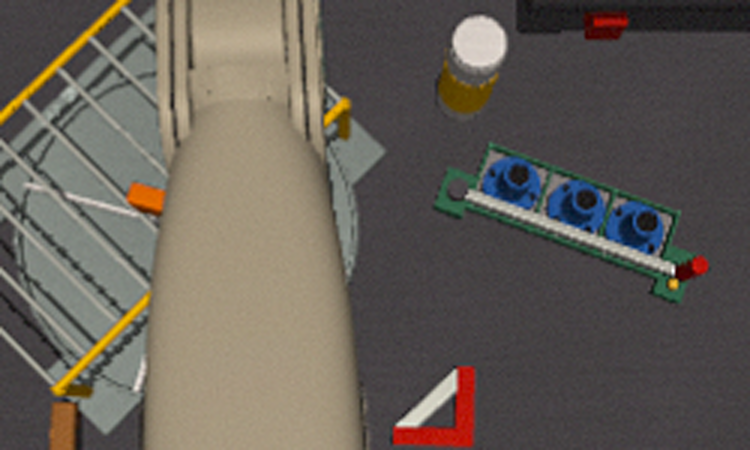

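Run:
```python
from h import *
p=load('pics/w17.png')
for u,z in(([162,240],.099),([173,219],.048)):
    a=unproj('wrist',u,z,p)[0]; d=a[:2]-[.6155,.2213]; print(a,np.linalg.norm(d),np.rad2deg(np.arctan2(d[1],d[0])))
p=load('pics/t17.png')
c=lambda a:np.array(a)/3+[130,100]-.33
h=unproj('top',c([699,266]),.095,p)[0]; print('handle',h, hpos(0))
```

```text
[0.70460106 0.13674219 0.099     ] 0.12283737822638485 -43.50137558851819
[0.70380813 0.13620668 0.048     ] 0.12263441187141709 -43.937874278365754
handle [ 0.55712866 -0.34138704  0.095     ] [ 0.55906575 -0.34198853]
```

Request:
jog_arm(
  rows=[
    {"x": -0.11,"y": 0.023,"z": 0,"ax": 0.007,"ay": 0,"az": -0.005},
    {"x": -0.125,"y": 0.023,"z": 0,"ax": 0,"ay": 0,"az": -0.005},
    {"x": -0.125,"y": 0.023,"z": 0,"ax": 0,"ay": 0,"az": -0.005},
    {"x": -0.1,"y": 0.018,"z": 0,"ax": 0,"ay": 0,"az": -0.003},
    {"x": 0,"y": 0,"z": 0,"ax": 0,"ay": 0,"az": 0},
    {"x": 0,"y": 0,"z": 0,"ax": 0,"ay": 0,"az": 0},
  ],
)

```text
t: 49.12
eef_pos: [0.6145, 0.2034, 0.2582]
ee_rot: [-0.003, -0.589, 0.808, -0.001]
contact_force: [0.9, -0.2, -0.1]
opening: 0.0856
```

Run:
```python
from h import *
go([.6155,.2220,.16],163.3,n=1)
```

```text
t 49.1 cur [0.6145 0.2034 0.2582] yaw 162.2->163.3 q6 -60->-53 n 1 tilt [ 0.001 -0.004  0.   ] open 0.0856 F [ 0.9 -0.2 -0.1] 
0 x -0.075 y 0.018 z 0.392 az -0.012
```

Request:
jog_arm(
  rows=[
    {"x": -0.075,"y": 0.018,"z": 0.02,"ax": 0.001,"ay": -0.004,"az": -0.012},
    {"x": 0,"y": 0,"z": 0.08,"ax": 0,"ay": 0,"az": 0},
    {"x": 0,"y": 0,"z": 0.1,"ax": 0,"ay": 0,"az": 0},
    {"x": 0,"y": 0,"z": 0,"ax": 0,"ay": 0,"az": 0},
    {"x": 0,"y": 0,"z": 0,"ax": 0,"ay": 0,"az": 0},
  ],
)

```text
t: 49.53
eef_pos: [0.6181, 0.2135, 0.2082]
ee_rot: [0.0, -0.593, 0.805, -0.001]
contact_force: [0.8, -0.3, 0.5]
opening: 0.0856
```

Run:
```python
from h import *
go([.6155,.2220,.16],163.3,n=1)
```

```text
t 49.5 cur [0.6181 0.2135 0.2082] yaw 162.7->163.3 q6 -59->-53 n 1 tilt [-0.001 -0.001 -0.   ] open 0.0856 F [ 0.8 -0.3  0.5] 
0 x -0.030 y 0.021 z 0.193 az -0.007
```

Request:
jog_arm(
  rows=[
    {"x": -0.035,"y": 0.022,"z": 0.03,"ax": -0.001,"ay": -0.001,"az": -0.008},
    {"x": 0,"y": 0,"z": 0.08,"ax": 0,"ay": 0,"az": 0},
    {"x": 0,"y": 0,"z": 0.08,"ax": 0,"ay": 0,"az": 0},
    {"x": 0,"y": 0,"z": 0,"ax": 0,"ay": 0,"az": 0},
    {"x": 0,"y": 0,"z": 0,"ax": 0,"ay": 0,"az": 0},
  ],
)

```text
t: 49.95
eef_pos: [0.6187, 0.2214, 0.165]
ee_rot: [0.004, -0.596, 0.803, -0.001]
contact_force: [0.8, -0.3, 0.9]
opening: 0.0853
```

Run:
```python
from h import *
go([.6155,.2220,.16],163.3,n=1)
```

```text
t 50.0 cur [0.6187 0.2214 0.165 ] yaw 163.2->163.3 q6 -59->-53 n 1 tilt [-0.004  0.003  0.   ] open 0.0853 F [ 0.8 -0.3  0.9] 
0 x 0.001 y 0.013 z 0.020 az -0.001
```

Request:
jog_arm(
  rows=[
    {"x": 0,"y": 0.014,"z": 0.02,"ax": -0.005,"ay": 0.003,"az": 0},
    {"x": 0,"y": 0,"z": 0,"ax": 0,"ay": 0,"az": 0},
    {"x": 0,"y": 0,"z": 0,"ax": 0,"ay": 0,"az": 0},
    {"x": 0,"y": 0,"z": 0,"ax": 0,"ay": 0,"az": 0},
    {"x": 0,"y": 0,"z": 0,"ax": 0,"ay": 0,"az": 0},
    {"x": 0,"y": 0,"z": 0,"ax": 0,"ay": 0,"az": 0},
    {"x": 0,"y": 0,"z": 0,"ax": 0,"ay": 0,"az": 0},
    {"x": 0,"y": 0,"z": 0,"ax": 0,"ay": 0,"az": 0},
  ],
  fingers=1,
  newtons=40,
)

```text
t: 50.62
eef_pos: [0.6168, 0.2237, 0.1655]
ee_rot: [0.002, -0.596, 0.803, -0.0]
contact_force: [-0.2, 0.5, 1.0]
opening: 0.0216
```

Request:
jog_arm(
  rows=[
    {"x": 0,"y": 0,"z": 0,"ax": 0,"ay": 0,"az": 0.015},
    {"x": 0,"y": 0,"z": 0,"ax": 0,"ay": 0,"az": 0.03},
    {"x": 0,"y": 0,"z": 0,"ax": 0,"ay": 0,"az": 0.045},
    {"x": 0,"y": 0,"z": 0,"ax": 0,"ay": 0,"az": 0.055},
    {"x": 0,"y": 0,"z": 0,"ax": 0,"ay": 0,"az": 0.055},
    {"x": 0,"y": 0,"z": 0,"ax": 0,"ay": 0,"az": 0.055},
    {"x": 0,"y": 0,"z": 0,"ax": 0,"ay": 0,"az": 0.055},
    {"x": 0,"y": 0,"z": 0,"ax": 0,"ay": 0,"az": 0.055},
    {"x": 0,"y": 0,"z": 0,"ax": 0,"ay": 0,"az": 0.055},
    {"x": 0,"y": 0,"z": 0,"ax": 0,"ay": 0,"az": 0.055},
  ],
)

```text
t: 51.45
eef_pos: [0.617, 0.2235, 0.1655]
ee_rot: [0.002, -0.244, 0.97, -0.0]
contact_force: [-0.9, 0.2, 0.4]
opening: 0.0213
```

Run:
```python
from h import *
go([.6155,.2220,.16],72,n=1)
```

```text
t 51.5 cur [0.617  0.2235 0.1655] yaw 118.2->72.0 q6 -14->38 n 1 tilt [-0.001  0.003  0.   ] open 0.0213 F [-0.9  0.2  0.4] 
0 x 0.008 y -0.002 z 0.022 az 0.513
```

Request:
jog_arm(
  rows=[
    {"x": 0,"y": 0,"z": 0,"ax": 0,"ay": 0,"az": 0.055},
    {"x": 0,"y": 0,"z": 0,"ax": 0,"ay": 0,"az": 0.055},
    {"x": 0,"y": 0,"z": 0,"ax": 0,"ay": 0,"az": 0.055},
    {"x": 0,"y": 0,"z": 0,"ax": 0,"ay": 0,"az": 0.055},
    {"x": 0,"y": 0,"z": 0,"ax": 0,"ay": 0,"az": 0.055},
    {"x": 0,"y": 0,"z": 0,"ax": 0,"ay": 0,"az": 0.055},
    {"x": 0,"y": 0,"z": 0,"ax": 0,"ay": 0,"az": 0.055},
    {"x": 0,"y": 0,"z": 0,"ax": 0,"ay": 0,"az": 0.05},
    {"x": 0,"y": 0,"z": 0,"ax": 0,"ay": 0,"az": 0.03},
    {"x": 0,"y": 0,"z": 0,"ax": 0,"ay": 0,"az": 0.015},
    {"x": 0,"y": 0,"z": 0,"ax": 0,"ay": 0,"az": 0},
    {"x": 0,"y": 0,"z": 0,"ax": 0,"ay": 0,"az": 0},
  ],
)

```text
t: 52.45
eef_pos: [0.6171, 0.2232, 0.1655]
ee_rot: [0.002, 0.157, 0.988, -0.001]
contact_force: [-0.6, 0.7, -0.3]
opening: 0.0217
```

Run:
```python
from h import *
go([.6155,.2220,.16],72,n=1)
```

```text
t 52.5 cur [0.6171 0.2232 0.1655] yaw 72.0->72.0 q6 32->38 n 1 tilt [-0.     0.003  0.   ] open 0.0217 F [-0.6  0.7 -0.3] 
0 x 0.005 y -0.006 z 0.022 az -0.000
```

Request:
jog_arm(
  rows=[
    {"x": 0,"y": 0,"z": 0,"ax": 0,"ay": 0,"az": -0.02},
    {"x": 0,"y": 0,"z": 0,"ax": 0,"ay": 0,"az": -0.025},
    {"x": 0,"y": 0,"z": 0,"ax": 0,"ay": 0,"az": -0.02},
    {"x": 0,"y": 0,"z": 0,"ax": 0,"ay": 0,"az": 0},
    {"x": 0,"y": 0,"z": 0,"ax": 0,"ay": 0,"az": 0},
  ],
)

```text
t: 52.87
eef_pos: [0.6171, 0.2232, 0.1655]
ee_rot: [0.002, 0.104, 0.995, -0.001]
contact_force: [-0.7, 0.7, 0.0]
opening: 0.021
```

Run:
```python
from h import *
go([.6155,.2220,.16],78,n=1)
```

```text
t 52.9 cur [0.6171 0.2232 0.1655] yaw 78.0->78.0 q6 26->32 n 1 tilt [-0.001  0.003  0.   ] open 0.0210 F [-0.7  0.7  0. ] 
0 x 0.005 y -0.006 z 0.022 az 0.000
```

Release, lift, and move back clear towards the robot's centre to view everything.

Request:
jog_arm(
  rows=[
    {"x": 0,"y": 0,"z": 0,"ax": 0,"ay": 0,"az": 0},
    {"x": 0,"y": 0,"z": 0,"ax": 0,"ay": 0,"az": 0},
    {"x": 0,"y": 0,"z": 0,"ax": 0,"ay": 0,"az": 0},
    {"x": 0,"y": 0,"z": 0,"ax": 0,"ay": 0,"az": 0},
    {"x": 0,"y": 0,"z": 0,"ax": 0,"ay": 0,"az": 0},
    {"x": 0,"y": 0,"z": 0,"ax": 0,"ay": 0,"az": 0},
    {"x": 0,"y": 0,"z": -0.1,"ax": 0,"ay": 0,"az": 0},
    {"x": 0,"y": 0,"z": -0.13,"ax": 0,"ay": 0,"az": 0},
    {"x": 0,"y": 0,"z": -0.13,"ax": 0,"ay": 0,"az": 0},
    {"x": 0,"y": 0,"z": -0.1,"ax": 0,"ay": 0,"az": 0},
    {"x": 0,"y": 0,"z": 0,"ax": 0,"ay": 0,"az": 0},
  ],
  fingers=-1,
)

```text
t: 53.78
eef_pos: [0.6155, 0.2225, 0.2823]
ee_rot: [0.0, 0.106, 0.994, -0.002]
contact_force: [1.4, -0.2, 1.6]
opening: 0.0851
```

Run:
```python
from h import *
go([.42,.03,.28],135)
```

```text
t 53.8 cur [0.6155 0.2225 0.2823] yaw 77.8->135.0 q6 27->-41 n 9 tilt [-0.003  0.001  0.   ] open 0.0851 F [ 1.4 -0.2  1.6] 
0 x 0.067 y -0.102 z 0.001 az -0.071
1 x 0.078 y -0.094 z 0.001 az -0.071
2 x 0.088 y -0.085 z 0.001 az -0.071
3 x 0.097 y -0.075 z 0.001 az -0.071
4 x 0.104 y -0.063 z 0.001 az -0.071
5 x 0.111 y -0.051 z 0.001 az -0.071
6 x 0.116 y -0.039 z 0.001 az -0.071
7 x 0.119 y -0.026 z 0.001 az -0.071
8 x 0.121 y -0.013 z 0.001 az -0.071
```

Request:
jog_arm(
  rows=[
    {"x": 0.067,"y": -0.102,"z": 0,"ax": 0,"ay": 0,"az": 0},
    {"x": 0.067,"y": -0.102,"z": 0,"ax": 0,"ay": 0,"az": 0},
    {"x": 0.067,"y": -0.102,"z": 0,"ax": 0,"ay": 0,"az": 0},
    {"x": 0.067,"y": -0.102,"z": 0,"ax": 0,"ay": 0,"az": 0},
    {"x": 0.067,"y": -0.102,"z": 0,"ax": 0,"ay": 0,"az": 0},
    {"x": 0.067,"y": -0.102,"z": 0,"ax": 0,"ay": 0,"az": 0},
    {"x": 0.067,"y": -0.102,"z": 0,"ax": 0,"ay": 0,"az": 0},
    {"x": 0.067,"y": -0.102,"z": 0,"ax": 0,"ay": 0,"az": 0},
    {"x": 0.0,"y": -0.12,"z": 0,"ax": 0,"ay": 0,"az": 0},
    {"x": 0.0,"y": -0.12,"z": 0,"ax": 0,"ay": 0,"az": 0},
    {"x": 0,"y": 0,"z": 0,"ax": 0,"ay": 0,"az": 0},
    {"x": 0,"y": 0,"z": 0,"ax": 0,"ay": 0,"az": 0},
  ],
)

```text
t: 54.78
eef_pos: [0.4216, -0.0144, 0.2794]
ee_rot: [0.004, 0.105, 0.994, -0.001]
contact_force: [-1.4, 0.6, 0.2]
opening: 0.0855
```

Run:
```python
from h import *
s,p,R=pose(); print(s['t'],p,s['contact_force'])
W,im=snap('top','pics/t20.png'); crop(im,130,70,390,265,3,'pics/t20c.png'); crop(im,265,135,385,215,6,'pics/t20t.png')
W,im=snap('scene','pics/s20.png'); crop(im,150,130,350,280,4,'pics/s20c.png')
```

```text
54.7833 [ 0.42163473 -0.01436565  0.27941064] [-1.37859123  0.58156748  0.16465918]
```

View pics/t20c.png

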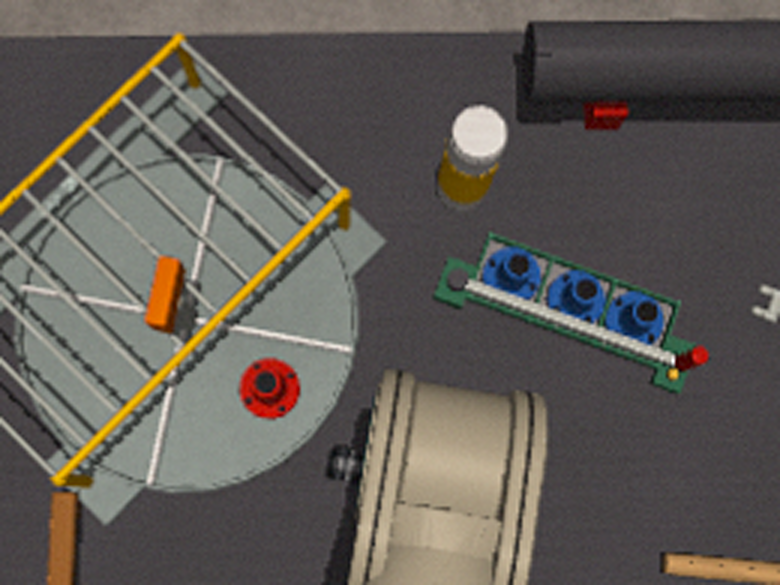

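View pics/t20t.png

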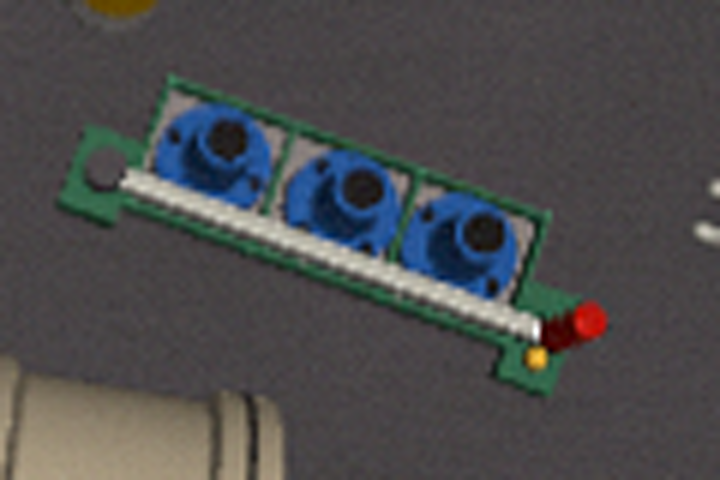

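View pics/s20c.png

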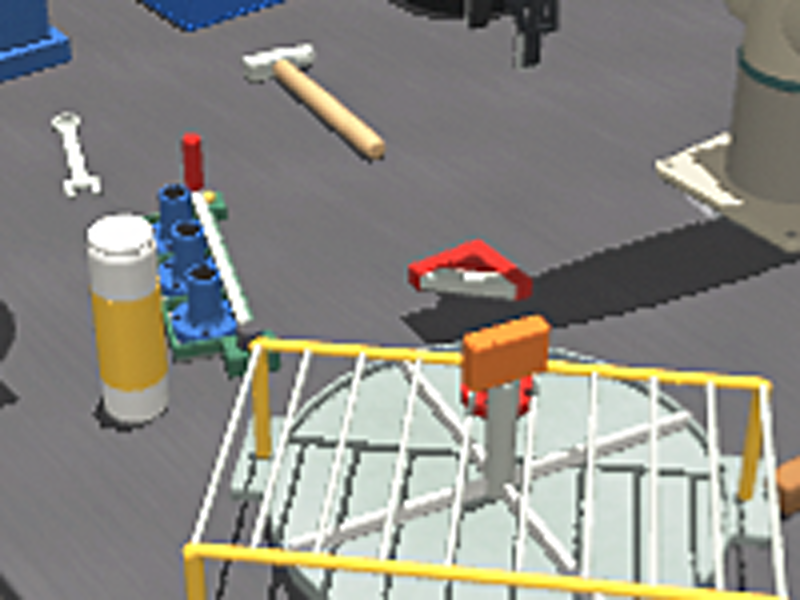

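Run:
```python
from h import *
T=load('pics/t20.png'); c=lambda a:np.array(a)/3+[130,70]-.33
for u,z in((c([266,382]),.099),(c([270,389]),.047)):
    a=unproj('top',u,z,T)[0]; d=a[:2]-[.6155,.2213]; print(a,np.linalg.norm(d),np.rad2deg(np.arctan2(d[1],d[0]))%360)
A=cv2.imread('pics/top0.png').astype(int);B=cv2.imread('pics/t20.png').astype(int)
def cen(I,x0,y0,x1,y1):
    P=I[y0:y1,x0:x1]; w=np.clip(P[:,:,2]-1.5*P[:,:,1]-60,0,None); ys,xs=np.mgrid[y0:y1,x0:x1]; return (xs*w).sum()/w.sum(),(ys*w).sum()/w.sum()
print('handle red centroid',cen(A,352,180,372,198),cen(B,352,180,372,198))
print(np.abs(A-B).max(2)[180:200,345:372].max())
# bystanders
D=np.abs(A-B).max(2)
for n,(x0,y0,x1,y1) in dict(mag=(255,215,295,255),spray=(272,95,305,145),hammer=(345,245,435,285),wrench=(375,160,435,195),rodtin=(45,190,100,228),brush=(138,232,160,312),pink=(75,238,125,295)).items():
    print(n,(D[y0:y1,x0:x1]>60).sum())
```

```text
[0.53566697 0.12823611 0.099     ] 0.12261402809485147 229.3760057362502
[0.53433595 0.12799925 0.047     ] 0.12366338489417553 228.97939012158992
handle red centroid (np.float64(362.6152460984394), np.float64(188.19587835134053)) (np.float64(362.70538838348494), np.float64(188.1467226498717))
124
mag 1432
spray 0
hammer 0
wrench 0
rodtin 0
brush 68
pink 83
```

Run:
```python
from h import *
s=get_state(); print(s['t'],s['contact_force'].round(1)); print(job_done())
```

```text
54.8833 [0.2 0.5 0.6]
the job is handed in; nothing more can be done
None
```

I finished the job and handed it in at 54.9 s of the 210 s limit.

**What I did:**
- Swung the keeper bar open to about 41° by its red handle.
- Placed all three blue flanges, one per pocket, on the tray floor. I felt floor contact before letting go of each one.
- Turned the carousel by its orange grip to bring out the second and third flanges.
- Swung the keeper bar shut past the detent to its stop.
- Turned the carousel so the red reject flange faces the open front.

**Last checks:**
- **Keeper bar:** in the top picture the handle is within 0.1 px of where it was when shut at the start.
- **Blue flanges:** all three stand upright in their pockets behind the bar.
- **Red flange:** it is standing, about 4° off the exact front. Its bay's middle is about 11° off, because the flange sits to one side of its bay. I stopped between the two on purpose.
- **Loose items:** the spray can, hammer, wrench and rod tin show no change in the pictures. The picture comparison flagged changes around the magnetic square, the brush and the pink look-alikes. The arm and its shadow moved through that part of the picture. By eye the square and the brush are where they started. I did not check the pink look-alikes again.

**One slip:** while turning the empty tool after opening the bar, the last joint ran to its range limit and the tool tilted. I brought it back level; it touched nothing.

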